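Load the pendulum-weight cassette

ROBOT

A 6-joint arm with a two-finger parallel gripper is mounted at the origin on the work surface. World frame = base frame: x ahead of the robot, y to its left, z up, the work surface at z = 0. Lengths are in m, angles in rad, forces in N, time in s.
With the tool pointing down it reaches from about 0.3 to 0.825 m from the base axis. Payload 5.4 kg.
Tool frame: the origin (TCP) lies on the centre line of the jaws, within the pads' length; the fingertips stand 17 mm ahead of it and the grasp point (between the pads) lies 2 mm behind it; z points along the fingers, y is the direction in which the jaws open and shut (so a half turn about z gives the same grasp; the last joint's range is limited). The gripper opens to 92 mm and grips with 3 to 60 N. Pads are 20 mm wide; open, the fingers measure 128 mm over their backs; the gripper's body (75 mm by 189 mm) begins 69 mm behind the grasp point.
Start: joints at [-1.538, 0.158, 1.597, -0, 1.386, -0.21], TCP at [0.138, -0.558, 0.232] pointing down, gripper open.
Joint ranges: [-2.91, 2.91], [-0.94, 2.29], [0.18, 2.7], [-1.29, 4.43], [0.17, 2.64], [-3, 3]. Speed limits (rad/s): [2.57, 2.57, 3.14, 3.14, 3.14, 3.14].

INTERFACE

Orientations are given as a rotation vector (axis times angle).
In Python, from rig import manip gives the robot as it stands.
- The arm moves only by the tool apply_moves, never from a script. Its argument "commands" is text: rows parted by semicolons, each of 7 numbers parted by spaces: the shift along the tool's x, y, z in cm, then the turn, a rotation vector about the tool's x, y, z in degrees, then the finger opening in cm, from 0 to 9.19. A call has 1 to 5 rows; each row shifts and turns the pose as measured when the row begins, along the tool's axes as they then stand; what a row does not reach is not made up. A row lasts 1/8 s, in which the tool goes at most 62.5 mm and 10.7 degrees, less where a joint would pass 70% of its speed; a pose out of reach is approached as far as the arm can. A call is refused whole if a number of a shift passes 6.25 or a number of a turn 10.7, either way. A call with a gripper value outside its range is refused whole. The fingers move at their own pace and stop on an object; "squeeze" is the grip in N (left out, the last holds). Time passes only in rows, so rows that do not move let the fingers close. It gives the time, the measured TCP pose, the force and the opening at its end, in the units of the state.
- manip.state(): the state, without advancing time (a new reading comes with each control period).
- manip.snapshot(name): name is "side" or "top"; returns the picture (480x640x3 uint8, red, green, blue); there is no depth.
- manip.calibration(name): a dict with "camera_matrix" (3x3 intrinsics, pixels), "extrinsics" (4x4, takes a point from world to camera coordinates). Camera axes: x right, y up, looking along -z (the intrinsics and any distortion apply to the point x, -y, -z); pixel columns grow to the right and rows downward; lengths in m; the calibration is good to about 2 mm. A picture is of the moment at which its call begins. calibration takes no time and is no camera call.
- manip.close_job(): hands the job in, once; it reports no verdict.
Trained networks look in the newest picture that a camera, given by its name, has taken for a name from the list of things; names that differ only in an ending like _2 or _b are one class to them, and where a whole thing is asked for, a point or a joint stands for the part that bears it (a point fixed in the world has none). Each returns a list of dicts, best first, with "score" (0 to 1); they miss things now and then, are a little off and sometimes report something else, mostly with a low value. They report only what shows in the picture. A call takes as long as a camera call. They do not tell look-alikes from the thing itself.
- manip.recognise(camera, target): "at" ([x, y, z] in m, in world coordinates, good to about 4 mm: the middle of the surface that is visible of it).
- manip.masks_of(camera, target): "region" (480x640 bool, what is visible of it).
The state is a dict: "time": time; "joint_positions": joint angles; "qvel": joint speeds; "tau": joint torques, N m; "ee_pos": TCP position; "tool_rot": TCP orientation; "ft_force": force on the tool from outside, world axes, zero at the start; "moment": the same for the moment, N m; "grip_width": opening from 0.0 (shut) to 1.0 (fully open).
Only numpy, scipy, OpenCV 4.12 (cv2) and the standard library are available. Lean on these libraries where they do the work, as an engineer would, in place of code of your own. Each camera call takes 0.05 s, during which the arm holds its last target.

TASK

Get the weight cassette ready for the rod press: slide its cover clear of the mouth, push every long pewter counterweight on the desk down past the sprung lips into the cassette, flat and one on top of another, then slide the cover fully shut over them. The short counterweight and the round one belong to other rods: leave those and everything else on the desk where they are.

Things in the scene. Friction and masses are not known exactly. Their poses are not given: they have to be found in the camera images.
- cassette: weight cassette fixed in its loading stand. Origin on the desk under the middle of the stack; x along the loaded bars, y the way the cover opens, z up. Wooden base plate spans x -75..75, y -55..170, z 0..12 mm. Two aluminium end guides hold the bars' ends; between them (x -28..28 mm) it is open on both y sides for fingers. Cover rails along y at x = +-64 mm, tops at z = 151 mm
- cassette_mouth (a point): mouth: point on the stack's axis level with the lower edges of the two lips, 109 mm above the desk; axes as the cassette's. Bars go in flat, length along x. Guide cheeks are at y = +-10.5 mm (x 28..54 mm each side), flared from 21 mm above this point to their tops at 30 mm; end walls at x = +-44 mm, tops 5 mm below this point
- lip_edge (a point): lower edge of one sprung steel lip; the other is opposite. Hinged 18 mm higher at x = +-50 mm, they lean in to x = +-37 mm at mouth height. A bar pushed straight down swings them out (10 to 15 N with the follower); they snap back over it once its top is 4 mm below the mouth (8 mm to be sure). Let go, it rises against the lips: top at mouth height, centre 5 mm below
- follower (a joint): how far the sprung black follower under the stack is pressed down, in m: 0 = empty, its top level with the mouth; 0.010 more per bar, at most 0.086 (seven bars and 16 mm to spare). It pushes the stack up with 9.6 to 11 N
- cover (a joint): how far the cover is open, in m: 0 = shut over the mouth against its stop, 0.130 = fully open against the other stop; slides along the cassette's y with about 1.5 N friction and stays where it is left. Over 0.10 the mouth is clear for a gripper
- cover_grip (a point): centre of the black grip rib on the sliding cover: rib 44 mm long (cassette x), 14 mm thick (cassette y, the way it slides), 24 mm high, standing on an aluminium plate 118 x 42 x 4 mm; this point is 12 mm above the plate, 159 mm above the desk, axes as the cassette's
- weight1_mid (a point): one of five to seven long counterweights: oblong pewter-grey bar 84 x 18 x 10 mm, about 100 g, with a dark hole in the middle and a brass screw beside it. This point is its centre (5 mm above what it lies flat on); x along its length, y across its 18 mm width, z through its 10 mm thickness. Either face may be up. None if this one is absent
- weight2_mid (a point): one of five to seven long counterweights: oblong pewter-grey bar 84 x 18 x 10 mm, about 100 g, with a dark hole in the middle and a brass screw beside it. This point is its centre (5 mm above what it lies flat on); x along its length, y across its 18 mm width, z through its 10 mm thickness. Either face may be up. None if this one is absent
- weight3_mid (a point): one of five to seven long counterweights: oblong pewter-grey bar 84 x 18 x 10 mm, about 100 g, with a dark hole in the middle and a brass screw beside it. This point is its centre (5 mm above what it lies flat on); x along its length, y across its 18 mm width, z through its 10 mm thickness. Either face may be up. None if this one is absent
- weight4_mid (a point): one of five to seven long counterweights: oblong pewter-grey bar 84 x 18 x 10 mm, about 100 g, with a dark hole in the middle and a brass screw beside it. This point is its centre (5 mm above what it lies flat on); x along its length, y across its 18 mm width, z through its 10 mm thickness. Either face may be up. None if this one is absent
- weight5_mid (a point): one of five to seven long counterweights: oblong pewter-grey bar 84 x 18 x 10 mm, about 100 g, with a dark hole in the middle and a brass screw beside it. This point is its centre (5 mm above what it lies flat on); x along its length, y across its 18 mm width, z through its 10 mm thickness. Either face may be up. None if this one is absent
- weight6_mid (a point): one of five to seven long counterweights: oblong pewter-grey bar 84 x 18 x 10 mm, about 100 g, with a dark hole in the middle and a brass screw beside it. This point is its centre (5 mm above what it lies flat on); x along its length, y across its 18 mm width, z through its 10 mm thickness. Either face may be up. None if this one is absent
- weight7_mid (a point): one of five to seven long counterweights: oblong pewter-grey bar 84 x 18 x 10 mm, about 100 g, with a dark hole in the middle and a brass screw beside it. This point is its centre (5 mm above what it lies flat on); x along its length, y across its 18 mm width, z through its 10 mm thickness. Either face may be up. None if this one is absent
- short_weight: short pewter counterweight, same shape but 56 x 18 x 10 mm, lying among the others; not to be loaded. Origin under its middle, x along its length
- bell_cup: squat ivory plastic bell cup, 60 mm wide, 30 mm high, mouth down; bystander, origin under its middle
- round_weight: round pewter counterweight, 36 mm wide, 24 mm high; bystander, origin under its middle
- screwdriver: screwdriver about 170 mm long, lying on the robot's left; bystander, handle towards its -x
- screw_jar: small glass jar of 48 mm width and 55 mm height with steel lid, beyond the weights; bystander, origin under its middle
- brass_bob: brass pendulum bob, disc 52 mm wide, 18 mm high, beyond the cassette; bystander, origin under its middle
Not all that is in view belongs to the job. What is shaped like the part that bears weight4_mid but blue, green or turquoise is not meant.

How it is judged:
By the outcome, as a careful person would: the job done as asked, in the order asked, and still so for the second after the job is handed in, with the robot touching nothing.
Of weight1, weight2, weight3, weight4, weight5, weight6, weight7 only 5 to 7 are there at a start; the rules pass over those that are not, and their reading is None.
At some moment in a run one of weight1, weight2, weight3, weight4, weight5, weight6, weight7 may be knocked a few centimetres aside while the robot is not near it.
Once in a run the grip may slacken for a moment while it holds something.
It also fails if it takes over 210 s, if anything falls off the work surface, if the arm or the gripper's body presses on something with over 40 N, if the wrist force passes 120 N, or if a joint passes its speed limit or range.

## Working session

There is one attempt and no reset: what is moved stays moved. The work goes in short steps, Python scripts to look and compute and a tool call to move; the robot and the scene stay as the last step left them, time stands still between calls to the robot, and variables do not carry over. Pictures are saved under pics/ and viewed, and the job is handed in when it is done.

Besides the shell and the picture viewer there is one more tool, called after "Emit:" as name(argument=value, ...), one argument or row to a line, values as JSON. apply_moves: Moves the arm, as the interface text tells. Its arguments: {"type":"object","properties":{"commands":{"type":"string"},"squeeze":{"type":"number"}},"required":["commands"]}

```bash
ls -la; mkdir -p pics; python3 - <<'E'
from rig import manip
import cv2
s=manip.state(); print(s)
for n in ("side","top"):
    im=manip.snapshot(n); cv2.imwrite(f"pics/{n}0.png",im[:,:,::-1]); print(manip.calibration(n))
E
```

```text
total 12
drwxr-xr-x  3 agent agent 4096 Dec  7 16:27 .
drwxr-xr-x 23 root  root  4096 Dec  7 16:27 ..
drwxr-xr-x  2 agent agent 4096 Dec  7 16:27 pics
{'time': 0.0, 'joint_positions': array([-1.53809129e+00,  1.59069231e-01,  1.59818261e+00, -1.90623928e-06,
        1.38618823e+00, -2.10086827e-01]), 'qvel': array([-0.00036314,  0.00126431,  0.00019973, -0.00027097,  0.00239767,
       -0.00104225]), 'tau': array([-1.72902401e-04, -3.85574949e+01, -3.22102833e+01,  7.00576231e-02,
        3.77775868e-02, -1.64761327e-04]), 'ee_pos': array([ 0.13820483, -0.55755158,  0.2306324 ]), 'tool_rot': array([-3.11664543e+00, -3.80218222e-01, -2.53955949e-04]), 'ft_force': array([ 0.05212466,  0.80157402, -0.12153909]), 'moment': array([ 0.03669008, -0.04306875,  0.0498487 ]), 'grip_width': 1.0014461548876548}
{'camera_matrix': array([[440.7953151 ,   0.        , 321.73305278],
       [  0.        , 440.7953151 , 243.65011002],
       [  0.        ,   0.        ,   1.        ]]), 'extrinsics': array([[ 0.9897394 , -0.14246289, -0.01096583, -0.55542857],
       [ 0.08457663,  0.52226556,  0.84857851, -0.14838282],
       [-0.11516387, -0.84079903,  0.52895583, -0.85673199],
       [ 0.        ,  0.        ,  0.        ,  1.        ]])}
{'camera_matrix': array([[455.73325372,   0.        , 317.96015223],
       [  0.        , 455.73325372, 239.09527777],
       [  0.        ,   0.        ,   1.        ]]), 'extrinsics': array([[-0.00250067, -0.9999951 ,  0.0018808 , -0.02193662],
       [ 0.99244295, -0.00225103,  0.12268628, -0.54203365],
       [-0.12268144,  0.00217338,  0.99244372, -0.94062109],
       [ 0.        ,  0.        ,  0.        ,  1.        ]])}
```

View pics/side0.png

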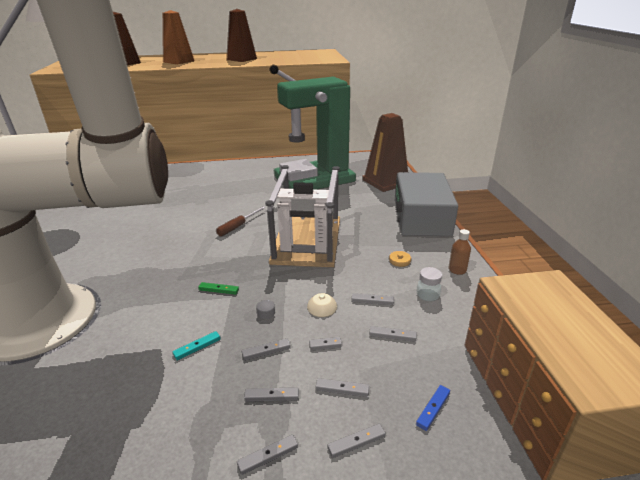

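View pics/top0.png

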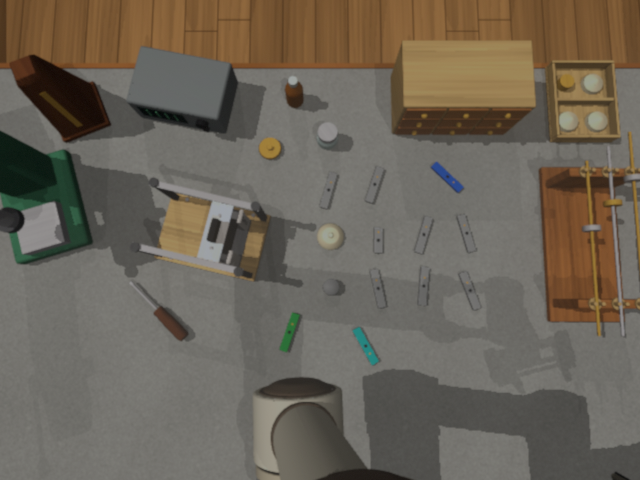

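```bash
cat > h.py <<'E'
from rig import manip
import numpy as np, cv2
from scipy.spatial.transform import Rotation as R
C={n:manip.calibration(n) for n in ("side","top")}
def proj(n,P):
    P=np.atleast_2d(P); c=C[n]; E=c["extrinsics"]; K=c["camera_matrix"]
    p=P@E[:3,:3].T+E[:3,3]; p=p*[1,-1,-1]; u=p@K.T; return u[:,:2]/u[:,2:]
def ray(n,uv):
    c=C[n];E=c["extrinsics"];K=c["camera_matrix"]
    uv=np.atleast_2d(uv); d=np.c_[uv,np.ones(len(uv))]@np.linalg.inv(K).T*[1,-1,-1]
    o=-E[:3,:3].T@E[:3,3]; return o,d@E[:3,:3]
def unproj(n,uv,z):
    o,d=ray(n,uv); return o+d*((z-o[2])/d[:,2])[:,None]
def crop(n,box,f,name,im=None):
    if im is None: im=manip.snapshot(n)
    x0,y0,x1,y1=box; c=cv2.resize(im[y0:y1,x0:x1],None,fx=f,fy=f,interpolation=cv2.INTER_CUBIC)
    cv2.imwrite("pics/"+name+".png",c[:,:,::-1]); return im
E
python3 - <<'E'
from h import *
a=cv2.imread("pics/side0.png");b=cv2.imread("pics/top0.png")
crop("side",(250,150,360,280),5,"c1",a[:,:,::-1]);crop("top",(140,165,290,290),5,"c2",b[:,:,::-1])
crop("top",(300,150,500,320),4,"c3",b[:,:,::-1])
for t in ("cassette","cover_grip","cassette_mouth","weight4_mid","short_weight"):
    for n in ("side","top"):
        for d in manip.recognise(n,t): print(t,n,round(d["score"],2),np.round(d["at"],4),np.round(proj(n,d["at"])[0]))
E
```

```text
cassette side 0.44 [ 0.4452 -0.0604  0.0175] [266. 310.]
cover_grip side 0.7 [0.5426 0.1675 0.1457] [302. 195.]
cover_grip side 0.63 [0.543  0.1515 0.0677] [304. 229.]
cover_grip top 0.95 [0.5426 0.1718 0.1514] [214. 231.]
cover_grip top 0.23 [0.3723 0.2984 0.0218] [166. 320.]
cassette_mouth side 0.79 [0.5444 0.1513 0.0711] [305. 227.]
cassette_mouth top 0.58 [0.5478 0.1833 0.0138] [223. 238.]
weight4_mid side 0.87 [ 0.6554 -0.048   0.0097] [371. 298.]
weight4_mid side 0.87 [ 0.314  -0.1274  0.0132] [193. 344.]
weight4_mid side 0.72 [ 0.6891 -0.3159  0.0098] [435. 407.]
weight4_mid side 0.55 [0.347  0.0345 0.0099] [218. 288.]
weight4_mid side 0.36 [ 0.4423 -0.25    0.0115] [269. 391.]
weight4_mid top 0.65 [ 0.3149 -0.1216  0.0122] [365. 346.]
weight4_mid top 0.59 [ 0.6558 -0.046   0.0115] [328. 189.]
weight4_mid top 0.57 [0.3462 0.0418 0.0111] [288. 332.]
short_weight side 0.52 [ 0.5476 -0.1595  0.0105] [327. 343.]
short_weight top 0.72 [ 0.5454 -0.1544  0.0099] [378. 239.]
short_weight top 0.56 [ 0.7653 -0.0455  0.0531] [328. 135.]
```

View pics/c1.png

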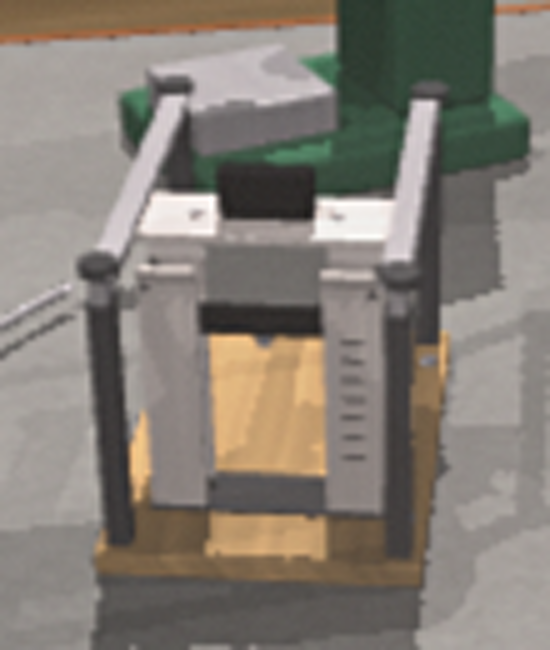

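View pics/c2.png

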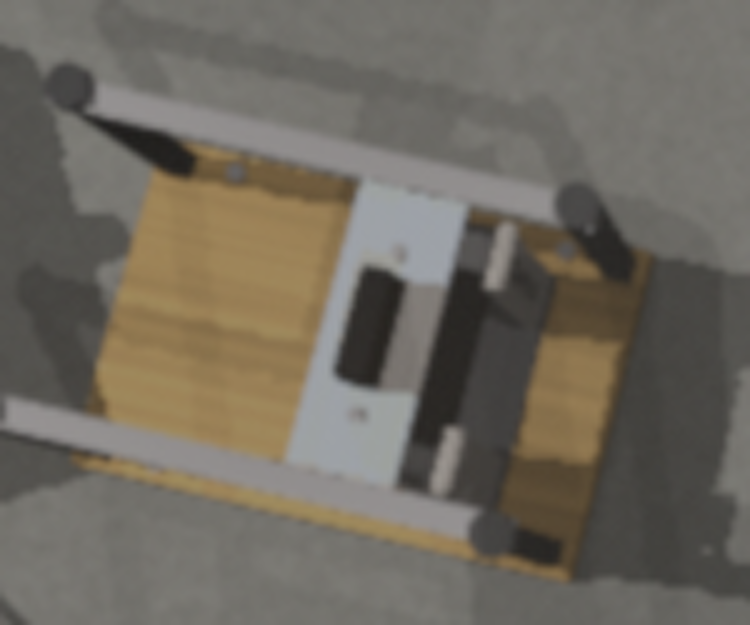

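View pics/c3.png

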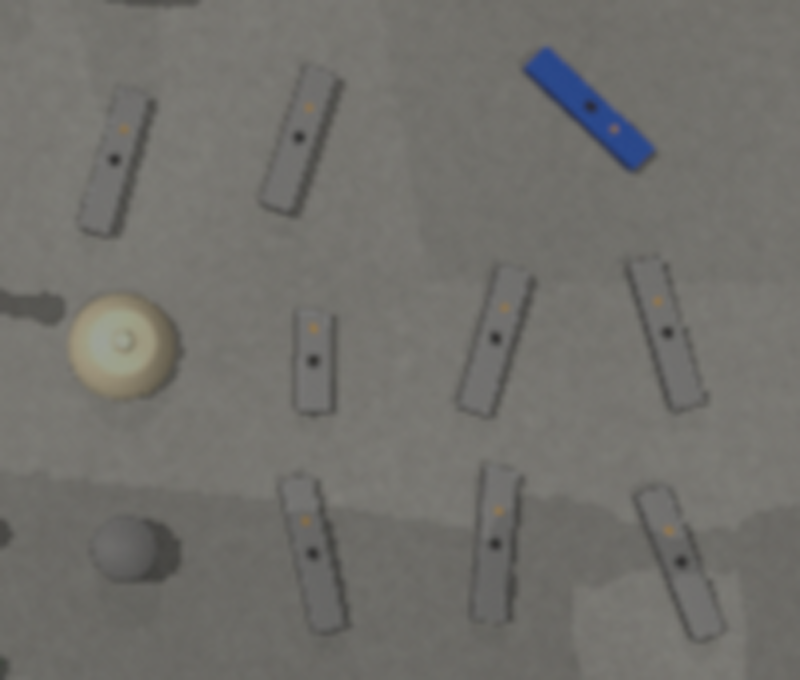

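```bash
cat > fit.py <<'E'
from h import *
from scipy.optimize import least_squares
top=[((-75,-55,12),(572/5+140,578/5+165)),((75,-55,12),(650/5+140,252/5+165)),
 ((75,170,12),(160/5+140,140/5+165)),((-75,170,12),(78/5+140,455/5+165))]
side=[((-75,-55,12),(97/5+250,545/5+150)),((75,-55,12),(420/5+250,562/5+150)),((-75,-55,0),(100/5+250,575/5+150)),((75,-55,0),(418/5+250,585/5+150))]
def T(p,P):
    x,y,t=p; P=np.atleast_2d(P)/1000.; c,s=np.cos(t),np.sin(t)
    return np.c_[x+c*P[:,0]-s*P[:,1],y+s*P[:,0]+c*P[:,1],P[:,2]]
def fit(sets):
    def f(p): return np.concatenate([(proj(n,T(p,[a for a,_ in L]))-[b for _,b in L]).ravel() for n,L in sets])
    r=least_squares(f,[.54,.13,-.2]); return r.x,r.fun
if __name__=="__main__":
    for s in ([("top",top)],[("side",side)],[("top",top),("side",side)]):
        p,r=fit(s); print(np.round(p,4),np.degrees(p[2]),np.round(r.reshape(-1,2),1).tolist())
    for n,box,f in (("top",(140,165,290,290),5),("side",(250,150,360,280),5)):
        im=cv2.imread(f"pics/{n}0.png")
        x0,y0,x1,y1=box; c=cv2.resize(im[y0:y1,x0:x1],None,fx=f,fy=f,interpolation=cv2.INTER_CUBIC)
        def line(a,b,col=(0,0,255)):
            q=proj(n,T(p,[a,b])); q=((q-[x0,y0]+.5)*f-.5); cv2.line(c,tuple(int(v) for v in q[0]),tuple(int(v) for v in q[1]),col,1)
        for z in (0,12):
            L=[(-75,-55,z),(75,-55,z),(75,170,z),(-75,170,z)]
            for i in range(4): line(L[i],L[(i+1)%4])
        for s in (-1,1):
            line((s*64,-40,151),(s*64,160,151),(0,255,0)); line((s*37,-10,109),(s*37,10,109),(255,0,0)); line((s*28,-10.5,139),(s*54,-10.5,139),(255,0,255)); line((s*28,10.5,139),(s*54,10.5,139),(255,0,255))
        cv2.imwrite(f"pics/fit_{n}.png",c)
E
python3 fit.py
```

```text
[ 0.539   0.1503 -0.2315] -13.263384760630379 [[0.1, 0.6], [1.1, -0.9], [0.3, -1.3], [-1.6, 1.6]]
[ 0.5428  0.1567 -0.2398] -13.736766085890698 [[-0.6, 0.6], [0.5, 0.2], [-0.8, -1.1], [0.9, -0.0]]
[ 0.5406  0.1517 -0.2273] -13.025530200422569 [[-0.4, -0.2], [0.4, -1.7], [-0.5, -1.7], [-2.2, 1.2], [-1.3, 2.1], [0.2, 1.3], [-1.5, 0.5], [0.6, 1.1]]
```

View pics/fit_top.png

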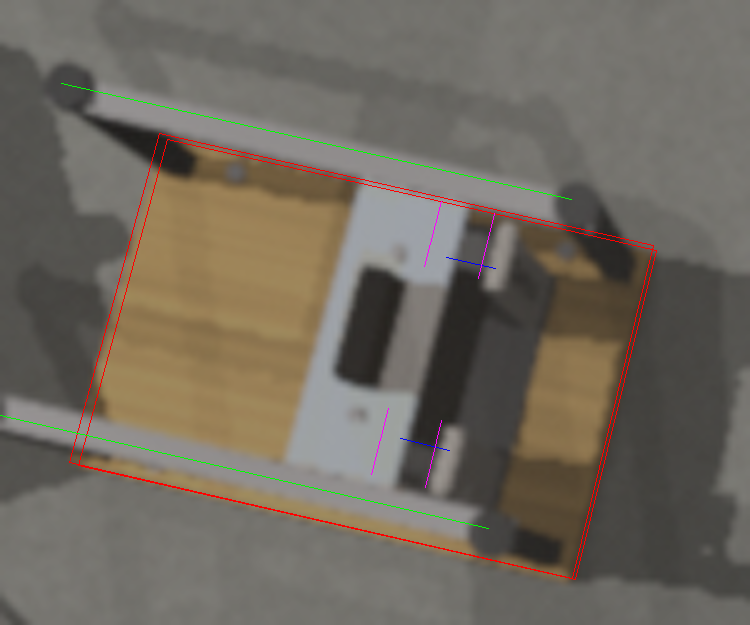

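View pics/fit_side.png

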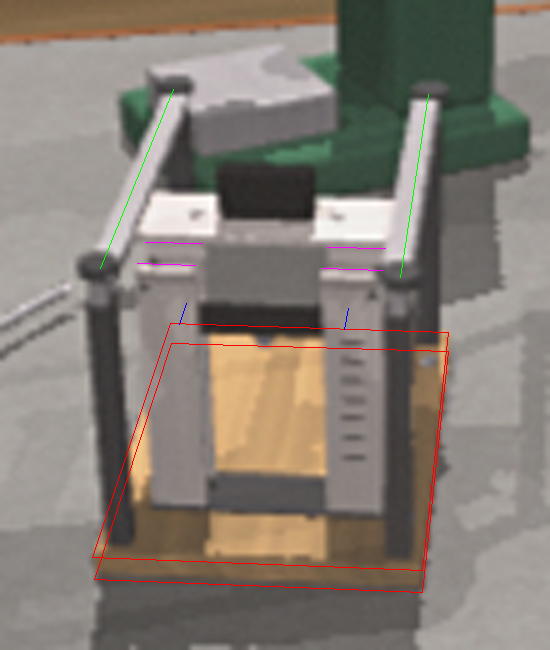

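```bash
cat >> h.py <<'E'
def pose():
    s=manip.state(); M=R.from_rotvec(s["tool_rot"]).as_matrix()
    return s,np.array(s["ee_pos"]),M
def go(target,psi_deg,p=None,psi=None):
    """print tool-axis shift (cm) total and yaw turn"""
    s,p0,M=pose(); d=M.T@(np.array(target)-p0)*100
    ps=np.degrees(np.arctan2(M[1,0],M[0,0])); t=psi_deg-ps; t=(t+90)%180-90
    print("tcp",np.round(p0,4),"psi",round(ps,2),"tilt",np.round(M[:2,2],4),"-> shift tool cm",np.round(d,2),"turn about tool z deg",round(-t,2))
E
python3 - <<'E'
from h import *
im=cv2.imread("pics/top0.png")[:,:,::-1]
g=im.max(2)
m=np.zeros_like(g);m[212:248,203:226]=1
m=(g<60)&(m>0); n,l,st,c=cv2.connectedComponentsWithStats(m.astype(np.uint8)); k=1+st[1:,4].argmax(); print(c[k],st[k]); 
print(unproj("top",c[k],.171))
ys,xs=np.nonzero(l==k); print(cv2.minAreaRect(np.c_[xs,ys].astype(np.float32)))
print("top cam",ray("top",[0,0])[0],"side",ray("side",[0,0])[0])
im=cv2.imread("pics/side0.png")[:,:,::-1]; g=im.max(2)
m=np.zeros_like(g);m[178:197,290:316]=1
m=(g<60)&(m>0);n,l,st,c=cv2.connectedComponentsWithStats(m.astype(np.uint8)); k=1+st[1:,4].argmax(); print(c[k],st[k])
go([.54,.172,.25],-13)
E
```

```text
[213.67428571 230.2       ] [208 219  12  23 175]
[[0.54186619 0.16856773 0.171     ]]
((213.75384521484375, 230.06924438476562), (7.981226921081543, 22.01415252685547), 15.255120277404785)
top cam [ 0.42248586 -0.02111232  1.00005485] side [ 0.46361469 -0.72197215  0.57299712]
[302.85929648 187.87939698] [293 183  20  11 199]
tcp [ 0.1382 -0.5581  0.2316] psi 13.91 tilt [ 0. -0.] -> shift tool cm [ 56.55 -61.21  -1.84] turn about tool z deg 26.91
```

Emit:
apply_moves(
  commands="4 -4.3 0 0 0 0 9; 4 -4.3 0 0 0 0 9; 4 -4.3 0 0 0 0 9; 4 -4.3 0 0 0 0 9; 4 -4.3 0 0 0 0 9",
)

```text
time: 1.23
ee_pos: [0.2829, -0.2975, 0.2313]
tool_rot: [3.118, 0.369, 0.002]
ft_force: [1.1, 0.2, 0.5]
grip_width: 0.978
```

Emit:
apply_moves(
  commands="4 -4.3 0 0 0 0 9; 4 -4.3 0 0 0 0 9; 4 -4.3 0 0 0 0 9; 4 -4.3 0 0 0 0 9; 4 -4.3 0 0 0 0 9",
)

```text
time: 1.85
ee_pos: [0.4312, -0.0333, 0.2329]
tool_rot: [3.114, 0.365, 0.011]
ft_force: [1.0, -0.3, -0.3]
grip_width: 0.981
```

```bash
python3 - <<'E'
from h import *
go([.542,.169,.25],-13.1)
E
```

```text
tcp [ 0.4312 -0.0333  0.2329] psi 13.38 tilt [ 0.0078 -0.0058] -> shift tool cm [ 15.47 -17.11  -1.74] turn about tool z deg 26.48
```

Emit:
apply_moves(
  commands="3.9 -4.3 -0.6 0 0 0 6; 3.9 -4.3 -0.6 0 0 0 6; 3.9 -4.3 -0.6 0 0 0 6; 2.4 -2.7 0 0 0 9 6; 0.5 0 0 0 0 9 6",
)

```text
time: 2.48
ee_pos: [0.5406, 0.1628, 0.2521]
tool_rot: [3.133, -0.13, 0.018]
ft_force: [-0.1, -0.1, 0.1]
grip_width: 0.652
```

```bash
python3 - <<'E'
from h import *
go([.542,.169,.25],-13.1)
E
```

```text
tcp [0.5406 0.1628 0.2521] psi -4.76 tilt [ 0.0113 -0.006 ] -> shift tool cm [ 0.08 -0.63  0.2 ] turn about tool z deg 8.34
```

```bash
cat >> h.py <<'E'
def go(target,psi_deg,half=True):
    s,p0,M=pose(); d=M.T@(np.array(target)-p0)*100
    ps=np.degrees(np.arctan2(M[1,0],M[0,0]))
    t=psi_deg
    if half: t=ps+((psi_deg-ps+90)%180-90)
    D=R.from_euler("z",t,degrees=True).as_matrix()@np.diag([1,-1,-1])
    rv=np.degrees(R.from_matrix(M.T@D).as_rotvec())
    print("t",round(s["time"],2),"tcp",np.round(p0,4),"psi",round(ps,2),"F",np.round(s["ft_force"],1),"w",round(s["grip_width"]*92,1),"-> shift",np.round(d,2),"turn",np.round(rv,1), "j6",round(s["joint_positions"][5],2))
E
python3 - <<'E'
from h import *
go([.542,.169,.21],-13.1)
E
```

```text
t 2.48 tcp [0.5406 0.1628 0.2521] psi -4.76 F [-0.1 -0.1  0.1] w 60.0 -> shift [ 0.04 -0.65  4.2 ] turn [ 0.2 -0.7  8.3] j6 1.74
```

Emit:
apply_moves(
  commands="0.04 -0.65 0 0.2 -0.7 8.3 6; 0 0 2 0 0 0 6; 0 0 2 0 0 0 6;0 0 0 0 0 0 6",
)

```text
time: 2.98
ee_pos: [0.5423, 0.1706, 0.2115]
tool_rot: [3.12, -0.364, 0.001]
ft_force: [-0.5, -0.1, 0.7]
grip_width: 0.654
```

```bash
python3 - <<'E'
from h import *
go([.542,.169,.169],-13.1)
crop("top",(140,165,290,290),5,"c4"); crop("side",(250,100,380,230),5,"c5")
E
```

```text
t 2.98 tcp [0.5423 0.1706 0.2115] psi -13.32 F [-0.5 -0.1  0.7] w 60.1 -> shift [0.01 0.16 4.25] turn [ 0.  -0.  -0.2] j6 1.9
```

View pics/c5.png

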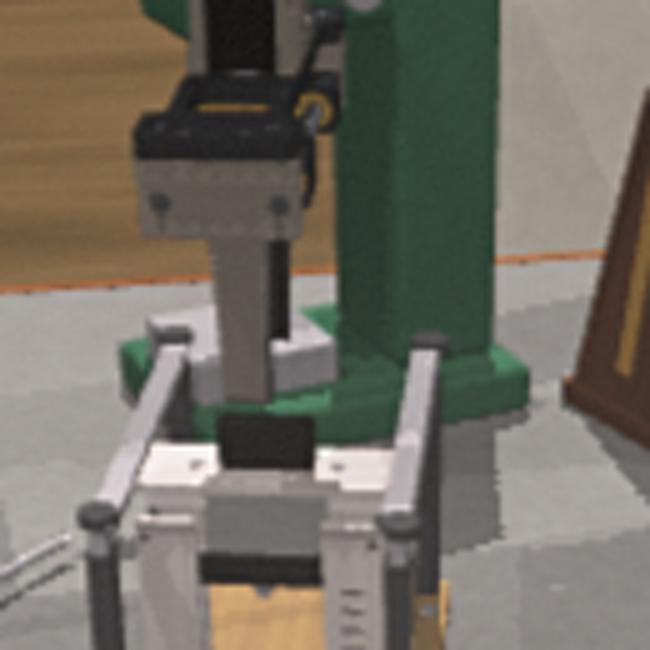

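Emit:
apply_moves(
  commands="0 0.1 2 0 0 0 6; 0 0 2.1 0 0 0 6; 0 0 0 0 0 0 3; 0 0 0 0 0 0 1; 0 0 0 0 0 0 1",
  squeeze=20,
)

```text
time: 3.7
ee_pos: [0.5477, 0.1699, 0.1793]
tool_rot: [-3.118, 0.364, -0.025]
ft_force: [0.5, 0.3, 0.0]
grip_width: 0.346
```

```bash
python3 - <<'E'
from h import *
go([.542,.169,.169],-13.1)
crop("top",(140,165,290,290),5,"c4"); crop("side",(250,100,380,230),5,"c5")
E
```

```text
t 3.7 tcp [0.5477 0.1699 0.1793] psi -13.33 F [0.5 0.3 0. ] w 31.8 -> shift [-0.55  0.22  1.02] turn [-0.3 -0.9 -0.2] j6 1.89
```

View pics/c5.png

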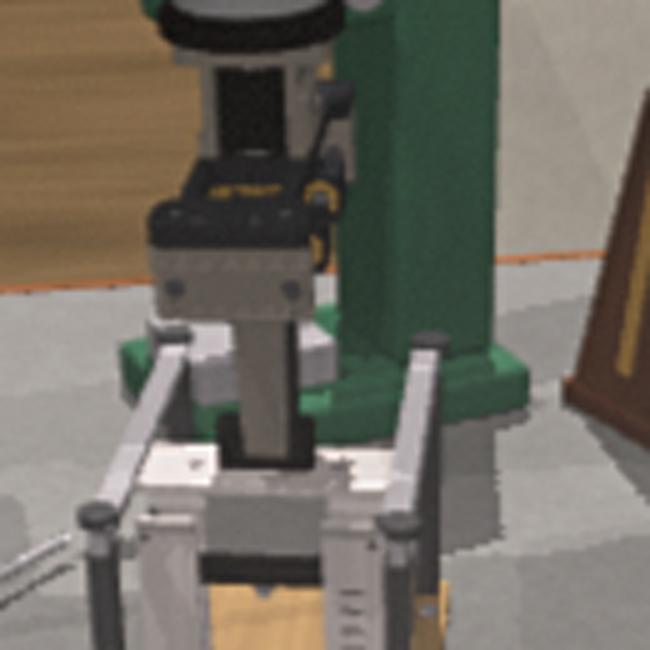

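View pics/c4.png

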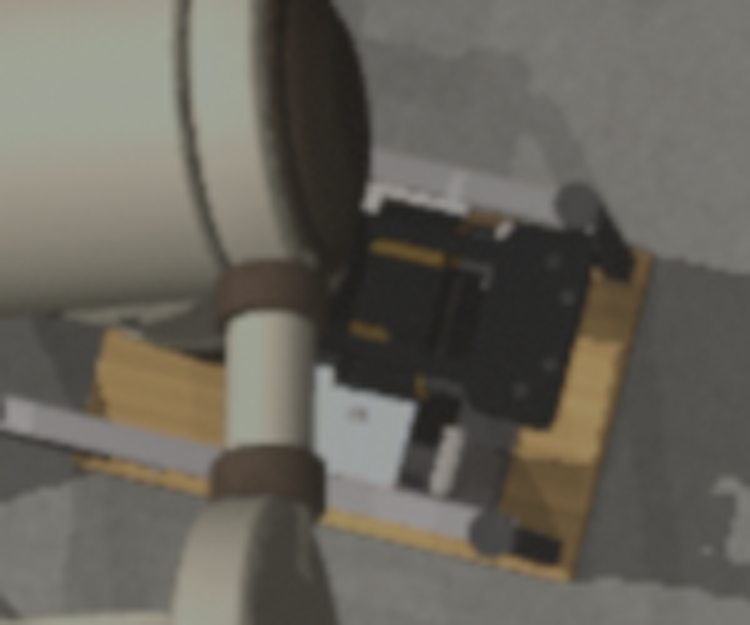

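Emit:
apply_moves(
  commands="-0.5 0.2 1 -0.3 -0.9 0 3; 0 0 0 0 0 0 2; 0 0 0 0 0 0 1; 0 0 0 0 0 0 1; 0 0 0 0 0 0 1",
)

```text
time: 4.42
ee_pos: [0.5424, 0.1694, 0.1688]
tool_rot: [3.12, -0.365, -0.001]
ft_force: [0.4, 0.7, -1.1]
grip_width: 0.15
```

```bash
python3 - <<'E'
from h import *
go([.542,.169,.169],-13.1)
crop("side",(250,100,380,230),5,"c5")
E
```

```text
t 4.42 tcp [0.5424 0.1694 0.1688] psi -13.34 F [ 0.4  0.7 -1.1] w 13.8 -> shift [-0.03  0.05 -0.02] turn [ 0.   0.  -0.2] j6 1.89
```

View pics/c5.png

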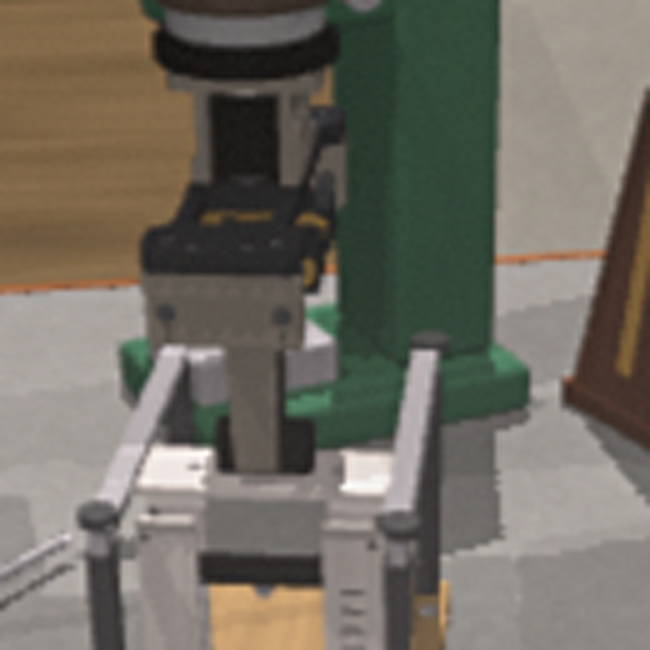

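Emit:
apply_moves(
  commands="0 -1.5 0 0 0 0 1; 0 -2.5 0 0 0 0 1; 0 -2.5 0 0 0 0 1; 0 -2.5 0 0 0 0 1; 0 -1 0 0 0 0 1",
)

```text
time: 5.1
ee_pos: [0.5665, 0.2699, 0.1688]
tool_rot: [3.116, -0.366, -0.001]
ft_force: [0.5, -2.0, 1.0]
grip_width: 0.153
```

```bash
python3 - <<'E'
from h import *
go([.542,.169,.169],-13.1)
E
```

```text
t 5.1 tcp [0.5665 0.2699 0.1688] psi -13.38 F [ 0.5 -2.   1. ] w 14.0 -> shift [-0.04 10.38  0.03] turn [ 0.2  0.  -0.3] j6 2.06
```

Emit:
apply_moves(
  commands="0 -0.5 0 0 0 0 1; 0 -0.5 0 0 0 0 1",
)

```text
time: 5.35
ee_pos: [0.5689, 0.2799, 0.1688]
tool_rot: [3.115, -0.365, -0.002]
ft_force: [-2.8, -11.3, 2.5]
grip_width: 0.153
```

Emit:
apply_moves(
  commands="0 -0.3 0 0 0 0 1; 0 -0.3 0 0 0 0 1; 0 -0.3 0 0 0 0 1",
)

```text
time: 5.72
ee_pos: [0.569, 0.2801, 0.1687]
tool_rot: [3.097, -0.367, -0.012]
ft_force: [-3.8, -9.6, 4.3]
grip_width: 0.152
```

```bash
python3 - <<'E'
from h import *
go([.542,.169,.169],-13.1)
E
```

```text
t 5.72 tcp [0.569  0.2801 0.1687] psi -13.51 F [-3.8 -9.6  4.3] w 14.0 -> shift [-0.03 11.43  0.25] turn [ 1.4  0.3 -0.4] j6 2.09
```

Emit:
apply_moves(
  commands="0 0 0 0 0 0 4; 0 0 0 1 0 0 4; 0 0 -3 0 0 0 4; 0 0 -4 0 0 0 4; 0 1 -4 0 0 0 4",
)

```text
time: 6.35
ee_pos: [0.5646, 0.2704, 0.276]
tool_rot: [3.116, -0.37, -0.024]
ft_force: [0.8, 0.0, -0.4]
grip_width: 0.436
```

```bash
python3 - <<'E'
from h import *
go([.57,-.05,.25],0)
im=crop("top",(300,150,500,320),4,"c6"); crop("top",(140,165,290,290),5,"c7",im)
cv2.imwrite("pics/top1.png",im[:,:,::-1])
cv2.imwrite("pics/side1.png",manip.snapshot("side")[:,:,::-1])
for n in ("top","side"):
  for t in ("weight4_mid","weight1_mid"):
    for d in manip.masks_of(n,t):
        r=d["region"]; ys,xs=np.nonzero(r); print(n,t,round(d["score"],2),r.sum(),xs.mean().round(1),ys.mean().round(1),[np.round(v,1) for v in cv2.minAreaRect(np.c_[xs,ys].astype(np.float32))])
E
```

```text
t 6.35 tcp [0.5646 0.2704 0.276 ] psi -13.53 F [ 0.8  0.  -0.4] w 40.1 -> shift [ 8.06 31.01  2.66] turn [  0.2   0.9 -13.5] j6 2.06
top weight4_mid 0.88 336 364.7 345.9 [array([364.6, 345.7]), array([40.3,  8.4]), np.float64(60.5)]
top weight4_mid 0.8 350 327.8 189.7 [array([327.6, 189.7]), array([10. , 38.3]), np.float64(15.3)]
top weight4_mid 0.76 313 446.4 177.8 [array([446.3, 177.8]), array([36.8,  9.2]), np.float64(45.0)]
top weight4_mid 0.73 7812 210.2 234.8 [array([200.4, 229.1]), array([129.1,  78.3]), np.float64(13.1)]
top weight4_mid 0.66 264 288.3 333.5 [array([288.9, 332.5]), array([ 7.6, 38.3]), np.float64(18.4)]
top weight1_mid 0.91 301 422.3 286.0 [array([422.2, 286. ]), array([ 8.5, 36.3]), np.float64(2.7)]
side weight4_mid 0.7 646 432.2 407.9 [array([432.4, 407.4]), array([14.1, 48.5]), np.float64(32.6)]
side weight4_mid 0.7 353 218.1 287.7 [array([218.1, 287.5]), array([40.2,  9.4]), np.float64(7.1)]
side weight4_mid 0.67 524 194.6 345.4 [array([195.2, 345.5]), array([11.6, 49.3]), np.float64(65.0)]
side weight1_mid 0.75 715 270.6 394.0 [array([271., 394.]), array([14., 54.]), np.float64(90.0)]
```

View pics/top1.png

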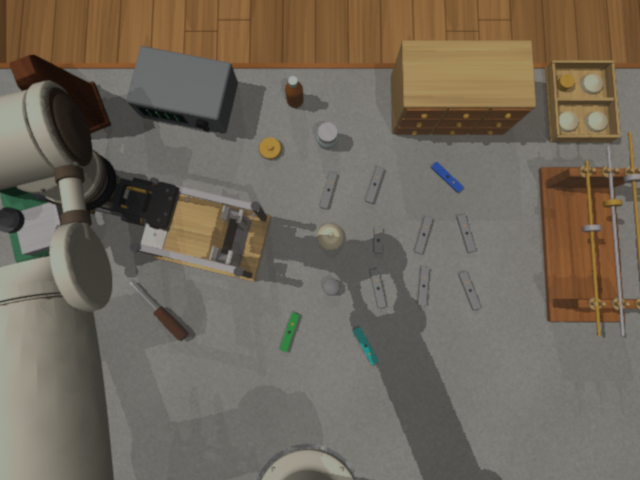

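```bash
cat > bars.py <<'E'
from h import *
import sys
def bars(n="top",names=range(1,8),z=.010,snap=True):
    if snap: manip.snapshot(n)
    out=[]
    for i in names:
        for d in manip.masks_of(n,f"weight{i}_mid"):
            if d["score"]<.3: continue
            ys,xs=np.nonzero(d["region"])
            if len(xs)<100 or len(xs)>1200: continue
            W=unproj(n,np.c_[xs,ys],z); c=W.mean(0); u,s,vt=np.linalg.svd(W[:,:2]-c[:2],full_matrices=False)
            e=(W[:,:2]-c[:2])@vt.T; L=np.ptp(e[:,0])*1e3; a=np.degrees(np.arctan2(vt[0,1],vt[0,0])); a=(a+90)%180-90
            out.append((i,d["score"],len(xs),c[:2],a,L,(xs.mean(),ys.mean())))
    return out
if __name__=="__main__":
    for n in sys.argv[1:]:
        for o in bars(n): print(n,o[0],round(o[1],2),o[2],"xy",np.round(o[3],4),"ang",round(o[4],1),"L",round(o[5]),"px",np.round(o[6],1))
E
python3 bars.py top side; python3 - <<'E'
from h import *
print(manip.state()["time"])
E
```

```text
top 1 0.86 332 xy [ 0.4426 -0.2489] ang -7.1 L 83 px [422.4 285.8]
top 2 0.82 383 xy [ 0.5532 -0.2521] ang -18.4 L 90 px [422.3 235.1]
top 2 0.33 252 xy [0.55   0.1719] ang -12.3 L 77 px [228.8 237. ]
top 3 0.77 354 xy [ 0.4329 -0.3484] ang 19.7 L 83 px [468.6 290.2]
top 3 0.45 448 xy [0.5496 0.3377] ang 65.4 L 56 px [153.  237.3]
top 4 0.83 348 xy [0.3443 0.0402] ang -19.1 L 84 px [288.4 332.4]
top 4 0.71 360 xy [ 0.6837 -0.3087] ang 44.2 L 85 px [446. 177.]
top 4 0.71 350 xy [ 0.3156 -0.1223] ang 29.2 L 85 px [364.8 345.9]
top 4 0.53 286 xy [ 0.6536 -0.045 ] ang -16.1 L 84 px [327.6 190.5]
top 6 0.65 317 xy [ 0.5565 -0.3465] ang 14.3 L 81 px [465.3 233.5]
side 2 0.9 604 xy [ 0.5549 -0.2569] ang -17.8 L 82 px [340.9 386.8]
side 3 0.56 955 xy [ 0.4347 -0.3538] ang 20.8 L 84 px [266.8 453.9]
side 4 0.95 530 xy [ 0.3173 -0.1278] ang 29.6 L 85 px [195.4 345.3]
side 4 0.84 415 xy [ 0.656  -0.0501] ang -17.8 L 84 px [372.  298.8]
side 4 0.77 629 xy [ 0.6845 -0.3153] ang 46.0 L 91 px [432.1 407.5]
side 4 0.72 335 xy [0.3478 0.0348] ang -19.7 L 87 px [218.2 287.9]
side 5 0.79 457 xy [ 0.6677 -0.1517] ang -18.8 L 81 px [391.7 333.2]
side 6 0.75 883 xy [ 0.5599 -0.3518] ang 14.9 L 86 px [356.2 440.2]
side 7 0.65 535 xy [ 0.4367 -0.156 ] ang 12.8 L 84 px [263.8 349.2]
7.45
```

```bash
cat >> bars.py <<'E'
def hole(n,px,z=.010,im=None,r=5):
    """subpixel centre of dark hole near px"""
    if im is None: im=manip.snapshot(n)
    g=cv2.cvtColor(im,cv2.COLOR_RGB2GRAY).astype(float); x,y=[int(round(v)) for v in px]
    w=g[y-r:y+r+1,x-r:x+r+1]; w=np.clip(np.median(w)-12-w,0,None)
    yy,xx=np.mgrid[y-r:y+r+1,x-r:x+r+1]; m=w>0
    k=np.unravel_index(w.argmax(),w.shape); d=np.hypot(xx-xx[k],yy-yy[k])<3.2; w=w*d
    c=[(w*xx).sum()/w.sum(),(w*yy).sum()/w.sum()]
    return c,unproj(n,c,z)[0]
E
python3 - <<'E'
from bars import *
im=cv2.imread("pics/top1.png")[:,:,::-1]; ims=cv2.imread("pics/side1.png")[:,:,::-1]
for i,px in enumerate([(422.4,285.8),(422.3,235),(468.6,290.2),(328,190),(375,184),(466,233),(378,288)],1):
    c,w=hole("top",px,im=im); q=proj("side",w)[0]; c2,w2=hole("side",q,im=ims); print(i,np.round(c,1),np.round(w,4),"side",np.round(c2,1),np.round(w2,4))
E
```

```text
1 [423.3 285.5] [ 0.4432 -0.2509  0.01  ] side [271.  391.8] [ 0.4448 -0.2499  0.01  ]
2 [423.5 234.1] [ 0.5555 -0.2547  0.01  ] side [342.  384.9] [ 0.5574 -0.2535  0.01  ]
3 [469.9 290. ] [ 0.4333 -0.3512  0.01  ] side [267.2 451.6] [ 0.435  -0.3507  0.01  ]
4 [328.2 189.5] [ 0.6558 -0.0462  0.01  ] side [372.3 297.3] [ 0.6576 -0.0458  0.01  ]
5 [374.3 183.9] [ 0.6683 -0.1488  0.01  ] side [392.5 331.3] [ 0.6706 -0.1472  0.01  ]
6 [466.4 232.8] [ 0.5582 -0.349   0.01  ] side [356.4 438. ] [ 0.5606 -0.3487  0.01  ]
7 [377.8 287.9] [ 0.4382 -0.1523  0.01  ] side [265.6 346.8] [ 0.4399 -0.1509  0.01  ]
```

```bash
python3 - <<'E'
from h import *
go([.6567,-.046,.20],-17)
E
```

```text
t 7.45 tcp [0.5651 0.27   0.2753] psi -13.58 F [-0.2 -0.6 -0. ] w 39.7 -> shift [16.43 28.51  7.5 ] turn [0.4 0.8 3.4] j6 2.06
```

Emit:
apply_moves(
  commands="2.8 4.9 0 0.4 0.8 3.4 4; 2.8 4.9 0 0 0 0 4; 2.8 4.9 0 0 0 0 4; 2.8 4.9 0 0 0 0 4; 2.8 4.9 1 0 0 0 4",
)

```text
time: 8.07
ee_pos: [0.6327, -0.0078, 0.2668]
tool_rot: [-3.108, 0.454, -0.007]
ft_force: [0.6, 0.4, 0.0]
grip_width: 0.431
```

```bash
python3 - <<'E'
from h import *
go([.6567,-.046,.10],-17)
E
```

```text
t 8.07 tcp [ 0.6327 -0.0078  0.2668] psi -16.62 F [0.6 0.4 0. ] w 39.7 -> shift [ 3.32  3.   16.69] turn [-0.1 -0.3  0.4] j6 1.66
```

Emit:
apply_moves(
  commands="2 2 5 0 0 0 4; 1.2 1 5 0 0 0 4; 0 0 4 0 0 0 4; 0 0 2 0 0 0 4; 0 0 0 0 0 0 4",
)

```text
time: 8.7
ee_pos: [0.658, -0.053, 0.1038]
tool_rot: [-3.107, 0.465, -0.014]
ft_force: [-0.4, 0.8, 0.1]
grip_width: 0.434
```

```bash
python3 - <<'E'
from h import *
go([.6567,-.046,.02],-17)
crop("side",(320,230,440,330),5,"c8")
E
```

```text
t 8.7 tcp [ 0.658  -0.053   0.1038] psi -17.03 F [-0.4  0.8  0.1] w 39.9 -> shift [-0.4  -0.62  8.38] turn [-0.1 -0.5 -0. ] j6 1.6
```

View pics/c8.png

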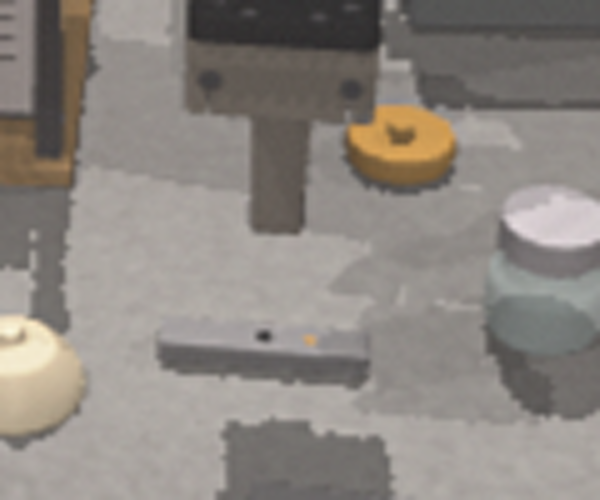

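Emit:
apply_moves(
  commands="-0.4 -0.6 3 0 -0.5 0 4; 0 0 3 0 0 0 4; 0 0 1.8 0 0 0 4; 0 0 0 0 0 0 4",
)

```text
time: 9.25
ee_pos: [0.6648, -0.0466, 0.0359]
tool_rot: [3.107, -0.462, 0.03]
ft_force: [0.3, 0.3, 0.9]
grip_width: 0.433
```

```bash
python3 - <<'E'
from h import *
go([.6567,-.046,.019],-17)
crop("side",(320,230,440,330),5,"c9")
E
```

```text
t 9.25 tcp [ 0.6648 -0.0466  0.0359] psi -16.92 F [0.3 0.3 0.9] w 39.8 -> shift [-0.83  0.18  1.67] turn [-0.1 -1.1  0.1] j6 1.61
```

View pics/c9.png

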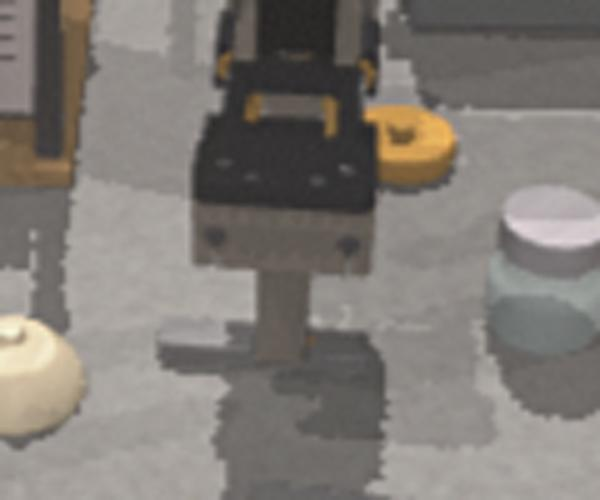

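Emit:
apply_moves(
  commands="-0.8 0.2 0.8 0 -1.1 0 4; 0 0 0.8 0 0 0 4; 0 0 0 0 0 0 4",
)

```text
time: 9.68
ee_pos: [0.6592, -0.0471, 0.0232]
tool_rot: [-3.106, 0.462, -0.01]
ft_force: [-0.7, 0.1, -0.1]
grip_width: 0.439
```

```bash
python3 - <<'E'
from h import *
go([.6567,-.046,.019],-17)
E
```

```text
t 9.68 tcp [ 0.6592 -0.0471  0.0232] psi -16.92 F [-0.7  0.1 -0.1] w 40.4 -> shift [-0.27 -0.03  0.42] turn [-0.1 -0.3  0.1] j6 1.61
```

Emit:
apply_moves(
  commands="-0.2 0 0.4 0 -0.3 0 4; 0 0 0 0 0 0 3; 0 0 0 0 0 0 1.4; 0 0 0 0 0 0 1.4; 0 0 0 0 0 0 1.4",
  squeeze=40,
)

```text
time: 10.3
ee_pos: [0.6574, -0.0465, 0.0192]
tool_rot: [-3.105, 0.462, -0.002]
ft_force: [0.4, -0.7, -0.4]
grip_width: 0.189
```

```bash
python3 - <<'E'
from h import *
go([.6567,-.046,.019],-17)
im=crop("side",(320,230,440,330),5,"c9")
E
```

```text
t 10.3 tcp [ 0.6574 -0.0465  0.0192] psi -16.92 F [ 0.4 -0.7 -0.4] w 17.4 -> shift [-0.08 -0.02  0.02] turn [-0.2 -0.   0.1] j6 1.61
```

View pics/c9.png

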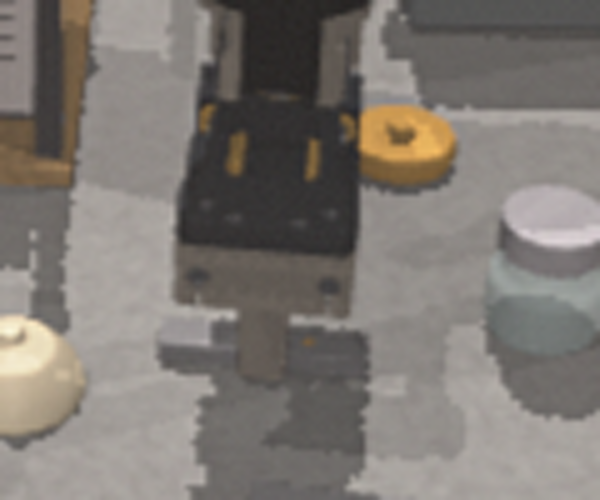

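Emit:
apply_moves(
  commands="0 0 -3 0 0 0 1.4; 0 0 -5 0 0 0 1.4; 0 0 -5 0 0 0 1.4; 0 0 -5 0 0 0 1.4; 0 0 -3.5 0 0 0 1.4",
)

```text
time: 10.98
ee_pos: [0.654, -0.0463, 0.2347]
tool_rot: [-3.104, 0.462, 0.016]
ft_force: [0.3, -0.9, -1.1]
grip_width: 0.191
```

```bash
python3 - <<'E'
from h import *
go([.5398,.1532,.24],-13.45)
E
```

```text
t 10.97 tcp [ 0.654  -0.0463  0.2347] psi -16.93 F [ 0.3 -0.9 -1.1] w 17.6 -> shift [-16.74 -15.76  -0.32] turn [-0.1  0.6 -3.5] j6 1.61
```

Emit:
apply_moves(
  commands="-4 -3.8 0 0 0.6 -3.4 1.4; -4.2 -4 0 0 0 0 1.4; -4.2 -4 0 0 0 0 1.4; -3 -3 0 0 0 0 1.4; 0 0 0 0 0 0 1.4",
)

```text
time: 11.6
ee_pos: [0.5403, 0.1392, 0.2394]
tool_rot: [-3.117, 0.369, -0.016]
ft_force: [0.5, -0.3, -1.0]
grip_width: 0.19
```

```bash
python3 - <<'E'
from h import *
go([.5398,.1532,.24],-13.45)
im=manip.snapshot("side");cv2.imwrite("pics/side2.png",im[:,:,::-1])
crop("side",(250,120,370,240),6,"c10",im)
im=crop("top",(160,165,290,290),5,"c11")
E
```

```text
t 11.6 tcp [0.5403 0.1392 0.2394] psi -13.52 F [ 0.5 -0.3 -1. ] w 17.5 -> shift [-0.38 -1.35 -0.06] turn [-0.2 -0.6 -0.1] j6 1.84
```

View pics/c10.png

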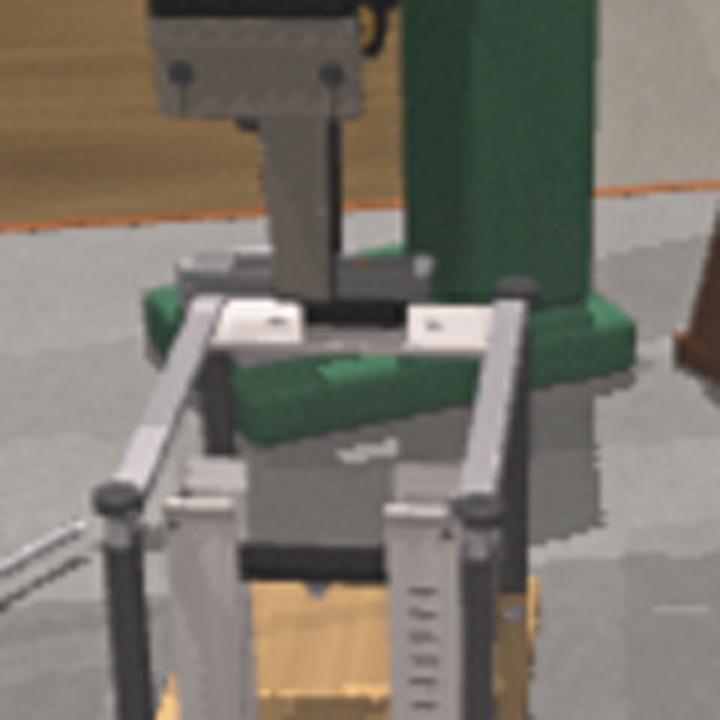

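View pics/c11.png

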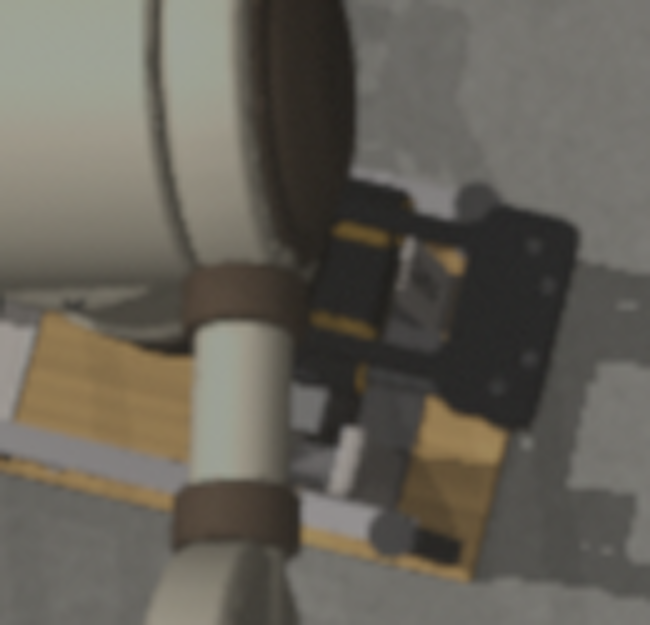

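```bash
python3 - <<'E'
from h import *
im=cv2.imread("pics/side2.png"); g=cv2.cvtColor(im,cv2.COLOR_BGR2GRAY).astype(int)
print("cols 274-330")
for r in (163,164,165,166,167,168,169): print(r,g[r,274:284],g[r,316:328])
for r in (205,208,211,220,225,230): print(r,"L",g[r,276:296],"R",g[r,311:330])
E
```

```text
cols 274-330
163 [162 162 161 163 162 158 178 177 158 145] [ 80  77  80 123 136 124  78  54  55  54  58  57]
164 [164 163 163 164 163 137 160 166 153 150] [ 80  79  83 129 141 119  73  53  54  53  55  59]
165 [163 162 163 166 164 129 113 111 110 115] [ 86  84  84 119 128  98  62  52  53  55  57  60]
166 [164 165 163 164 165 128 100  89  89  90] [82 82 81 90 92 75 56 53 55 53 58 61]
167 [163 163 155 146 141 116 100 102  91  87] [84 82 82 82 84 70 57 54 54 56 59 58]
168 [137 124 119 113 116 107  99  94  91  90] [84 83 82 80 81 70 59 56 54 53 58 57]
169 [109  99 106 107 110 105  97  89 122 154] [81 79 79 78 77 65 57 51 50 44 49 49]
205 L [168 125 111 113 112 118 119 119 119 119 120 119 117 136 141 117 107 108
 108 107] R [108 105 111 159 175 177 174 170 184 190 190 190 187 148 101  74  80  88
  92]
208 L [112 122 113 123 133 135 135 136 137 138 136 133 135 138 148 121 109 109
 108 109] R [108 107 109 131 133 132 131 131 130 131 135 136 117  93 125 131 106  98
  88]
211 L [113 136 139 134 134 133 133 144 150 152 147 145 147 102  63  53  53  57
  57  54] R [ 69  67  66 112 143 146 144 137 140 145 149 143 143 146 146 125  96 114
 124]
220 L [140 135 140 144 136 133 134 135 137 138 138 144 145 132 130 122 158 168
 171 173] R [164 159 154 150 147 145 147 146 147 147 150 152 149 145 149 116  73  60
  62]
225 L [145 137 138 144 147 142 136 134 135 137 137 134 134 135 125 121 140 159
 159 159] R [168 164 162 153 146 144 142 126 120 120 123 143 147 144 147 126  81  63
  64]
230 L [140 139 138 141 144 145 143 137 134 136 139 135 134 133 124 129 139 163
 168 167] R [164 163 162 157 147 145 143 140 116 114 115 114 137 147 147 129  82  61
  65]
```

```bash
python3 - <<'E'
from h import *
from scipy.optimize import least_squares, fsolve
th=np.radians(-13.45); xh=np.array([np.cos(th),np.sin(th)]); yh=np.array([-np.sin(th),np.cos(th)])
Y0=.27456
def W(X,Y,z): return np.r_[X*xh+Y*yh,z]
# cassette: unknown X0,yf ; z from row
def res(p,row=211,cl=289.1,cr=314.0):
    X0,yf=p; out=[]
    for s,c in ((-1,cl),(1,cr)):
        z=fsolve(lambda z:proj("side",W(X0+s*.028,Y0+yf,z[0]))[0,1]-row,[.1])[0]
        out.append(proj("side",W(X0+s*.028,Y0+yf,z))[0,0]-c)
    return out
r=least_squares(res,[.489,-.014],x_scale=.01); print("cassette X0,yf free",r.x,r.fun)
for yf in (-.0105,-.0135,-.0165):
    r=least_squares(lambda q:res([q[0],yf]),[.489]); print(yf,r.x,r.fun)
# bar
s,p,M=pose()
print("tcp",p)
for a in (-.003,0,.003):
    f=lambda dx,dy:proj("side",p+M@np.array([dx+a,dy,.0142]))[0]
    print(a,"left front",f(-.042,.009),"right front",f(.042,.009),"right back",f(.042,-.009))
tx=M[:,0]; print("tcp local X,Y",p[:2]@xh,p[:2]@yh)
E
```

```text
cassette X0,yf free [ 0.48906107 -0.00530218] [-5.68434189e-14  0.00000000e+00]
-0.0105 [0.48984012] [-0.07583072  0.07493771]
-0.0135 [0.49028975] [-0.12001943  0.11860112]
-0.0165 [0.49073938] [-0.164521    0.16256999]
tcp [0.54187358 0.13692452 0.23944445]
-0.003 left front [279.875339   167.84665831] right front [320.27805398 168.51095304] right back [321.12820436 165.17557473]
0 left front [281.30639412 167.87018748] right front [321.73389871 168.5348898 ] right back [322.56027594 165.19810587]
0.003 left front [282.73832365 167.89373103] right front [323.19064067 168.55884131] right back [323.99321552 165.22065066]
tcp local X,Y 0.4951635667340859 0.25920714950501933
```

```bash
python3 - <<'E'
from h import *
go([.5398,.1532,.22],-13.45)
E
```

```text
t 11.7 tcp [0.5419 0.1369 0.2394] psi -13.69 F [ 0.5 -0.2 -1.8] w 17.4 -> shift [-0.61 -1.53  1.94] turn [-0.2 -0.6 -0.2] j6 1.84
```

Emit:
apply_moves(
  commands="-0.6 -1.5 1 -0.2 -0.6 -0.2 1.4; 0 0 0.8 0 0 0 1.4; 0 0 0 0 0 0 1.4; 0 0 0 0 0 0 1.4",
)

```text
time: 12.2
ee_pos: [0.5408, 0.1514, 0.2189]
tool_rot: [3.118, -0.374, -0.003]
ft_force: [0.5, 0.2, -1.0]
grip_width: 0.191
```

```bash
python3 - <<'E'
from h import *
go([.5398,.1532,.22],-13.45)
im=manip.snapshot("side");cv2.imwrite("pics/side3.png",im[:,:,::-1])
go([.5398,.1532,.22],-13.45)
crop("side",(250,120,370,240),6,"c12",im)
s,p,M=pose()
for a in (-.003,0):
    f=lambda dx,dy:proj("side",p+M@np.array([dx+a,dy,.0142]))[0]
    print(a,"left front",f(-.042,.009),"right front",f(.042,.009),"right back",f(.042,-.009))
g=cv2.cvtColor(im,cv2.COLOR_RGB2GRAY).astype(int)
for r in range(164,175): print(r,g[r,272:288],g[r,314:328])
E
```

```text
t 12.2 tcp [0.5408 0.1514 0.2189] psi -13.69 F [ 0.5  0.2 -1. ] w 17.6 -> shift [-0.14 -0.15 -0.11] turn [ 0.1  0.1 -0.2] j6 1.87
t 12.25 tcp [0.5408 0.1514 0.2189] psi -13.69 F [ 0.5 -0.8 -1.9] w 17.5 -> shift [-0.14 -0.15 -0.11] turn [ 0.1  0.1 -0.2] j6 1.87
-0.003 left front [279.40812286 174.14631087] right front [318.83213223 175.32234997] right back [319.68661787 171.99706122]
0 left front [280.80559967 174.18799834] right front [320.25152391 175.36469118] right back [321.08332291 172.03780596]
164 [166 165 164 164 163 167 163 135 164 193 199 196 197 196 196 196] [56 62 63 62 55 52 51 56 55 53 53 54 55 58]
165 [166 162 163 165 165 166 165 128 114 131 151 131 120 118 120 134] [39 44 43 40 55 57 54 54 55 54 56 53 58 61]
166 [163 165 165 165 164 164 166 129 100  92 101  93  92  90  88  93] [36 38 35 38 55 60 58 55 53 54 55 55 59 61]
167 [163 162 164 164 157 145 142 116  99  74  66  75  74  76  70  66] [37 35 33 36 55 61 59 58 56 51 51 53 60 60]
168 [163 149 138 125 117 117 115 108  98  78  72  76  83  78  89 107] [34 35 33 34 53 57 57 58 56 55 54 53 57 58]
169 [165 145 109  98 106 109 109 107 100  96 110 135 139 140 141 142] [45 44 44 43 58 75 80 59 56 49 49 44 50 50]
170 [169 136  87  84  97 109 112 107 100 103 139 153 151 150 148 149] [ 78  78  78  75  83 122 127  90  99  88  78  75  76  75]
171 [170 143  87  64  80  98 110  87  89 114 144 149 150 149 154 157] [ 82  81  83  80  83 128 136 140 204 218 217 218 217 217]
172 [168 148  89  61  68  88 101  78  78 108 108 104 105 104 107 109] [ 86  84  82  80  83 128 132 146 216 230 229 227 226 226]
173 [168 151  89  60  62  70  86  77  92 109  95  88  90  90  88  88] [ 83  85  83  85  83  92  91 124 182 218 223 222 222 222]
174 [172 168 101  61  62  64  67  72 135 133  98  85  87  85  85  86] [ 84  83  83  84  82  80  73 120 164 192 217 223 223 223]
```

View pics/c12.png

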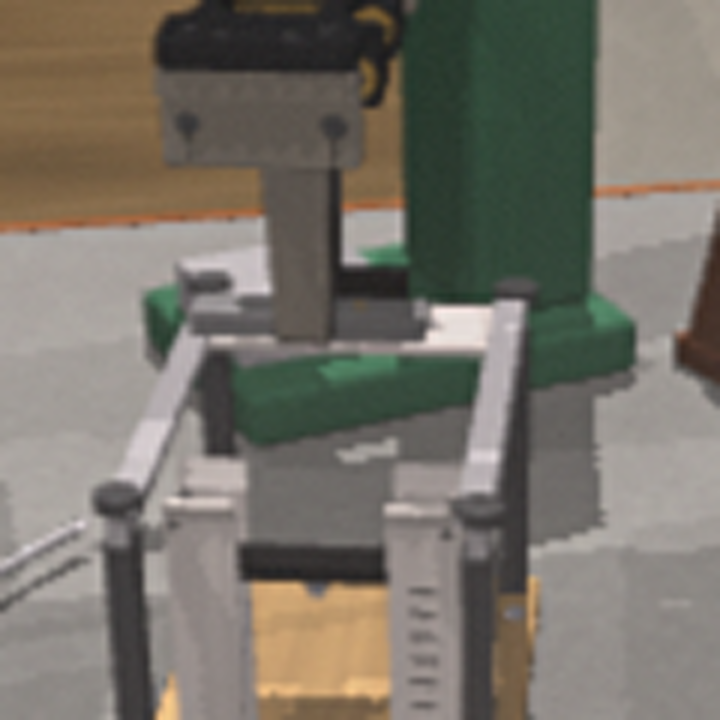

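Emit:
apply_moves(
  commands="-0.1 -0.15 1.5 0.1 0 -0.2 1.4; 0 0 1.5 0 0 0 1.4; -0.1 0 1.5 0 -0.3 0 1.4; -0.1 0 1 0 -0.3 0 1.4; 0 0 0 0 0 0 1.4",
)

```text
time: 12.88
ee_pos: [0.5371, 0.1533, 0.1589]
tool_rot: [-3.118, 0.37, 0.023]
ft_force: [0.0, 0.7, -2.2]
grip_width: 0.191
```

```bash
python3 - <<'E'
from h import *
go([.5406,.1530,.15],-13.45)
im=crop("side",(250,120,370,240),6,"c13")
E
```

```text
t 12.88 tcp [0.5371 0.1533 0.1589] psi -13.52 F [ 0.   0.7 -2.2] w 17.6 -> shift [ 0.36 -0.05  0.89] turn [ 0.   0.9 -0.1] j6 1.86
```

View pics/c13.png

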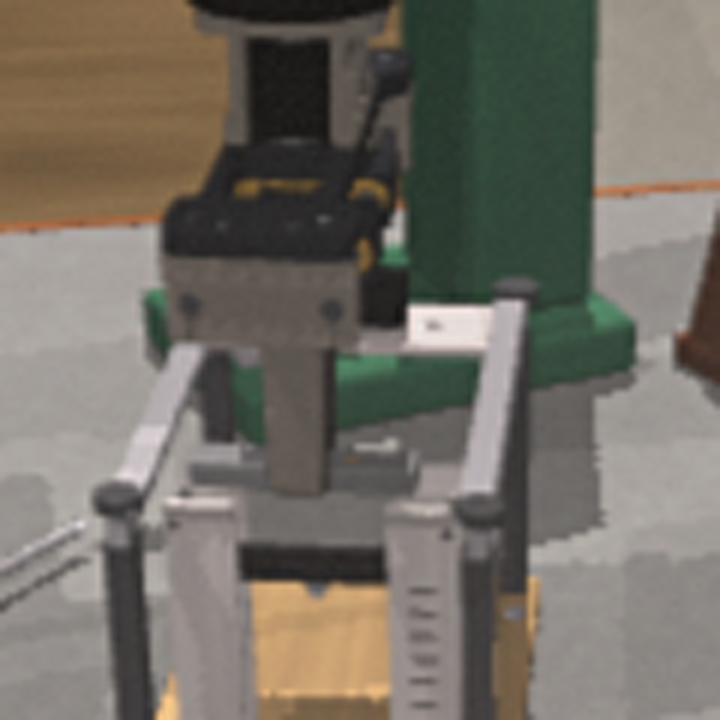

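Emit:
apply_moves(
  commands="0.35 0 0 0 0.9 0 1.4; 0 0 0 0 0 0 1.4; 0 0 0 0 0 0 1.4",
)

```text
time: 13.3
ee_pos: [0.5423, 0.1526, 0.1612]
tool_rot: [3.12, -0.369, 0.009]
ft_force: [-0.3, -0.2, -1.0]
grip_width: 0.186
```

```bash
python3 - <<'E'
from h import *
go([.5406,.1530,.15],-13.45)
E
```

```text
t 13.3 tcp [0.5423 0.1526 0.1612] psi -13.51 F [-0.3 -0.2 -1. ] w 17.1 -> shift [-0.18 -0.    1.12] turn [-0.  -0.3 -0.1] j6 1.87
```

Emit:
apply_moves(
  commands="-0.15 0 0.2 0 -0.3 0 1.4; 0 0 0 0 0 0 1.4; 0 0 0.5 0 0 0 1.4; 0 0 0 0 0 0 1.4",
)

```text
time: 13.8
ee_pos: [0.5408, 0.153, 0.1539]
tool_rot: [-3.119, 0.369, -0.001]
ft_force: [-0.1, -1.2, -2.3]
grip_width: 0.196
```

```bash
python3 - <<'E'
from h import *
go([.5406,.1530,.15],-13.45)
E
```

```text
t 13.8 tcp [0.5408 0.153  0.1539] psi -13.51 F [-0.1 -1.2 -2.3] w 18.0 -> shift [-0.02  0.    0.39] turn [-0.  -0.  -0.1] j6 1.87
```

Aligned; bar bottom is now within the flare. Continue down while watching forces, with a firmer grip.

Emit:
apply_moves(
  commands="0 0 0.5 0 0 0 1.4; 0 0 0 0 0 0 1.4; 0 0 0.5 0 0 0 1.4; 0 0 0 0 0 0 1.4",
  squeeze=55,
)

```text
time: 14.3
ee_pos: [0.5407, 0.1529, 0.1429]
tool_rot: [-3.119, 0.369, -0.0]
ft_force: [-0.3, 0.1, -1.8]
grip_width: 0.184
```

```bash
python3 - <<'E'
from h import *
go([.5406,.1530,.135],-13.45)
crop("side",(250,120,370,240),6,"c14")
E
```

```text
t 14.3 tcp [0.5407 0.1529 0.1429] psi -13.51 F [-0.3  0.1 -1.8] w 16.9 -> shift [-0.01 -0.01  0.79] turn [-0.  -0.  -0.1] j6 1.87
```

View pics/c14.png

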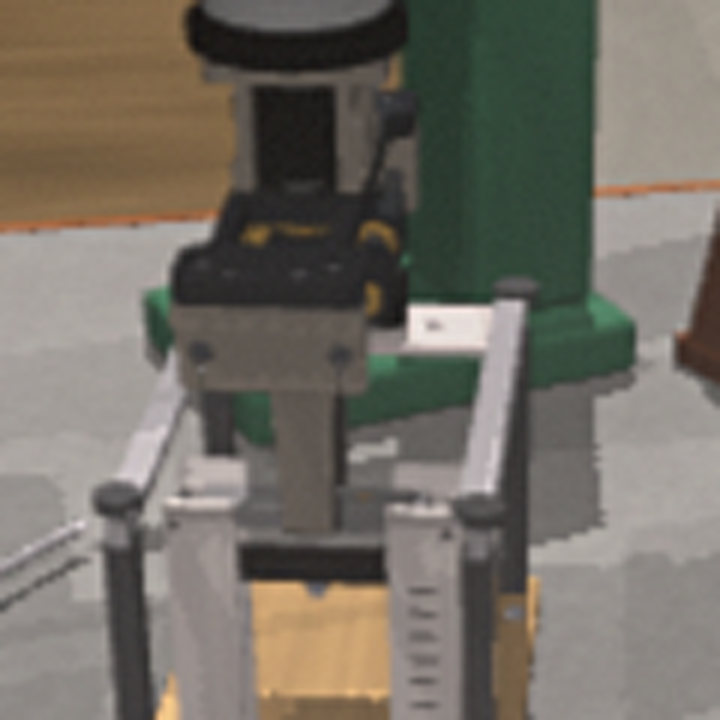

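Emit:
apply_moves(
  commands="0 0 0.7 0 0 0 1.4; 0 0 0.7 0 0 0 1.4; 0 0 0.7 0 0 0 1.4; 0 0 0 0 0 0 1.4",
)

```text
time: 14.85
ee_pos: [0.5419, 0.1531, 0.1236]
tool_rot: [-3.119, 0.369, -0.004]
ft_force: [-4.0, -0.0, 6.6]
grip_width: 0.189
```

```bash
python3 - <<'E'
from h import *
go([.5406,.1530,.107],-13.45)
E
```

```text
t 14.85 tcp [0.5419 0.1531 0.1236] psi -13.5 F [-4.  -0.   6.6] w 17.4 -> shift [-0.13  0.04  1.66] turn [-0.1 -0.1 -0. ] j6 1.87
```

Emit:
apply_moves(
  commands="-0.13 0 0.2 0 0 0 1.4; 0 0 0 0 0 0 1.4",
)

```text
time: 15.1
ee_pos: [0.5418, 0.1531, 0.1239]
tool_rot: [-3.12, 0.369, -0.008]
ft_force: [-5.2, 0.6, 7.3]
grip_width: 0.192
```

Emit:
apply_moves(
  commands="0 0 0.6 0 0 0 1.4; 0 0 0.6 0 0 0 1.4; 0 0 0.5 0 0 0 1.4; 0 0 0 0 0 0 1.4",
)

```text
time: 15.6
ee_pos: [0.5424, 0.1532, 0.1114]
tool_rot: [3.12, -0.367, 0.008]
ft_force: [-2.4, 0.0, 4.9]
grip_width: 0.185
```

```bash
python3 - <<'E'
from h import *
go([.5406,.1530,.107],-13.45)
crop("side",(250,120,370,240),6,"c15")
E
```

```text
t 15.6 tcp [0.5424 0.1532 0.1114] psi -13.43 F [-2.4  0.   4.9] w 17.0 -> shift [-0.17  0.06  0.44] turn [-0.  -0.3  0. ] j6 1.87
```

View pics/c15.png

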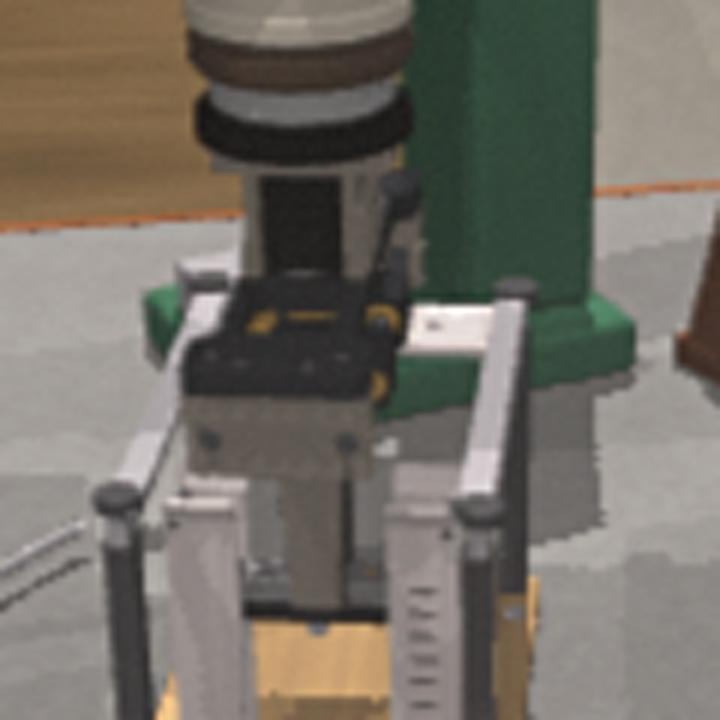

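Emit:
apply_moves(
  commands="-0.05 0 0.5 0 -0.3 0 1.4; 0 0 0 0 0 0 1.4",
)

```text
time: 15.9
ee_pos: [0.5424, 0.1532, 0.1087]
tool_rot: [3.12, -0.367, 0.0]
ft_force: [-2.9, 0.0, 5.3]
grip_width: 0.188
```

```bash
python3 - <<'E'
from h import *
go([.5406,.1530,.107],-13.45)
E
```

```text
t 15.9 tcp [0.5424 0.1532 0.1087] psi -13.42 F [-2.9  0.   5.3] w 17.3 -> shift [-0.17  0.06  0.17] turn [ 0. -0.  0.] j6 1.87
```

Emit:
apply_moves(
  commands="0 0 0 0 0 0 3.2; 0 0 0 0 0 0 3.2; 0 0 -2 0 0 0 3.2; 0 0 -4 0 0 0 3.2; 0 0 -5 0 0 0 3.2",
)

```text
time: 16.52
ee_pos: [0.539, 0.1529, 0.2147]
tool_rot: [3.118, -0.367, -0.017]
ft_force: [0.3, 0.2, -0.2]
grip_width: 0.35
```

```bash
python3 - <<'E'
from h import *
go([.5406,.1530,.22],-13.45)
crop("side",(250,120,370,240),6,"c15")
E
```

```text
t 16.52 tcp [0.539  0.1529 0.2147] psi -13.44 F [ 0.3  0.2 -0.2] w 32.2 -> shift [ 0.15 -0.05 -0.54] turn [0.2 0.6 0. ] j6 1.87
```

View pics/c15.png

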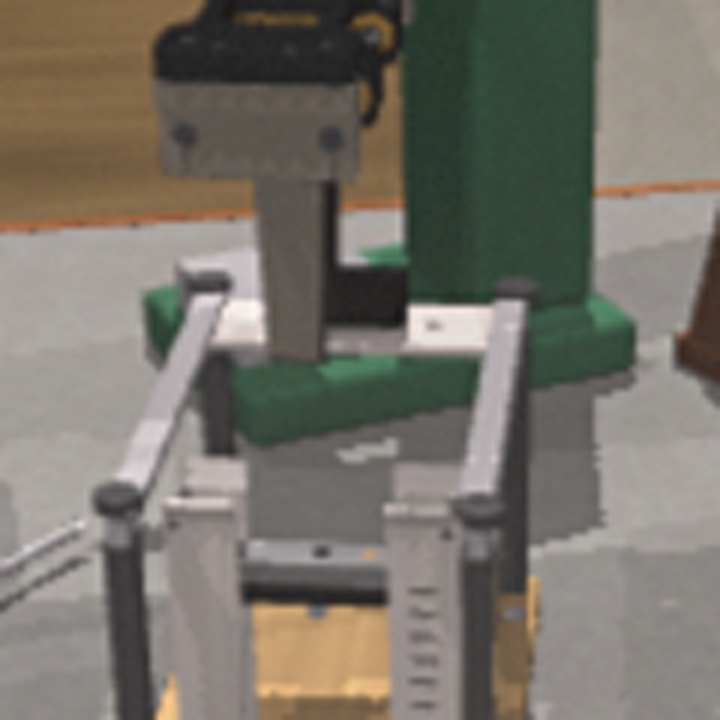

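```bash
cat > find.py <<'E'
from bars import *
# find bar i: mask in top and side -> hole
def find(i,near=None):
    res=[]
    for n in ("top","side"):
        im=manip.snapshot(n)
        for o in bars(n,[i],snap=False):
            if near is not None and np.hypot(*(o[3]-near))>.08: continue
            if n=="side":
                px=proj(n,np.r_[o[3]+[0.002,.003],.01])[0]
            else: px=o[6]
            c,w=hole(n,px,im=im)
            res.append((n,w[:2],o[4])); print(n,"mask xy",np.round(o[3],4),"ang",round(o[4],1),"L",round(o[5]),"hole",np.round(c,1),np.round(w[:2],4),"score",round(o[1],2)); break
    return res
if __name__=="__main__":
    near={1:(.444,-.25),2:(.5565,-.254),3:(.434,-.351),5:(.6695,-.148),6:(.5595,-.349),7:(.439,-.1515)}
    i=int(sys.argv[1]); r=find(i,np.array(near[i]))
    if r:
        m=np.mean([a[1] for a in r],0); a=np.mean([a[2] for a in r]); print("mean",np.round(m,4),round(a,1)); go([m[0],m[1],float(sys.argv[2])],a)
E
python3 find.py 5 .1
```

```text
top mask xy [ 0.6679 -0.1477] ang -19.4 L 87 hole [374.3 183.9] [ 0.6683 -0.1488] score 0.87
side mask xy [ 0.6688 -0.1518] ang -18.3 L 84 hole [392.5 331.3] [ 0.6706 -0.1472] score 0.73
mean [ 0.6694 -0.148 ] -18.8
t 16.77 tcp [0.5396 0.1529 0.2141] psi -13.43 F [ 0.  -0.8  0.5] w 32.4 -> shift [19.72 26.22 11.31] turn [0.2 0.5 5.4] j6 1.87
```

Emit:
apply_moves(
  commands="3.3 4.4 0 0.2 0.5 5.4 4; 3.7 4.6 0 0 0 0 4; 3.7 4.6 0 0 0 0 4; 3.7 4.6 2 0 0 0 4; 3 4 4 0 0 0 4",
)

```text
time: 17.4
ee_pos: [0.6344, -0.1109, 0.1464]
tool_rot: [-3.099, 0.508, 0.015]
ft_force: [0.5, 0.9, 0.1]
grip_width: 0.438
```

```bash
python3 - <<'E'
from h import *
go([.6694,-.148,.05],-18.8)
E
```

```text
t 17.4 tcp [ 0.6344 -0.1109  0.1464] psi -18.61 F [0.5 0.9 0.1] w 40.3 -> shift [4.6  2.39 9.6 ] turn [0.  0.6 0.2] j6 1.54
```

Emit:
apply_moves(
  commands="2.4 1.2 3 0 0.6 0 4; 1.4 0.6 3 0 0 0 4; 0.2 0 2.5 0 0 0 4; 0 0 1 0 0 0 4; 0 0 0 0 0 0 4",
)

```text
time: 18.02
ee_pos: [0.6574, -0.143, 0.0324]
tool_rot: [-3.095, 0.517, 0.035]
ft_force: [0.9, 0.4, -0.3]
grip_width: 0.436
```

```bash
python3 - <<'E'
from h import *
go([.6694,-.148,.019],-18.8)
crop("side",(330,250,450,360),5,"c16")
E
```

```text
t 18.02 tcp [ 0.6574 -0.143   0.0324] psi -18.97 F [ 0.9  0.4 -0.3] w 40.1 -> shift [1.33 0.09 1.31] turn [-0.   1.3 -0.2] j6 1.51
```

View pics/c16.png

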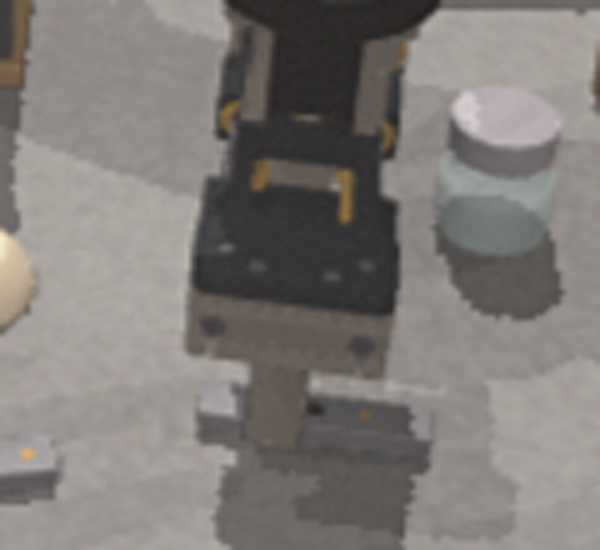

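Emit:
apply_moves(
  commands="1.2 0.1 0.6 0 1.2 -0.2 4; 0 0 0.5 0 0 0 4; 0 0 0 0 0 0 4; 0 0 0 0 0 0 4",
)

```text
time: 18.58
ee_pos: [0.6716, -0.1485, 0.0246]
tool_rot: [3.099, -0.51, 0.01]
ft_force: [0.2, -0.1, 0.4]
grip_width: 0.44
```

```bash
python3 - <<'E'
from h import *
go([.6694,-.148,.019],-18.8)
E
```

```text
t 18.57 tcp [ 0.6716 -0.1485  0.0246] psi -18.7 F [ 0.2 -0.1  0.4] w 40.5 -> shift [-0.22  0.02  0.56] turn [ 0.  -0.4  0.1] j6 1.5
```

Emit:
apply_moves(
  commands="-0.2 0 0.6 0 -0.3 0 4; 0 0 0 0 0 0 3; 0 0 0 0 0 0 1.4; 0 0 0 0 0 0 1.4; 0 0 0 0 0 0 1.4",
  squeeze=55,
)

```text
time: 19.2
ee_pos: [0.6695, -0.1477, 0.0184]
tool_rot: [3.099, -0.51, 0.001]
ft_force: [0.4, -0.4, -0.2]
grip_width: 0.188
```

```bash
python3 - <<'E'
from h import *
go([.6694,-.148,.019],-18.8)
E
```

```text
t 19.2 tcp [ 0.6695 -0.1477  0.0184] psi -18.7 F [ 0.4 -0.4 -0.2] w 17.3 -> shift [-0.01  0.03 -0.06] turn [ 0.  -0.1  0.1] j6 1.5
```

Emit:
apply_moves(
  commands="0 0 -3 0 0 0 1.4; -1 -1 -5 0 0 0 1.4; -2.8 -3 -4 0 0 0 1.4; -3.4 -3.6 -4 0 0 0 1.4; -3.4 -3.6 -3 0 0 0 1.4",
)

```text
time: 19.82
ee_pos: [0.6028, -0.0076, 0.2093]
tool_rot: [-3.097, 0.519, 0.008]
ft_force: [0.3, 0.2, -1.6]
grip_width: 0.183
```

```bash
python3 - <<'E'
from h import *
go([.5401,.1532,.215],-13.45)
E
```

```text
t 19.82 tcp [ 0.6028 -0.0076  0.2093] psi -19.02 F [ 0.3  0.2 -1.6] w 16.9 -> shift [-11.17 -13.16  -0.5 ] turn [-0.1  0.3 -5.6] j6 1.69
```

Emit:
apply_moves(
  commands="-3.8 -4.2 -0.3 0 0.3 -5.6 1.4; -3.6 -4 0 0 0 0 1.4; -2 -2.8 0 0 0 0 1.4; 0 0 0 0 0 0 1.4; 0 0 0 0 0 0 1.4",
)

```text
time: 20.45
ee_pos: [0.54, 0.1296, 0.2171]
tool_rot: [-3.12, 0.356, -0.014]
ft_force: [-0.4, 0.4, -0.8]
grip_width: 0.185
```

```bash
python3 - <<'E'
from h import *
go([.5401,.1532,.165],-13.45)
crop("side",(250,120,370,240),6,"c17")
E
```

```text
t 20.45 tcp [0.54   0.1296 0.2171] psi -13.01 F [-0.4  0.4 -0.8] w 17.0 -> shift [-0.57 -2.29  5.22] turn [-0.1 -0.5  0.4] j6 1.82
```

View pics/c17.png

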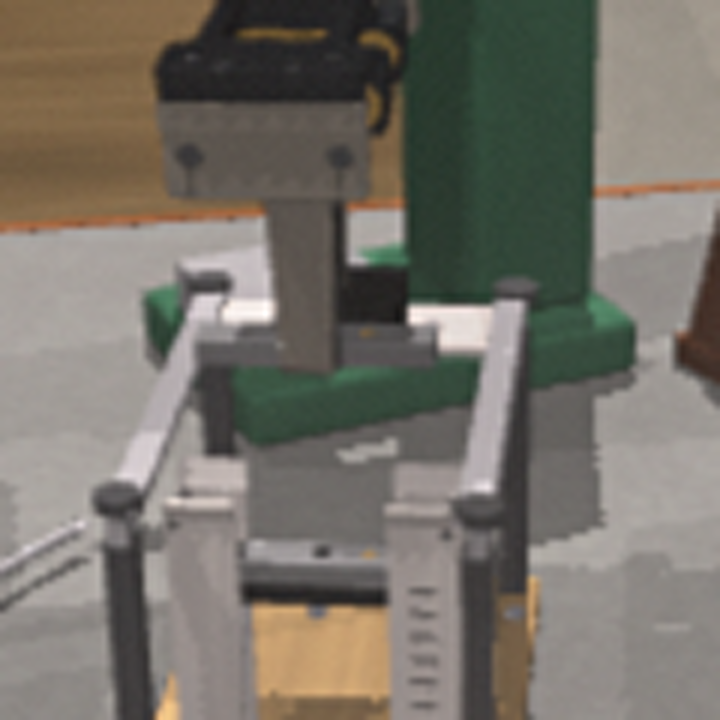

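Emit:
apply_moves(
  commands="-0.5 -2.2 1 0 -0.5 0.4 1.4; 0 0 1.5 0 0 0 1.4; 0 0 1.3 0 0 0 1.4; 0 0 0 0 0 0 1.4; 0 0 0 0 0 0 1.4",
)

```text
time: 21.12
ee_pos: [0.5421, 0.1472, 0.1767]
tool_rot: [-3.118, 0.378, 0.001]
ft_force: [-0.1, 0.4, -0.8]
grip_width: 0.187
```

```bash
cat > hold.py <<'E'
from h import *
import sys
th=np.radians(-13.45); xh=np.array([np.cos(th),np.sin(th)]); yh=np.array([-np.sin(th),np.cos(th)])
def show(name,X=.4896,Y=.27456,z=.15):
    t=X*xh+Y*yh
    im=manip.snapshot("side"); s,p,M=pose()
    print("local X,Y",np.round([p[:2]@xh,p[:2]@yh],4)); go([t[0],t[1],z],-13.45)
    x0,y0,f=250,120,6
    c=cv2.resize(im[y0:y0+120,x0:x0+120],None,fx=f,fy=f,interpolation=cv2.INTER_CUBIC)
    zb=.0142
    for dx in (-.042,.042):
        for dy in (.009,-.009):
            q=[proj("side",p+M@np.array([dx,dy,zb+e]))[0] for e in (-.005,.005)]
            q=[((v-[x0,y0]+.5)*f-.5).astype(int) for v in q]; cv2.line(c,tuple(int(v) for v in q[0]),tuple(int(v) for v in q[1]),(255,0,0),1)
    cv2.imwrite("pics/"+name+".png",c[:,:,::-1])
if __name__=="__main__": show(sys.argv[1],float(sys.argv[2]),.27456,float(sys.argv[3]))
E
python3 hold.py c18 .4896 .15
```

```text
local X,Y [0.4929 0.2693]
t 21.18 tcp [0.542  0.1473 0.1767] psi -13.81 F [-0.7  0.2 -1.1] w 17.3 -> shift [-0.33 -0.52  2.67] turn [-0.1  0.  -0.4] j6 1.86
```

View pics/c18.png

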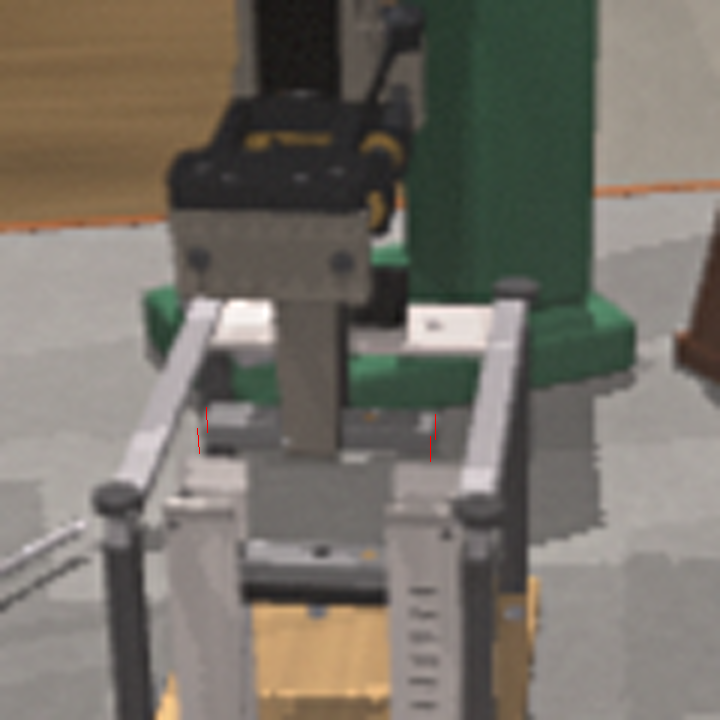

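Emit:
apply_moves(
  commands="-0.35 -0.5 0.4 0 0 -0.3 1.4; 0 0 0.4 0 0 0 1.4; 0 0 0.4 0 0 0 1.4; 0 0 0 0 0 0 1.4",
)

```text
time: 21.68
ee_pos: [0.5401, 0.1535, 0.1648]
tool_rot: [-3.119, 0.368, -0.002]
ft_force: [0.4, 0.3, -1.7]
grip_width: 0.187
```

```bash
python3 hold.py c19 .4893 .145
```

```text
local X,Y [0.4898 0.2749]
t 21.73 tcp [0.5403 0.1535 0.165 ] psi -13.48 F [ 0.2  0.  -1.7] w 17.2 -> shift [-0.05  0.04  2.  ] turn [-0.1 -0.1 -0. ] j6 1.87
```

Emit:
apply_moves(
  commands="-0.05 0.03 0.6 0 0 0 1.4; 0 0 0.6 0 0 0 1.4; 0 0 0.6 0 0 0 1.4; 0 0 0 0 0 0 1.4",
)

```text
time: 22.22
ee_pos: [0.5396, 0.1532, 0.1455]
tool_rot: [-3.119, 0.369, -0.002]
ft_force: [-0.1, 1.1, -0.9]
grip_width: 0.187
```

```bash
python3 hold.py c19 .4893 .107
```

```text
local X,Y [0.4894 0.2746]
t 22.27 tcp [0.5399 0.1532 0.1459] psi -13.48 F [ 1.1 -0.4 -0.5] w 17.3 -> shift [-0.02  0.01  3.89] turn [-0.1 -0.1 -0. ] j6 1.87
```

View pics/c19.png

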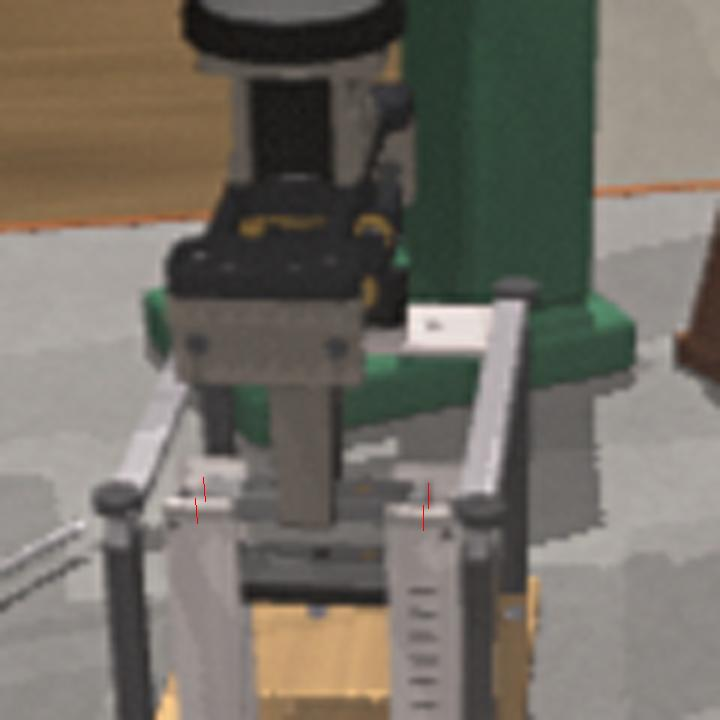

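Well aligned; press through.

Emit:
apply_moves(
  commands="0 0 0.7 0 0 0 1.4; 0 0 0.7 0 0 0 1.4; 0 0 0.7 0 0 0 1.4; 0 0 0.6 0 0 0 1.4",
)

```text
time: 22.78
ee_pos: [0.5409, 0.154, 0.1225]
tool_rot: [-3.118, 0.368, -0.006]
ft_force: [-4.1, -0.8, 9.4]
grip_width: 0.187
```

```bash
python3 hold.py c19 .4893 .107
```

```text
local X,Y [0.4902 0.2755]
t 22.82 tcp [0.5409 0.1539 0.122 ] psi -13.45 F [-2.7 -0.5  6.5] w 17.5 -> shift [-0.1  0.1  1.5] turn [-0.2 -0.2 -0. ] j6 1.87
```

Emit:
apply_moves(
  commands="-0.1 0.08 0.6 0 -0.2 0 1.4; 0 0 0.6 0 0 0 1.4; 0 0 0.5 0 0 0 1.4; 0 0 0.4 0 0 0 1.4; 0 0 0 0 0 0 1.4",
)

```text
time: 23.45
ee_pos: [0.5413, 0.154, 0.1061]
tool_rot: [-3.117, 0.366, -0.004]
ft_force: [-3.4, 0.1, 7.2]
grip_width: 0.189
```

```bash
python3 hold.py c20 .4893 .107
```

```text
local X,Y [0.4907 0.2757]
t 23.5 tcp [0.5414 0.154  0.1063] psi -13.4 F [-4.4 -0.9  7.7] w 16.9 -> shift [-0.14  0.11 -0.07] turn [-0.2 -0.1  0. ] j6 1.86
```

View pics/c20.png

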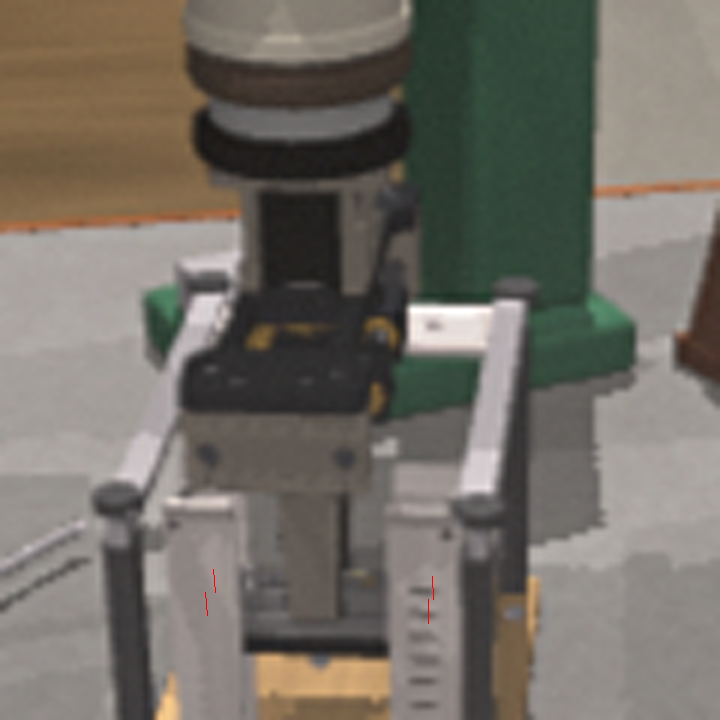

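Emit:
apply_moves(
  commands="0 0 0 0 0 0 3.2; 0 0 0 0 0 0 3.2; 0 0 -2 0 0 0 3.2; 0 0 -5 0 0 0 3.2; 0 0 -5 0 0 0 4",
)

```text
time: 24.12
ee_pos: [0.5379, 0.1533, 0.2229]
tool_rot: [-3.119, 0.367, 0.012]
ft_force: [0.9, 1.0, -0.7]
grip_width: 0.421
```

```bash
python3 find.py 7 .1;  python3 hold.py c21 .4893 .107
```

```text
top mask xy [ 0.4368 -0.1507] ang 11.5 L 82 hole [377.9 287.9] [ 0.4384 -0.1525] score 0.64
side mask xy [ 0.4392 -0.1554] ang 13.0 L 82 hole [266. 347.] [ 0.4405 -0.1513] score 0.84
mean [ 0.4394 -0.1519] 12.2
t 24.32 tcp [0.5388 0.1534 0.2228] psi -13.41 F [-0.5 -0.3 -1.1] w 40.2 -> shift [-2.53 32.01 12.26] turn [ -0.1   0.3 -25.6] j6 1.86
local X,Y [0.4875 0.2742]
t 24.38 tcp [0.5379 0.1533 0.2212] psi -13.41 F [ 0.5 -0.1 -0.4] w 40.3 -> shift [ 0.27 -0.03 11.42] turn [-0.   0.5  0. ] j6 1.86
```

View pics/c21.png

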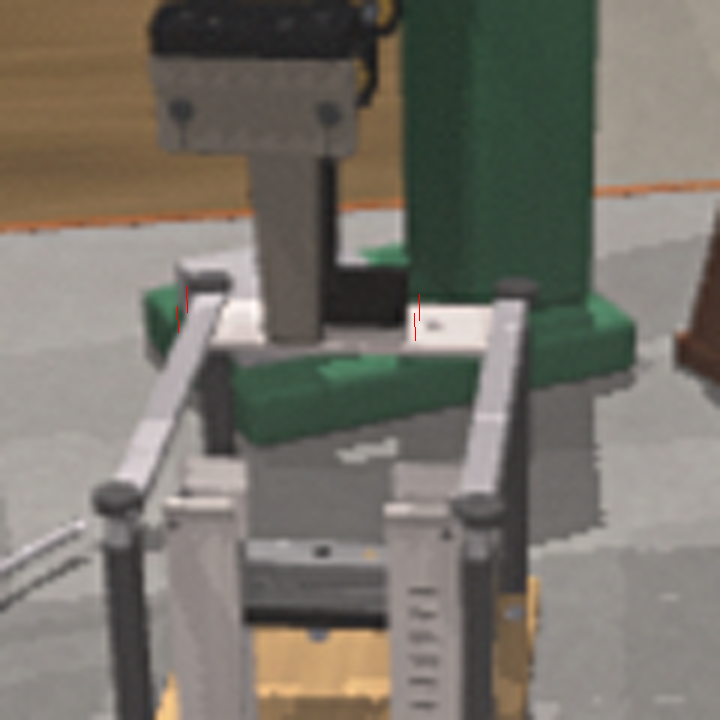

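Emit:
apply_moves(
  commands="-0.3 4.6 0 0 0.4 0 4; -0.4 5.8 0 0 0 0 4; -0.5 5.8 0 0 0 0 4; -0.5 5.5 1 0 0 -8.5 4; 0.3 4.5 3 0 0 -8.5 4",
)

```text
time: 25.0
ee_pos: [0.4644, -0.1025, 0.1716]
tool_rot: [-3.136, -0.122, 0.019]
ft_force: [0.5, -0.1, 0.7]
grip_width: 0.438
```

```bash
python3 - <<'E'
from h import *
go([.4394,-.1519,.05],12.2)
E
```

```text
t 25.0 tcp [ 0.4644 -0.1025  0.1716] psi 4.46 F [ 0.5 -0.1  0.7] w 40.3 -> shift [-2.73  4.77 12.18] turn [-0.2  0.7 -7.7] j6 1.02
```

Emit:
apply_moves(
  commands="-1.8 3 3 0 0.7 -7.7 4; -0.8 1 4 0 0 0 4; 0 0 3 0 0 0 4; 0 0 1 0 0 0 4; 0 0 0 0 0 0 4",
)

```text
time: 25.62
ee_pos: [0.4334, -0.1448, 0.0488]
tool_rot: [-3.108, -0.33, 0.022]
ft_force: [0.1, 0.4, 1.2]
grip_width: 0.437
```

```bash
python3 - <<'E'
from h import *
go([.4394,-.1519,.019],12.2)
crop("side",(220,280,340,400),5,"c22")
E
```

```text
t 25.62 tcp [ 0.4334 -0.1448  0.0488] psi 12.14 F [0.1 0.4 1.2] w 40.2 -> shift [0.48 0.87 2.96] turn [-1.   0.7 -0.1] j6 0.77
```

View pics/c22.png

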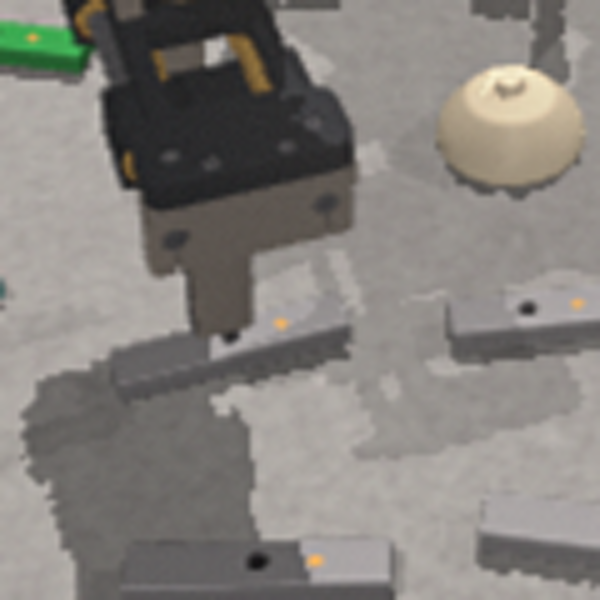

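Emit:
apply_moves(
  commands="0.4 0.8 0.7 -1 0.7 0 4; 0 0 0.8 0 0 0 4; 0 0 0.7 0 0 0 4; 0 0 0 0 0 0 4",
)

```text
time: 26.18
ee_pos: [0.442, -0.1532, 0.0282]
tool_rot: [3.118, 0.334, 0.009]
ft_force: [-0.6, 0.6, -0.4]
grip_width: 0.433
```

```bash
python3 - <<'E'
from h import *
go([.4394,-.1519,.019],12.2)
E
```

```text
t 26.18 tcp [ 0.442  -0.1532  0.0282] psi 12.21 F [-0.6  0.6 -0.4] w 39.8 -> shift [-0.23 -0.18  0.91] turn [ 0.4 -0.3  0. ] j6 0.77
```

Emit:
apply_moves(
  commands="-0.2 -0.15 0.5 0.3 -0.3 0 4; 0 0 0.4 0 0 0 4; 0 0 0 0 0 0 3; 0 0 0 0 0 0 2.6",
)

```text
time: 26.68
ee_pos: [0.4398, -0.1522, 0.0188]
tool_rot: [3.123, 0.334, -0.0]
ft_force: [-0.4, 0.3, -0.4]
grip_width: 0.287
```

```bash
python3 - <<'E'
from h import *
go([.4394,-.1519,.019],12.2)
E
```

```text
t 26.68 tcp [ 0.4398 -0.1522  0.0188] psi 12.22 F [-0.4  0.3 -0.4] w 26.4 -> shift [-0.03 -0.04 -0.02] turn [0.1 0.  0. ] j6 0.76
```

Emit:
apply_moves(
  commands="0 0 0 0 0 0 1.4; 0 0 0 0 0 0 1.4; 0 0 -2 0 0 0 1.4; 0 0 -4 0 0 0 1.4; 0 -2 -5 0 0 0 1.4",
)

```text
time: 27.3
ee_pos: [0.4325, -0.131, 0.1276]
tool_rot: [-3.119, -0.331, 0.012]
ft_force: [1.6, 0.3, 0.1]
grip_width: 0.186
```

```bash
python3 - <<'E'
from h import *
go([.5399,.1532,.215],-13.45)
crop("side",(220,240,340,360),5,"c23")
E
```

```text
t 27.3 tcp [ 0.4325 -0.131   0.1276] psi 12.12 F [1.6 0.3 0.1] w 17.1 -> shift [ 16.41 -25.59  -8.7 ] turn [-0.3  0.5 25.6] j6 0.8
```

View pics/c23.png

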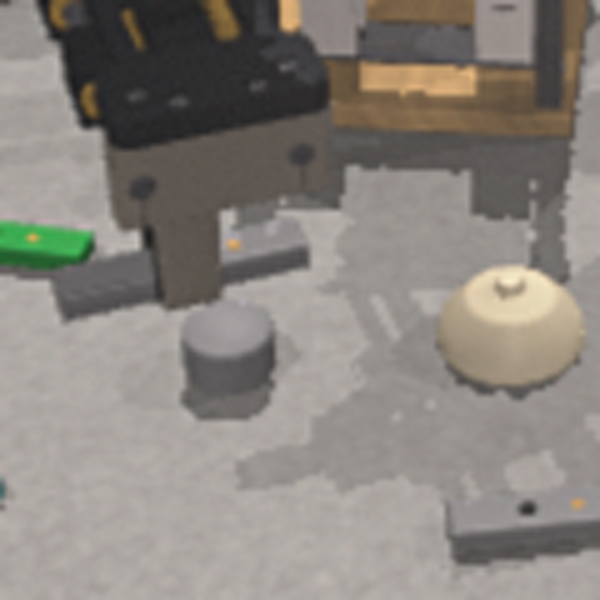

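Emit:
apply_moves(
  commands="2.6 -4 -3.5 0 0 8.5 1.4; 2.2 -4.8 -3 0 0 8.5 1.4; 1.5 -5.3 -2 0 0 8.5 1.4; 0.7 -5.4 0 0 0 0 1.4; 0.4 -3.5 0 0 0 0 1.4",
)

```text
time: 27.98
ee_pos: [0.5267, 0.1016, 0.2234]
tool_rot: [-3.117, 0.394, -0.013]
ft_force: [0.1, -0.7, -0.7]
grip_width: 0.184
```

```bash
python3 - <<'E'
from h import *
go([.5399,.1532,.185],-13.45)
E
```

```text
t 27.98 tcp [0.5267 0.1016 0.2234] psi -14.41 F [ 0.1 -0.7 -0.7] w 16.9 -> shift [-0.04 -5.32  3.85] turn [-0.1 -0.5 -1. ] j6 1.79
```

Emit:
apply_moves(
  commands="-0.2 -4 0 0 -0.4 -1 1.4; 0 -1.2 0.5 0 0 0 1.4; 0 0 1.2 0 0 0 1.4; 0 0 1.2 0 0 0 1.4; 0 0 0 0 0 0 1.4",
)

```text
time: 28.6
ee_pos: [0.5367, 0.1537, 0.1902]
tool_rot: [3.119, -0.364, -0.003]
ft_force: [0.4, 0.2, 0.3]
grip_width: 0.187
```

```bash
python3 hold.py c24 .4893 .165
```

```text
local X,Y [0.4867 0.2744]
t 28.65 tcp [0.5372 0.1537 0.1909] psi -13.31 F [ 0.9  0.6 -1.7] w 17.3 -> shift [ 0.26 -0.01  2.59] turn [0.1 0.  0.1] j6 1.87
```

View pics/c24.png

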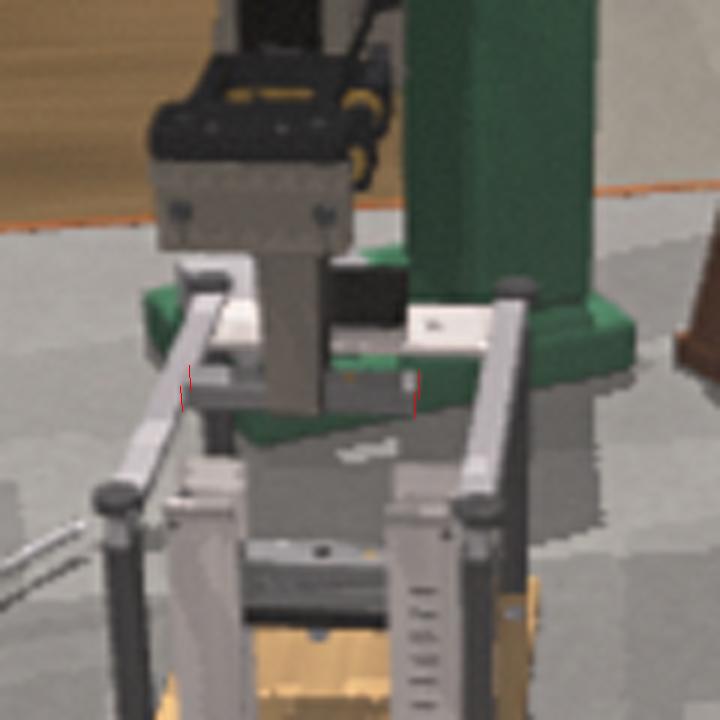

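Emit:
apply_moves(
  commands="0.25 0 0.8 0 0 0.1 1.4; 0 0 0.8 0 0 0 1.4; 0 0 0.7 0 0 0 1.4; 0 0 0 0 0 0 1.4; 0 0 0 0 0 0 1.4",
)

```text
time: 29.28
ee_pos: [0.5403, 0.1519, 0.167]
tool_rot: [3.119, -0.37, 0.001]
ft_force: [0.8, 0.0, -0.8]
grip_width: 0.191
```

```bash
python3 hold.py c25 .4893 .143
```

```text
local X,Y [0.4901 0.2734]
t 29.32 tcp [0.5402 0.152  0.167 ] psi -13.51 F [-0.5  0.7 -1.1] w 17.1 -> shift [-0.08 -0.11  2.4 ] turn [ 0.  -0.1 -0.1] j6 1.87
```

Emit:
apply_moves(
  commands="-0.08 -0.1 0.5 0 0 0 1.4; 0 0 0.6 0 0 0 1.4; 0 0 0.6 0 0 0 1.4; 0 0 0.3 0 0 0 1.4; 0 0 0 0 0 0 1.4",
)

```text
time: 29.95
ee_pos: [0.5397, 0.1533, 0.1456]
tool_rot: [3.119, -0.369, 0.002]
ft_force: [0.1, 0.5, -0.5]
grip_width: 0.186
```

```bash
python3 hold.py c25 .4893 .107
```

```text
local X,Y [0.4893 0.2747]
t 30.0 tcp [0.5398 0.1533 0.1458] psi -13.5 F [ 0.5 -0.5 -0.8] w 17.0 -> shift [-0.01  0.01  3.88] turn [ 0.  -0.1 -0. ] j6 1.87
```

Emit:
apply_moves(
  commands="0 0 0.7 0 0 0 1.4; 0 0 0.7 0 0 0 1.4; 0 0 0.7 0 0 0 1.4; -0.1 0.05 0.6 0 0 0 1.4; -0.05 0 0.6 0 0 0 1.4",
)

```text
time: 30.62
ee_pos: [0.5415, 0.1538, 0.1177]
tool_rot: [-3.119, 0.369, -0.013]
ft_force: [-2.5, -1.4, 6.8]
grip_width: 0.189
```

Emit:
apply_moves(
  commands="0 0 0.5 0 0 0 1.4; 0 0 0.5 0 0 0 1.4; 0 0 0.4 0 0 0 1.4; 0 0 0 0 0 0 1.4",
)

```text
time: 31.12
ee_pos: [0.5415, 0.1538, 0.1063]
tool_rot: [-3.12, 0.368, -0.012]
ft_force: [-4.5, -0.0, 7.5]
grip_width: 0.191
```

```bash
python3 hold.py c26 .4893 .107
```

```text
local X,Y [0.4909 0.2755]
t 31.18 tcp [0.5415 0.1537 0.1065] psi -13.45 F [-4.3 -0.2  6.9] w 17.3 -> shift [-0.16  0.09 -0.05] turn [-0.1 -0.4 -0. ] j6 1.87
```

View pics/c26.png

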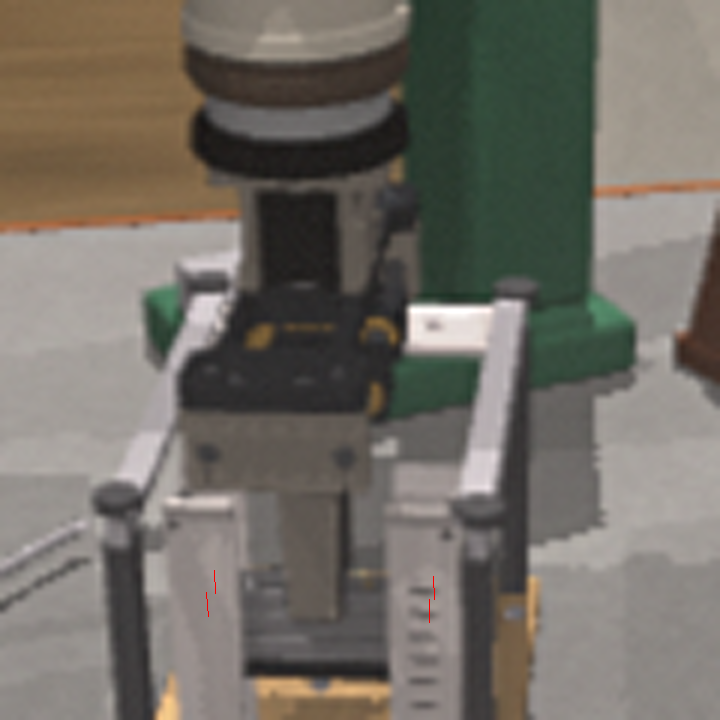

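Emit:
apply_moves(
  commands="0 0 0 0 0 0 3.2; 0 0 0 0 0 0 3.2; 0 0 -2 0 0 0 3.2; 0 0 -5 0 0 0 3.2; 0 0 -4.5 0 0 0 4",
)

```text
time: 31.8
ee_pos: [0.5377, 0.1534, 0.2183]
tool_rot: [3.118, -0.368, -0.004]
ft_force: [0.4, 0.1, 0.0]
grip_width: 0.425
```

```bash
python3 hold.py c27 .4893 .107; python3 find.py 1 .1
```

```text
local X,Y [0.4903 0.2753]
t 31.85 tcp [0.5409 0.1538 0.2252] psi -13.46 F [2.3 1.3 4.1] w 39.7 -> shift [-0.19  0.09 11.82] turn [-0.  -0.4 -0. ] j6 1.87
top mask xy [ 0.4112 -0.2127] ang -6.4 L 83 hole [407.  299.8] [ 0.4126 -0.2147] score 0.72
side mask xy [ 0.4147 -0.2179] ang -7.2 L 85 hole [251.4 376.2] [ 0.4145 -0.2137] score 0.87
mean [ 0.4135 -0.2142] -6.8
t 32.05 tcp [0.5374 0.1534 0.2161] psi -13.47 F [ 0.1  0.3 -1.4] w 39.6 -> shift [-3.44 38.6  11.72] turn [ 0.1  0.2 -6.7] j6 1.87
```

View pics/c27.png

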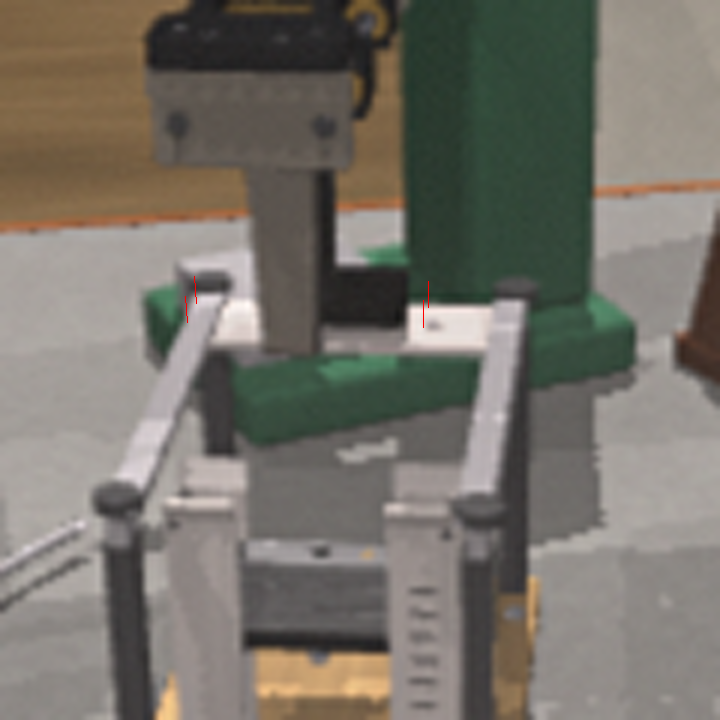

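Emit:
apply_moves(
  commands="-0.4 4.6 0 0 0.2 0 4; -0.5 5.9 0 0 0 -3.3 4; -0.8 5.9 0 0 0 -3.4 4; -1.1 5.9 0 0 0 0 4; -1.1 5.9 1.5 0 0 0 4",
)

```text
time: 32.67
ee_pos: [0.4449, -0.1201, 0.1922]
tool_rot: [3.137, -0.167, -0.023]
ft_force: [0.3, -0.4, 0.3]
grip_width: 0.432
```

```bash
python3 - <<'E'
from h import *
go([.4135,-.2142,.05],-6.8)
E
```

```text
t 32.67 tcp [ 0.4449 -0.1201  0.1922] psi -6.08 F [ 0.3 -0.4  0.3] w 39.7 -> shift [-1.92  9.68 14.26] turn [0.1 0.8 0.7] j6 1.16
```

Emit:
apply_moves(
  commands="-0.9 4.6 3 0 0.8 0.6 4; -0.6 3 4 0 0 0 4; -0.2 0.8 4 0 0 0 4; 0 0 2 0 0 0 4; 0 0 0 0 0 0 4",
)

```text
time: 33.3
ee_pos: [0.4085, -0.203, 0.0491]
tool_rot: [-3.126, 0.196, 0.022]
ft_force: [0.4, 0.1, -0.7]
grip_width: 0.431
```

```bash
python3 find.py 1 .019; python3 - <<'E'
from h import *
go([.4135,-.2142,.019],-6.8)
crop("side",(200,300,320,420),5,"c28")
E
```

```text
side mask xy [ 0.4139 -0.218 ] ang -6.3 L 84 hole [251.4 376.4] [ 0.4145 -0.214 ] score 0.78
mean [ 0.4145 -0.214 ] -6.3
t 33.5 tcp [ 0.4116 -0.205   0.053 ] psi -7.12 F [ 0.6 -0.1  0.6] w 39.6 -> shift [0.43 0.86 3.39] turn [-0.2  0.4 -0.8] j6 0.97
t 33.5 tcp [ 0.4116 -0.205   0.053 ] psi -7.12 F [ 0.6 -0.1  0.6] w 39.6 -> shift [0.33 0.9  3.39] turn [-0.2  0.4 -0.3] j6 0.97
```

View pics/c28.png

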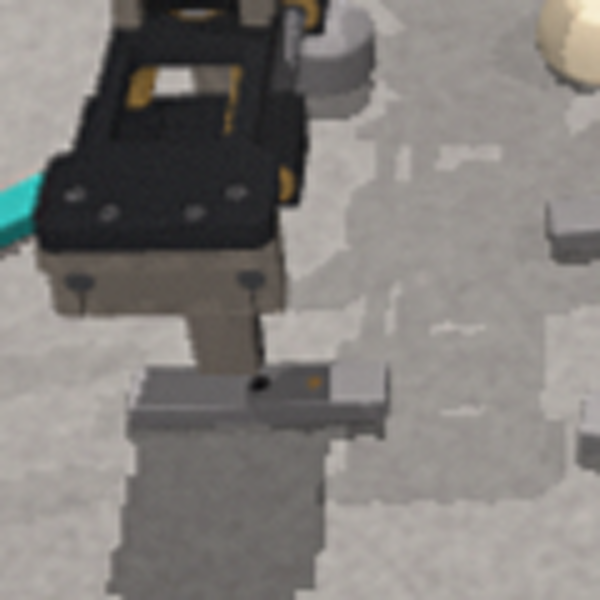

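Emit:
apply_moves(
  commands="0.35 0.9 0.6 0 0.4 -0.4 4; 0 0 0.8 0 0 0 4; 0 0 0.8 0 0 0 4; 0 0 0.4 0 0 0 4; 0 0 0 0 0 0 4",
)

```text
time: 34.17
ee_pos: [0.4154, -0.2158, 0.0267]
tool_rot: [-3.135, 0.182, -0.005]
ft_force: [-0.5, -0.2, -0.4]
grip_width: 0.435
```

```bash
python3 - <<'E'
from h import *
go([.4136,-.2142,.019],-6.5)
E
```

```text
t 34.17 tcp [ 0.4154 -0.2158  0.0267] psi -6.65 F [-0.5 -0.2 -0.4] w 40.0 -> shift [-0.19 -0.13  0.77] turn [-0.1 -0.2 -0.2] j6 0.94
```

Emit:
apply_moves(
  commands="-0.18 -0.13 0.5 0 -0.2 0 4; 0 0 0.3 0 0 0 3; 0 0 0 0 0 0 1.4; 0 0 0 0 0 0 1.4; 0 0 0 0 0 0 1.4",
)

```text
time: 34.8
ee_pos: [0.4137, -0.2141, 0.0183]
tool_rot: [-3.135, 0.182, 0.0]
ft_force: [0.2, -1.3, -1.4]
grip_width: 0.184
```

```bash
python3 - <<'E'
from h import *
go([.4136,-.2142,.019],-6.5)
E
```

```text
t 34.8 tcp [ 0.4137 -0.2141  0.0183] psi -6.63 F [ 0.2 -1.3 -1.4] w 17.0 -> shift [-0.01  0.01 -0.07] turn [-0.1  0.  -0.1] j6 0.95
```

Emit:
apply_moves(
  commands="0 0 -3 0 0 0 1.4; 0 0 -5 0 0 0 1.4; 0.5 -2.5 -5 0 0 0 1.4; 1 -4.5 -4 0 0 3.4 1.4; 1 -5 -3 0 0 3.4 1.4",
)

```text
time: 35.42
ee_pos: [0.4541, -0.0973, 0.2223]
tool_rot: [-3.113, 0.383, 0.007]
ft_force: [0.7, -0.2, -0.5]
grip_width: 0.189
```

```bash
python3 - <<'E'
from h import *
go([.5396,.1533,.2],-13.45)
E
```

```text
t 35.42 tcp [ 0.4541 -0.0973  0.2223] psi -14.04 F [ 0.7 -0.2 -0.5] w 17.4 -> shift [  2.23 -26.37   2.33] turn [-0.3  0.3 -0.6] j6 1.34
```

Emit:
apply_moves(
  commands="0.4 -5.5 0 0 0.3 -0.5 1.4; 0.5 -5.7 0 0 0 0 1.4; 0.5 -5.7 0 0 0 0 1.4; 0.4 -5 0 0 0 0 1.4; 0.2 -2 0 0 0 0 1.4",
)

```text
time: 36.05
ee_pos: [0.5336, 0.1391, 0.2275]
tool_rot: [-3.117, 0.368, -0.015]
ft_force: [-0.1, -1.8, -0.6]
grip_width: 0.19
```

```bash
python3 - <<'E'
from h import *
go([.5396,.1533,.19],-13.45)
E
```

```text
t 36.05 tcp [0.5336 0.1391 0.2275] psi -13.45 F [-0.1 -1.8 -0.6] w 17.5 -> shift [ 0.22 -1.51  3.76] turn [-0.2 -0.5 -0. ] j6 1.84
```

Emit:
apply_moves(
  commands="0.1 -1.2 0.5 0 -0.4 0 1.4; 0 -0.1 1.2 0 0 0 1.4; 0 0 1.2 0 0 0 1.4; 0 0 0.6 0 0 0 1.4; 0 0 0 0 0 0 1.4",
)

```text
time: 36.67
ee_pos: [0.5364, 0.1505, 0.1881]
tool_rot: [-3.118, 0.369, 0.002]
ft_force: [0.1, 0.0, -1.6]
grip_width: 0.182
```

```bash
python3 hold.py c29 .4893 .165
```

```text
local X,Y [0.4869 0.2713]
t 36.73 tcp [0.5366 0.1506 0.1885] psi -13.5 F [-0.4 -0.9 -1. ] w 17.3 -> shift [ 0.25 -0.32  2.35] turn [-0.1  0.1 -0. ] j6 1.86
```

View pics/c29.png

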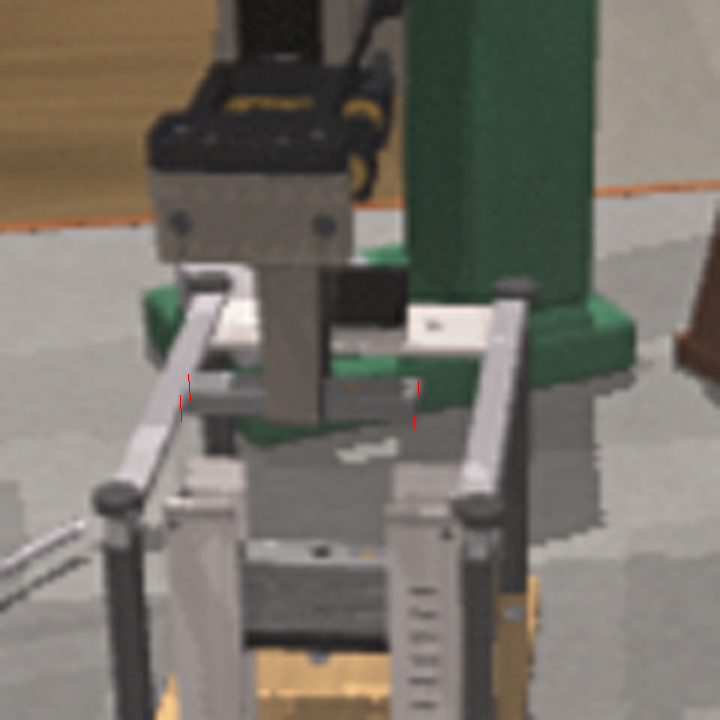

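Held symmetric as before. Align and enter.

Emit:
apply_moves(
  commands="0.22 -0.3 0.8 0 0 0 1.4; 0 0 0.7 0 0 0 1.4; 0 0 0.5 0 0 0 1.4; 0 0 0 0 0 0 1.4; 0 0 0 0 0 0 1.4",
)

```text
time: 37.35
ee_pos: [0.5403, 0.1529, 0.1679]
tool_rot: [-3.117, 0.37, -0.001]
ft_force: [-0.4, 0.2, -1.7]
grip_width: 0.189
```

```bash
python3 hold.py c30 .4893 .144
```

```text
local X,Y [0.4898 0.2744]
t 37.4 tcp [0.5402 0.1529 0.1679] psi -13.53 F [ 0.3  0.1 -1.2] w 17.4 -> shift [-0.05 -0.01  2.39] turn [-0.1 -0.  -0.1] j6 1.87
```

Emit:
apply_moves(
  commands="-0.05 0 0.6 0 0 0 1.4; 0 0 0.6 0 0 0 1.4; 0 0 0.6 0 0 0 1.4; 0 0 0.3 0 0 0 1.4; 0 0 0 0 0 0 1.4",
)

```text
time: 38.02
ee_pos: [0.5396, 0.1531, 0.1453]
tool_rot: [-3.117, 0.369, -0.001]
ft_force: [0.5, 0.6, -1.6]
grip_width: 0.187
```

```bash
python3 hold.py c30 .4893 .107
```

```text
local X,Y [0.4893 0.2744]
t 38.08 tcp [0.5397 0.1531 0.1455] psi -13.52 F [-0.6  0.3 -0.9] w 16.9 -> shift [ 0.   -0.    3.85] turn [-0.1 -0.  -0.1] j6 1.87
```

Emit:
apply_moves(
  commands="0 0 0.7 0 0 0 1.4; 0 0 0.7 0 0 0 1.4; 0 0 0.7 0 0 0 1.4; -0.1 0.05 0.6 0 0 0 1.4; -0.05 0 0.6 0 0 0 1.4",
)

```text
time: 38.7
ee_pos: [0.5411, 0.1536, 0.1163]
tool_rot: [-3.116, 0.369, -0.012]
ft_force: [-3.1, -0.8, 7.1]
grip_width: 0.187
```

Emit:
apply_moves(
  commands="0 0 0.5 0 0 0 1.4; 0 0 0.5 0 0 0 1.4; 0 0 0.4 0 0 0 1.4; 0 0 0 0 0 0 1.4",
)

```text
time: 39.2
ee_pos: [0.5411, 0.1536, 0.1037]
tool_rot: [-3.116, 0.368, -0.011]
ft_force: [-3.4, -0.8, 7.2]
grip_width: 0.186
```

```bash
python3 hold.py c31 .4893 .107
```

```text
local X,Y [0.4906 0.2753]
t 39.25 tcp [0.5412 0.1536 0.1038] psi -13.48 F [-2.7 -0.2  6.6] w 17.0 -> shift [-0.13  0.07 -0.32] turn [-0.2 -0.4 -0. ] j6 1.87
```

View pics/c31.png

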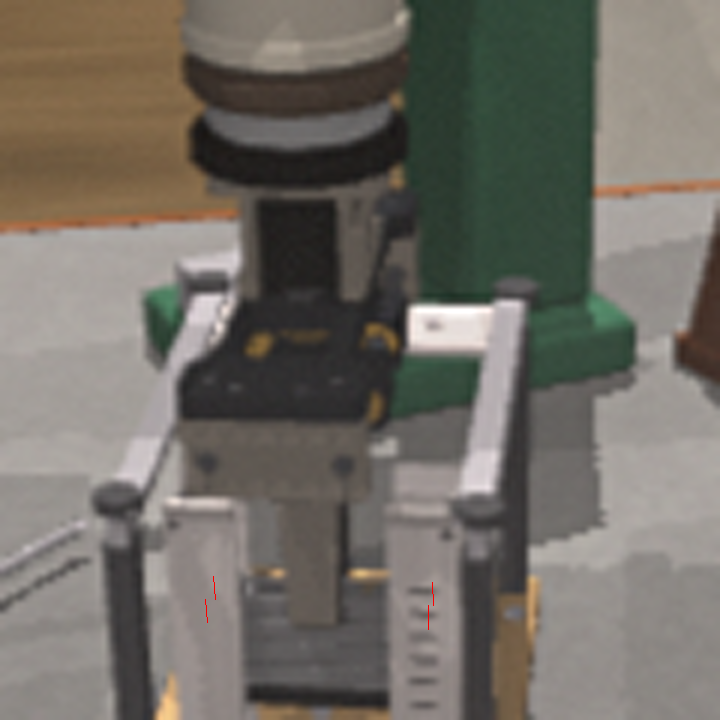

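Emit:
apply_moves(
  commands="0 0 0 0 0 0 3.2; 0 0 0 0 0 0 3.2; 0 0 -2 0 0 0 3.2; 0 0 -5 0 0 0 3.2; 0 0 -4.5 0 0 0 4",
)

```text
time: 39.88
ee_pos: [0.5372, 0.1528, 0.2152]
tool_rot: [-3.119, 0.369, 0.005]
ft_force: [0.3, -0.6, -0.5]
grip_width: 0.421
```

```bash
python3 hold.py c32 .4893 .107; python3 find.py 2 .1
```

```text
local X,Y [0.49   0.2746]
t 39.92 tcp [0.5404 0.1531 0.2221] psi -13.49 F [2.3 0.3 3.8] w 39.8 -> shift [-0.14  0.04 11.51] turn [-0.2 -0.4 -0. ] j6 1.87
side mask xy [ 0.5566 -0.2572] ang -18.0 L 83 hole [342.  384.9] [ 0.5574 -0.2535] score 0.6
mean [ 0.5574 -0.2535] -18.0
t 40.12 tcp [0.5368 0.1528 0.2131] psi -13.5 F [-0.5 -0.2 -0.6] w 39.8 -> shift [11.54 39.03 11.24] turn [-0.   0.3  4.5] j6 1.87
```

View pics/c32.png

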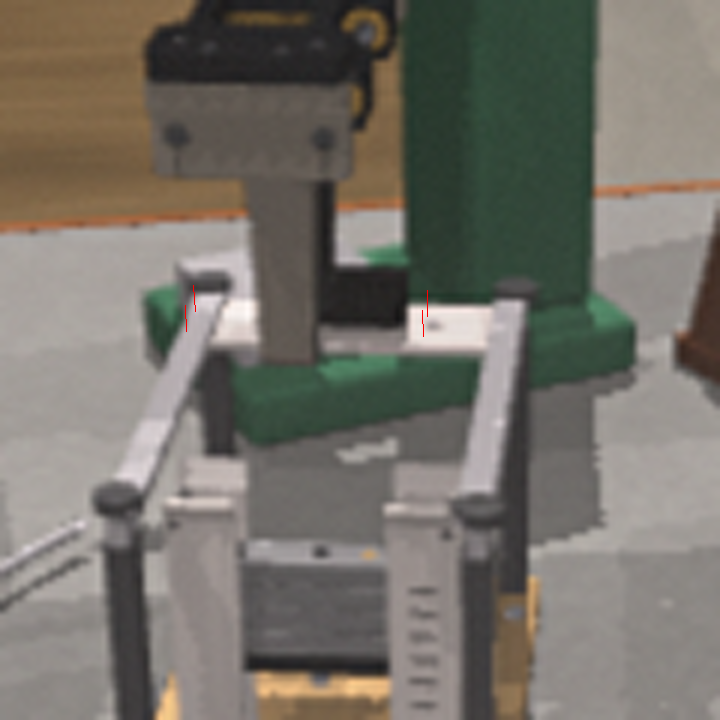

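Emit:
apply_moves(
  commands="1.4 4.6 0 0 0.3 0 4; 1.7 5.8 0 0 0 4.6 4; 1.2 5.9 0 0 0 0 4; 1.2 5.9 0 0 0 0 4; 1.2 5.9 0.5 0 0 0 4",
)

```text
time: 40.75
ee_pos: [0.5166, -0.138, 0.1963]
tool_rot: [-3.101, 0.485, 0.025]
ft_force: [0.5, -0.0, -0.3]
grip_width: 0.436
```

```bash
python3 - <<'E'
from h import *
go([.5564,-.2541,.05],-18.2)
E
```

```text
t 40.75 tcp [ 0.5166 -0.138   0.1963] psi -17.77 F [ 0.5 -0.  -0.3] w 40.1 -> shift [ 7.57  9.84 14.5 ] turn [-0.   0.9  0.4] j6 1.4
```

Emit:
apply_moves(
  commands="3.4 4.4 2.5 0 0.9 0.4 4; 2.4 3 4 0 0 0 4; 0.8 0.8 4 0 0 0 4; 0 0 2 0 0 0 4; 0 0 0 0 0 0 4",
)

```text
time: 41.38
ee_pos: [0.5463, -0.2406, 0.0555]
tool_rot: [-3.093, 0.508, 0.024]
ft_force: [0.0, 0.5, 1.1]
grip_width: 0.434
```

```bash
python3 - <<'E'
from h import *
go([.5564,-.2541,.019],-18.2)
crop("side",(280,320,400,440),5,"c33")
E
```

```text
t 41.38 tcp [ 0.5463 -0.2406  0.0555] psi -18.66 F [0.  0.5 1.1] w 39.9 -> shift [1.45 0.98 3.63] turn [-0.3  0.9 -0.5] j6 1.28
```

View pics/c33.png

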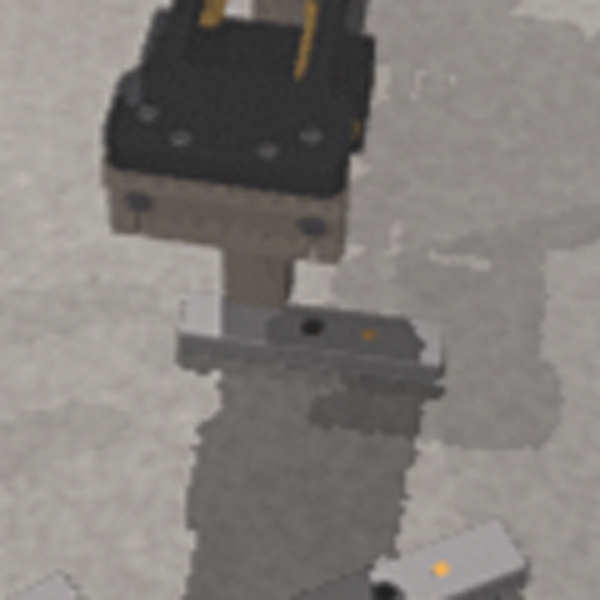

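Emit:
apply_moves(
  commands="1.3 0.9 0.8 -0.2 0.8 -0.4 4; 0 0 0.8 0 0 0 4; 0 0 0.8 0 0 0 4; 0 0 0.4 0 0 0 4; 0 0 0 0 0 0 4",
)

```text
time: 42.05
ee_pos: [0.5585, -0.2546, 0.0291]
tool_rot: [3.101, -0.495, 0.007]
ft_force: [0.6, 0.3, 0.4]
grip_width: 0.433
```

```bash
python3 - <<'E'
from h import *
go([.5564,-.2541,.019],-18.2)
E
```

```text
t 42.05 tcp [ 0.5585 -0.2546  0.0291] psi -18.15 F [0.6 0.3 0.4] w 39.8 -> shift [-0.22  0.01  1.  ] turn [ 0.1 -0.3  0. ] j6 1.26
```

Emit:
apply_moves(
  commands="-0.2 0 0.6 0 -0.3 0 4; 0 0 0.4 0 0 0 4; 0 0 0 0 0 0 2.5; 0 0 0 0 0 0 1.4; 0 0 0 0 0 0 1.4",
)

```text
time: 42.68
ee_pos: [0.5568, -0.2541, 0.0189]
tool_rot: [3.101, -0.495, -0.0]
ft_force: [-0.6, -0.4, -0.5]
grip_width: 0.185
```

```bash
python3 - <<'E'
from h import *
go([.5564,-.2541,.019],-18.2)
E
```

```text
t 42.67 tcp [ 0.5568 -0.2541  0.0189] psi -18.14 F [-0.6 -0.4 -0.5] w 17.0 -> shift [-0.04  0.01 -0.01] turn [0.1 0.  0.1] j6 1.26
```

Emit:
apply_moves(
  commands="0 0 -3 0 0 0 1.4; -0.5 -1 -5 0 0 0 1.4; -1.2 -3.5 -4.5 0 0 0 1.4; -1.7 -4.8 -3 0 0 -4.6 1.4; -1.5 -5.4 -2 0 0 0 1.4",
)

```text
time: 43.3
ee_pos: [0.5505, -0.0977, 0.1974]
tool_rot: [-3.118, 0.377, 0.005]
ft_force: [0.7, 0.3, -0.9]
grip_width: 0.186
```

```bash
python3 - <<'E'
from h import *
go([.5396,.1533,.21],-13.45)
E
```

```text
t 43.3 tcp [ 0.5505 -0.0977  0.1974] psi -13.78 F [ 0.7  0.3 -0.9] w 17.1 -> shift [ -7.04 -24.12  -1.21] turn [-0.1  0.2 -0.3] j6 1.42
```

Emit:
apply_moves(
  commands="-1.5 -5.3 -1 0 0.2 -0.3 1.4; -1.7 -5.6 -0.3 0 0 0 1.4; -1.7 -5.5 0 0 0 0 1.4; -1.2 -4 0 0 0 0 1.4; -0.2 -1.2 0 0 0 0 1.4",
)

```text
time: 43.92
ee_pos: [0.5394, 0.1364, 0.2147]
tool_rot: [-3.119, 0.363, -0.013]
ft_force: [0.0, -0.7, -1.0]
grip_width: 0.186
```

```bash
python3 - <<'E'
from h import *
go([.5396,.1533,.19],-13.45)
E
```

```text
t 43.92 tcp [0.5394 0.1364 0.2147] psi -13.29 F [ 0.  -0.7 -1. ] w 17.1 -> shift [-0.39 -1.64  2.47] turn [-0.1 -0.4  0.2] j6 1.83
```

Emit:
apply_moves(
  commands="-0.35 -1.4 0.5 0 -0.4 0.1 1.4; 0 -0.1 1 0 0 0 1.4; 0 0 0.8 0 0 0 1.4; 0 0 0 0 0 0 1.4; 0 0 0 0 0 0 1.4",
)

```text
time: 44.55
ee_pos: [0.5398, 0.1492, 0.1888]
tool_rot: [-3.119, 0.372, 0.002]
ft_force: [-0.4, -0.5, -0.7]
grip_width: 0.187
```

```bash
python3 hold.py c34 .4893 .165
```

```text
local X,Y [0.4902 0.2707]
t 44.6 tcp [0.5397 0.1493 0.1888] psi -13.6 F [ 0.1 -0.  -1. ] w 17.1 -> shift [-0.09 -0.38  2.38] turn [ 0.   0.1 -0.1] j6 1.86
```

View pics/c34.png

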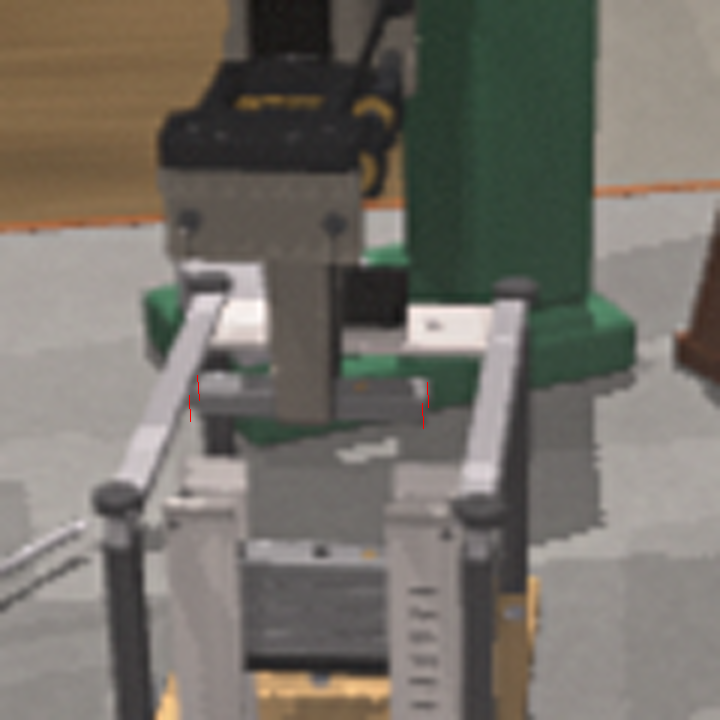

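Emit:
apply_moves(
  commands="-0.09 -0.38 0.8 0 0 0 1.4; 0 0 0.7 0 0 0 1.4; 0 0 0.5 0 0 0 1.4; 0 0 0 0 0 0 1.4; 0 0 0 0 0 0 1.4",
)

```text
time: 45.22
ee_pos: [0.5398, 0.1533, 0.1676]
tool_rot: [-3.119, 0.372, 0.002]
ft_force: [0.1, -0.2, -1.6]
grip_width: 0.188
```

```bash
python3 hold.py c35 .4893 .144
```

```text
local X,Y [0.4894 0.2746]
t 45.27 tcp [0.5398 0.1533 0.1676] psi -13.61 F [-0.1  0.5 -0.8] w 17.2 -> shift [-0.    0.01  2.36] turn [ 0.   0.1 -0.2] j6 1.87
```

Emit:
apply_moves(
  commands="0 0 0.6 0 0 -0.1 1.4; 0 0 0.6 0 0 0 1.4; 0 0 0.6 0 0 0 1.4; 0 0 0.3 0 0 0 1.4; 0 0 0 0 0 0 1.4",
)

```text
time: 45.9
ee_pos: [0.5398, 0.1532, 0.145]
tool_rot: [-3.12, 0.369, 0.002]
ft_force: [-0.5, 0.3, -0.7]
grip_width: 0.185
```

```bash
python3 hold.py c35 .4893 .107
```

```text
local X,Y [0.4894 0.2746]
t 45.95 tcp [0.5399 0.1533 0.1452] psi -13.51 F [-1.3 -0.5 -1. ] w 17.4 -> shift [-0.01  0.01  3.82] turn [-0.   0.  -0.1] j6 1.87
```

Emit:
apply_moves(
  commands="0 0 0.7 0 0 0 1.4; 0 0 0.7 0 0 0 1.4; 0 0 0.7 0 0 0 1.4; -0.1 0.05 0.6 0 0 0 1.4; -0.05 0 0.6 0 0 0 1.4",
)

```text
time: 46.58
ee_pos: [0.5412, 0.1537, 0.1153]
tool_rot: [-3.118, 0.369, -0.01]
ft_force: [-3.3, -0.3, 5.7]
grip_width: 0.184
```

Emit:
apply_moves(
  commands="0 0 0.5 0 0 0 1.4; 0 0 0.5 0 0 0 1.4; 0 0 0.2 0 0 0 1.4; 0 0 0 0 0 0 1.4",
)

```text
time: 47.08
ee_pos: [0.5412, 0.1537, 0.1043]
tool_rot: [-3.119, 0.368, -0.009]
ft_force: [-2.4, 0.1, 5.5]
grip_width: 0.179
```

```bash
python3 hold.py c36 .4893 .107
```

```text
local X,Y [0.4906 0.2753]
t 47.12 tcp [0.5412 0.1537 0.1044] psi -13.47 F [-2.2 -0.4  5.3] w 17.2 -> shift [-0.13  0.08 -0.26] turn [-0.1 -0.3 -0. ] j6 1.87
```

View pics/c36.png

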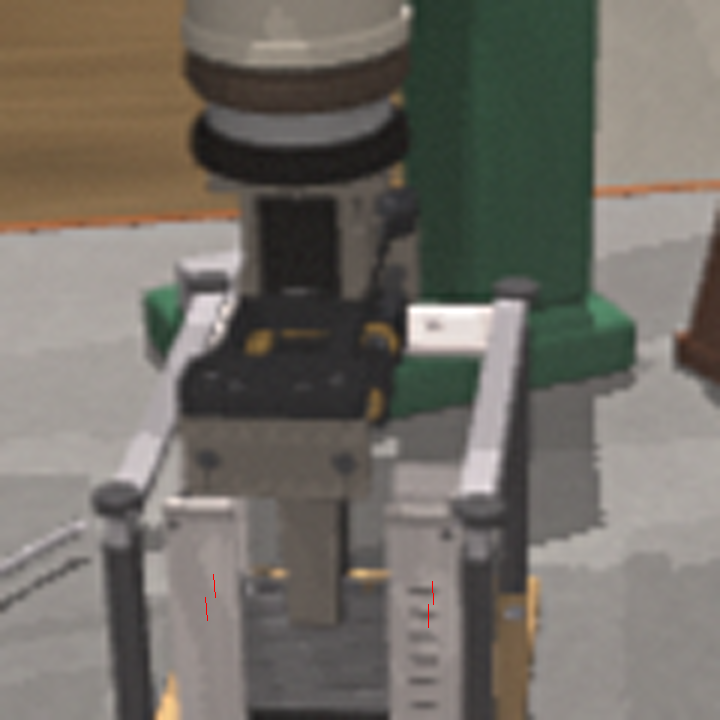

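Emit:
apply_moves(
  commands="0 0 0 0 0 0 3.2; 0 0 0 0 0 0 3.2; 0 0 -2 0 0 0 3.2; 0 0 -5 0 0 0 3.2; 0 0 -4.5 0 0 0 4",
)

```text
time: 47.75
ee_pos: [0.5374, 0.1531, 0.2157]
tool_rot: [3.119, -0.369, -0.007]
ft_force: [0.6, 0.3, -0.8]
grip_width: 0.428
```

```bash
sed -i 's/x0,y0,f=250,120,6/x0,y0,f=250,140,6/' hold.py; python3 find.py 6 .1;python3 hold.py c37 .4893 .107; 
```

```text
top mask xy [ 0.5573 -0.3462] ang 14.2 L 83 hole [466.4 232.7] [ 0.5582 -0.349 ] score 0.62
side mask xy [ 0.558  -0.3522] ang 14.6 L 85 hole [356.4 438. ] [ 0.5606 -0.3487] score 0.9
mean [ 0.5594 -0.3488] 14.4
t 47.95 tcp [0.538  0.1532 0.215 ] psi -13.49 F [-0.6  0.5  0. ] w 40.1 -> shift [13.82 48.3  11.51] turn [  0.    0.2 -27.9] j6 1.87
local X,Y [0.4867 0.2738]
t 48.0 tcp [0.5371 0.1531 0.2136] psi -13.49 F [ 0.1  0.  -0.7] w 40.2 -> shift [ 0.32 -0.09 10.65] turn [ 0.1  0.3 -0. ] j6 1.87
```

View pics/c37.png

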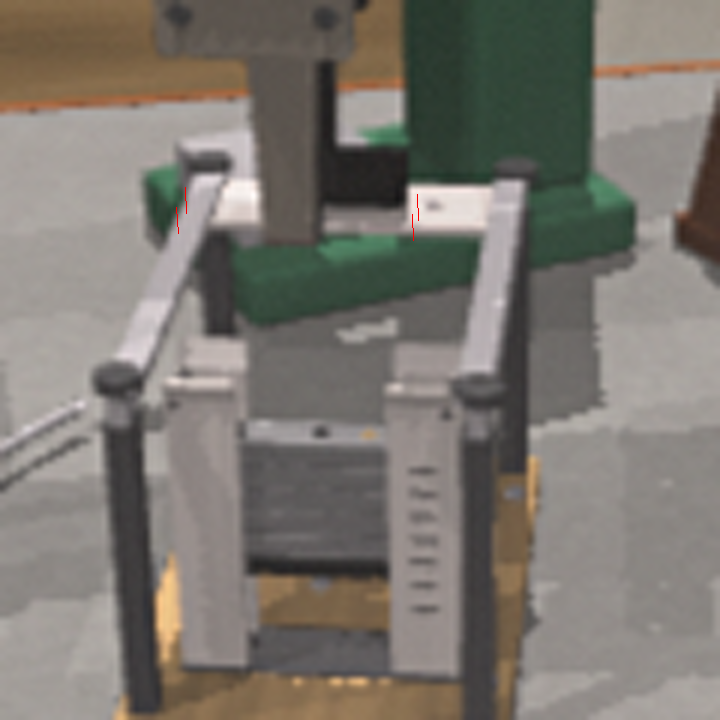

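Emit:
apply_moves(
  commands="1.2 4.6 0 0 0.2 0 4; 1.6 5.8 0 0 0 0 4; 1.6 5.8 0 0 0 -9 4; 0.8 6 0 0 0 -9 4; -0.3 6 0 0 0 -9 4",
)

```text
time: 48.62
ee_pos: [0.543, -0.1379, 0.2015]
tool_rot: [-3.109, -0.404, 0.03]
ft_force: [1.1, 0.4, -0.9]
grip_width: 0.435
```

```bash
python3 - <<'E'
from h import *
go([.5594,-.3488,.05],14.4)
E
```

```text
t 48.62 tcp [ 0.543  -0.1379  0.2015] psi 14.82 F [ 1.1  0.4 -0.9] w 40.0 -> shift [-3.54 20.95 15.02] turn [-0.5  1.   0.4] j6 0.85
```

Emit:
apply_moves(
  commands="-0.9 5.8 0 -0.5 1 0 4; -1 5.7 1 0 0 0 4; -0.8 4.6 3.5 0 0 0 4; -0.3 2 4 0 0 0 4; 0 0.5 3 0 0 0 4",
)

```text
time: 49.25
ee_pos: [0.5562, -0.3336, 0.073]
tool_rot: [-3.109, -0.396, 0.012]
ft_force: [-0.5, 0.2, 0.1]
grip_width: 0.435
```

```bash
python3 - <<'E'
from h import *
go([.5594,-.3488,.05],14.4)
E
```

```text
t 49.25 tcp [ 0.5562 -0.3336  0.073 ] psi 14.53 F [-0.5  0.2  0.1] w 40.1 -> shift [-0.05  1.57  2.29] turn [-0.5  0.4  0.1] j6 0.59
```

Emit:
apply_moves(
  commands="0 1 0 -0.4 0.3 0.1 4; 0 0.2 0.6 0 0 0 4; 0 0 0.6 0 0 0 4; 0 0 0 0 0 0 4; 0 0 0 0 0 0 4",
)

```text
time: 49.88
ee_pos: [0.5576, -0.3436, 0.0575]
tool_rot: [-3.111, -0.395, 0.008]
ft_force: [0.1, -0.4, 0.6]
grip_width: 0.434
```

```bash
python3 - <<'E'
from h import *
go([.5594,-.3488,.019],14.4)
crop("side",(290,360,410,480),5,"c38")
E
```

```text
t 49.88 tcp [ 0.5576 -0.3436  0.0575] psi 14.46 F [ 0.1 -0.4  0.6] w 39.9 -> shift [0.06 0.58 3.84] turn [-0.4  0.3  0.1] j6 0.58
```

View pics/c38.png

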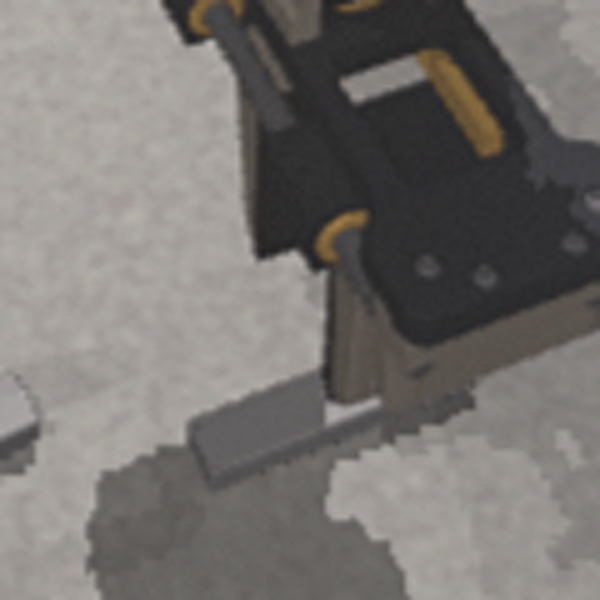

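Emit:
apply_moves(
  commands="0.1 0.55 0.8 -0.3 0.3 0 4; 0 0 1 0 0 0 4; 0 0 1 0 0 0 4; 0 0 0.4 0 0 0 4; 0 0 0 0 0 0 4",
)

```text
time: 50.55
ee_pos: [0.56, -0.3486, 0.023]
tool_rot: [-3.116, -0.396, -0.001]
ft_force: [1.0, 1.2, -0.6]
grip_width: 0.435
```

```bash
python3 - <<'E'
from h import *
go([.5594,-.3488,.019],14.4)
E
```

```text
t 50.55 tcp [ 0.56   -0.3486  0.023 ] psi 14.47 F [ 1.   1.2 -0.6] w 40.0 -> shift [-0.06  0.    0.4 ] turn [-0.1 -0.1  0.1] j6 0.58
```

Emit:
apply_moves(
  commands="-0.05 0 0.4 0 0 0 4; 0 0 0 0 0 0 3; 0 0 0 0 0 0 1.4; 0 0 0 0 0 0 1.4; 0 0 0 0 0 0 1.4",
)

```text
time: 51.18
ee_pos: [0.5598, -0.349, 0.0194]
tool_rot: [-3.116, -0.396, -0.002]
ft_force: [0.4, -0.1, -0.7]
grip_width: 0.186
```

Emit:
apply_moves(
  commands="0 0 -3 0 0 0 1.4; 0.4 -1 -5 0 0 0 1.4; 1 -3.5 -4.5 0 0 0 1.4; 1.2 -5 -3 0 0 0 1.4; 1.3 -5.6 -1.5 0 0 0 1.4",
)

```text
time: 51.8
ee_pos: [0.5587, -0.1921, 0.193]
tool_rot: [-3.115, -0.385, -0.001]
ft_force: [0.1, 0.5, -0.6]
grip_width: 0.183
```

```bash
python3 - <<'E'
from h import *
go([.5396,.1533,.21],-13.45)
E
```

```text
t 51.8 tcp [ 0.5587 -0.1921  0.193 ] psi 14.1 F [ 0.1  0.5 -0.6] w 16.8 -> shift [  6.57 -33.97  -1.59] turn [-0.2 -0.  27.6] j6 0.79
```

Emit:
apply_moves(
  commands="1.1 -5.8 -1 0 0 9 1.4; 0.2 -6 -0.5 0 0 9 1.4; -0.7 -5.8 0 0 0 9 1.4; -1.6 -5.4 0 0 0 0 1.4; -1.2 -4.2 0 0 0 0 1.4",
)

```text
time: 52.42
ee_pos: [0.5447, 0.0943, 0.2124]
tool_rot: [-3.116, 0.378, -0.01]
ft_force: [-0.1, -0.1, -1.3]
grip_width: 0.19
```

```bash
python3 - <<'E'
from h import *
go([.5396,.1533,.19],-13.45)
E
```

```text
t 52.42 tcp [0.5447 0.0943 0.2124] psi -13.83 F [-0.1 -0.1 -1.3] w 17.4 -> shift [-1.92 -5.6   2.25] turn [-0.2 -0.4 -0.4] j6 1.76
```

Emit:
apply_moves(
  commands="-1.6 -4.4 0 0 -0.4 -0.4 1.4; -0.3 -1 0.8 0 0 0 1.4; 0 0 1.2 0 0 0 1.4; 0 0 0 0 0 0 1.4; 0 0 0 0 0 0 1.4",
)

```text
time: 53.05
ee_pos: [0.538, 0.1533, 0.1908]
tool_rot: [-3.118, 0.364, 0.002]
ft_force: [1.0, -0.5, -0.7]
grip_width: 0.187
```

```bash
python3 hold.py c39 .4893 .165
```

```text
local X,Y [0.4875 0.2742]
t 53.1 tcp [0.5379 0.1533 0.1907] psi -13.31 F [ 0.3 -0.4 -1.2] w 17.1 -> shift [ 0.18 -0.03  2.57] turn [-0.1  0.1  0.1] j6 1.86
```

View pics/c39.png

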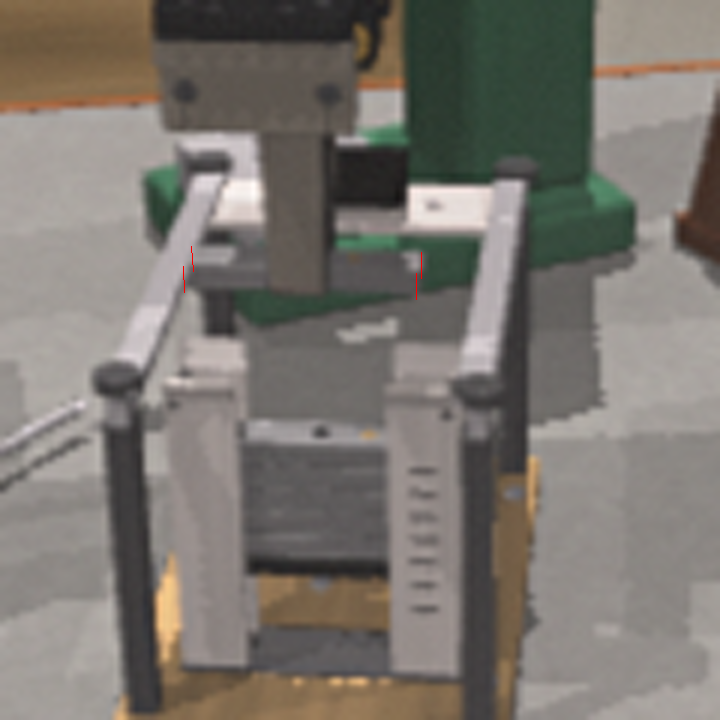

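Emit:
apply_moves(
  commands="0.17 0 0.8 0 0 0.1 1.4; 0 0 0.7 0 0 0 1.4; 0 0 0.6 0 0 0 1.4; 0 0 0 0 0 0 1.4; 0 0 0 0 0 0 1.4",
)

```text
time: 53.72
ee_pos: [0.5401, 0.1516, 0.1684]
tool_rot: [-3.117, 0.37, 0.002]
ft_force: [0.1, 0.2, -0.6]
grip_width: 0.184
```

```bash
python3 hold.py c40 .4893 .144
```

```text
local X,Y [0.49   0.2731]
t 53.77 tcp [0.54   0.1516 0.1683] psi -13.53 F [-0.   0.1 -0.9] w 17.0 -> shift [-0.06 -0.14  2.43] turn [-0.1  0.1 -0.1] j6 1.86
```

Emit:
apply_moves(
  commands="-0.06 -0.14 0.6 0 0 0 1.4; 0 0 0.6 0 0 0 1.4; 0 0 0.6 0 0 0 1.4; 0 0 0.4 0 0 0 1.4; 0 0 0 0 0 0 1.4",
)

```text
time: 54.4
ee_pos: [0.5396, 0.1534, 0.1447]
tool_rot: [-3.118, 0.369, 0.002]
ft_force: [0.1, -0.1, -0.4]
grip_width: 0.182
```

```bash
python3 hold.py c40 .4893 .107
```

```text
local X,Y [0.4893 0.2748]
t 54.45 tcp [0.5398 0.1535 0.145 ] psi -13.51 F [-0.   0.3 -1.1] w 17.3 -> shift [0.   0.03 3.8 ] turn [-0.1  0.1 -0.1] j6 1.87
```

Emit:
apply_moves(
  commands="0 0.03 0.7 0 0 0 1.4; 0 0 0.7 0 0 0 1.4; 0 0 0.7 0 0 0 1.4; -0.1 0.05 0.6 0 0 0 1.4; -0.05 0 0.6 0 0 0 1.4",
)

```text
time: 55.08
ee_pos: [0.541, 0.1535, 0.1146]
tool_rot: [-3.116, 0.369, -0.009]
ft_force: [-2.0, -0.8, 5.0]
grip_width: 0.187
```

Emit:
apply_moves(
  commands="0 0 0.5 0 0 0 1.4; 0 0 0.5 0 0 0 1.4; 0 0 0.2 0 0 0 1.4; 0 0 0 0 0 0 1.4",
)

```text
time: 55.58
ee_pos: [0.541, 0.1535, 0.1021]
tool_rot: [-3.116, 0.369, -0.009]
ft_force: [-2.3, -0.6, 4.5]
grip_width: 0.186
```

```bash
python3 hold.py c41 .4893 .107
```

```text
local X,Y [0.4905 0.2751]
t 55.62 tcp [0.541  0.1535 0.1022] psi -13.5 F [-2.3  0.3  4.5] w 17.1 -> shift [-0.12  0.05 -0.48] turn [-0.3 -0.3 -0.1] j6 1.87
```

View pics/c41.png

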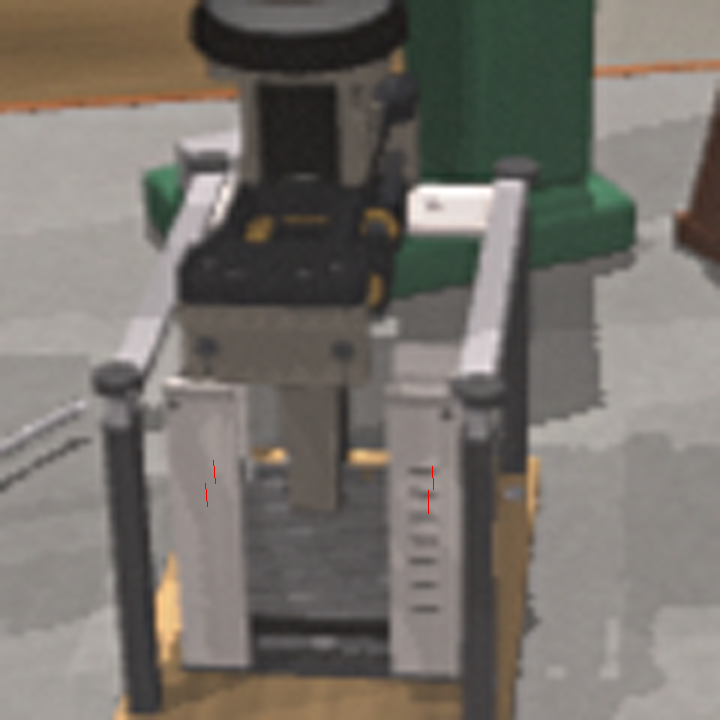

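Emit:
apply_moves(
  commands="0 0 0 0 0 0 3.2; 0 0 0 0 0 0 3.2; 0 0 -2 0 0 0 3.2; 0 0 -5 0 0 0 3.2; 0 0 -4.5 0 0 0 4",
)

```text
time: 56.25
ee_pos: [0.5368, 0.1526, 0.213]
tool_rot: [-3.118, 0.37, 0.009]
ft_force: [0.8, 0.3, -0.1]
grip_width: 0.423
```

```bash
python3 find.py 3 .1;python3 hold.py c42 .4893 .107; 
```

```text
top mask xy [ 0.4325 -0.3484] ang 20.1 L 79 hole [469.9 290. ] [ 0.4333 -0.3513] score 0.61
side mask xy [ 0.4345 -0.3541] ang 20.1 L 86 hole [267.2 451.6] [ 0.4351 -0.3507] score 0.88
mean [ 0.4342 -0.351 ] 20.1
t 56.45 tcp [0.5373 0.1527 0.2123] psi -13.52 F [-0.4  0.  -1.1] w 40.1 -> shift [ 1.79 51.4  11.14] turn [ -0.2   0.2 -33.6] j6 1.87
local X,Y [0.4862 0.2732]
t 56.5 tcp [0.5364 0.1526 0.2109] psi -13.53 F [-0.5 -0.5 -0. ] w 39.9 -> shift [ 0.38 -0.13 10.39] turn [-0.   0.4 -0.1] j6 1.87
```

View pics/c42.png

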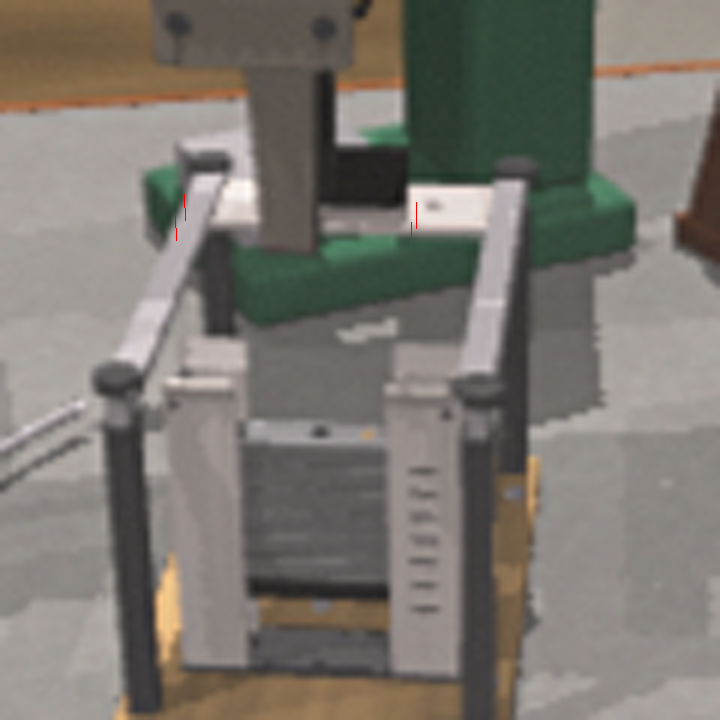

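Emit:
apply_moves(
  commands="0.2 4.8 0 0 0.2 0 4; 0.2 6 0 0 0 0 4; 0.2 6 0 0 0 -8.5 4; -0.7 6 0 0 0 -8.5 4; -1.5 5.8 0 0 0 -8.5 4",
)

```text
time: 57.12
ee_pos: [0.474, -0.1319, 0.1993]
tool_rot: [-3.113, -0.356, 0.029]
ft_force: [1.8, 0.2, -0.4]
grip_width: 0.435
```

```bash
python3 - <<'E'
from h import *
go([.4342,-.351,.05],20.1)
E
```

```text
t 57.12 tcp [ 0.474  -0.1319  0.1993] psi 13.06 F [ 1.8  0.2 -0.4] w 40.0 -> shift [-8.57 20.61 14.86] turn [-0.7  0.9 -7. ] j6 0.83
```

Emit:
apply_moves(
  commands="-2.3 5.5 0 -0.5 0.9 -7 4; -2.6 5 1 0 0 0 4; -2.2 4 3.5 0 0 0 4; -1 2 4 0 0 0 4; 0 0.4 3 0 0 0 4",
)

```text
time: 57.75
ee_pos: [0.4418, -0.3243, 0.0726]
tool_rot: [-3.084, -0.543, 0.01]
ft_force: [0.3, 0.0, -0.1]
grip_width: 0.435
```

```bash
python3 - <<'E'
from h import *
go([.4342,-.351,.05],20.1)
E
```

```text
t 57.75 tcp [ 0.4418 -0.3243  0.0726] psi 19.97 F [ 0.3  0.  -0.1] w 40.0 -> shift [-1.62  2.28  2.24] turn [-0.6  0.3 -0.1] j6 0.37
```

Emit:
apply_moves(
  commands="-1.3 1.6 0 -0.5 0.3 -0.1 4; -0.2 0.3 0.5 0 0 0 4; 0 0 0.5 0 0 0 4; 0 0 0 0 0 0 4; 0 0 0 0 0 0 4",
)

```text
time: 58.38
ee_pos: [0.4321, -0.3465, 0.0598]
tool_rot: [-3.087, -0.547, 0.003]
ft_force: [0.7, 0.3, 0.6]
grip_width: 0.433
```

```bash
python3 - <<'E'
from h import *
go([.4342,-.351,.019],20.1)
crop("side",(210,360,330,480),5,"c43")
E
```

```text
t 58.38 tcp [ 0.4321 -0.3465  0.0598] psi 20.1 F [0.7 0.3 0.6] w 39.8 -> shift [0.04 0.52 4.07] turn [-0.4  0.  -0. ] j6 0.32
```

View pics/c43.png

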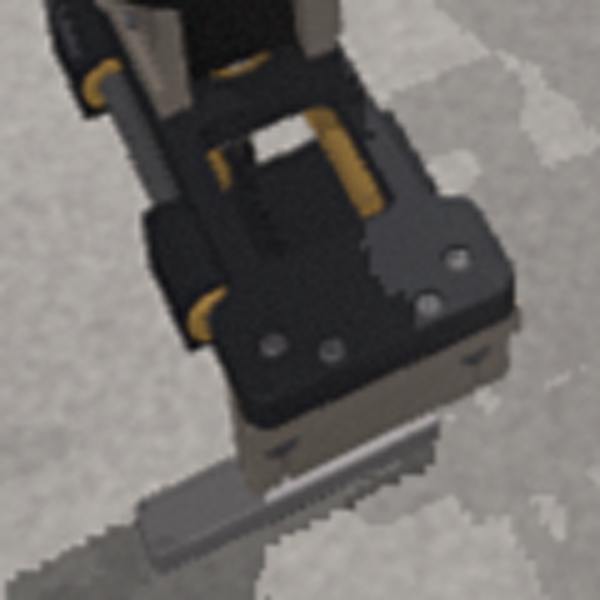

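Emit:
apply_moves(
  commands="0.05 0.5 0.8 -0.3 0 0 4; 0 0 1 0 0 0 4; 0 0 1 0 0 0 4; 0 0 0.6 0 0 0 4; 0 0 0 0 0 0 4",
)

```text
time: 59.05
ee_pos: [0.4345, -0.3506, 0.023]
tool_rot: [-3.091, -0.549, 0.002]
ft_force: [-0.5, -0.1, 0.5]
grip_width: 0.433
```

```bash
python3 - <<'E'
from h import *
go([.4342,-.351,.019],20.1)
E
```

```text
t 59.05 tcp [ 0.4345 -0.3506  0.023 ] psi 20.14 F [-0.5 -0.1  0.5] w 39.8 -> shift [-0.04  0.03  0.4 ] turn [-0.1  0.1  0. ] j6 0.32
```

Emit:
apply_moves(
  commands="-0.04 0.03 0.4 0 0 0 4; 0 0 0 0 0 0 3; 0 0 0 0 0 0 1.4; 0 0 0 0 0 0 1.4; 0 0 0 0 0 0 1.4",
)

```text
time: 59.68
ee_pos: [0.4345, -0.3514, 0.0194]
tool_rot: [-3.092, -0.549, 0.001]
ft_force: [-0.1, 0.4, -1.4]
grip_width: 0.187
```

Emit:
apply_moves(
  commands="0 0 -3 0 0 0 1.4; 0.8 -1 -5 0 0 0 1.4; 2 -3 -4.5 0 0 0 1.4; 2.8 -4.2 -3 0 0 0 1.4; 3.1 -4.7 -1.5 0 0 0 1.4",
)

```text
time: 60.3
ee_pos: [0.4718, -0.199, 0.1939]
tool_rot: [-3.091, -0.538, 0.001]
ft_force: [1.1, 0.4, -1.0]
grip_width: 0.186
```

```bash
python3 - <<'E'
from h import *
go([.5396,.1533,.21],-13.45)
E
```

```text
t 60.3 tcp [ 0.4718 -0.199   0.1939] psi 19.74 F [ 1.1  0.4 -1. ] w 17.1 -> shift [ 18.28 -30.87  -1.5 ] turn [-0.2  0.1 33.2] j6 0.59
```

Emit:
apply_moves(
  commands="2.9 -5 -1 0 0 8.5 1.4; 2.1 -5.4 -0.5 0 0 8.5 1.4; 1.3 -5.6 0 0 0 8.5 1.4; 0.5 -5.8 0 0 0 7.5 1.4; -0.3 -5 0 0 0 0 1.4",
)

```text
time: 60.92
ee_pos: [0.5261, 0.0864, 0.2133]
tool_rot: [-3.115, 0.394, -0.009]
ft_force: [0.3, 0.2, -0.7]
grip_width: 0.188
```

```bash
python3 - <<'E'
from h import *
go([.5396,.1533,.19],-13.45)
E
```

```text
t 60.92 tcp [0.5261 0.0864 0.2133] psi -14.43 F [ 0.3  0.2 -0.7] w 17.3 -> shift [-0.37 -6.81  2.35] turn [-0.1 -0.3 -1. ] j6 1.76
```

Emit:
apply_moves(
  commands="-0.4 -4.8 0 0 -0.3 -1 1.4; -0.1 -1.8 0.8 0 0 0 1.4; 0 0 1.2 0 0 0 1.4; 0 0 0 0 0 0 1.4; 0 0 0 0 0 0 1.4",
)

```text
time: 61.55
ee_pos: [0.5365, 0.1537, 0.1911]
tool_rot: [-3.12, 0.363, 0.003]
ft_force: [-0.6, -0.6, -0.7]
grip_width: 0.186
```

```bash
python3 hold.py c44 .4893 .165
```

```text
local X,Y [0.4859 0.2742]
t 61.6 tcp [0.5364 0.1537 0.191 ] psi -13.29 F [ 0.1  0.4 -0.8] w 16.8 -> shift [ 0.35 -0.04  2.6 ] turn [-0.   0.1  0.2] j6 1.86
```

View pics/c44.png

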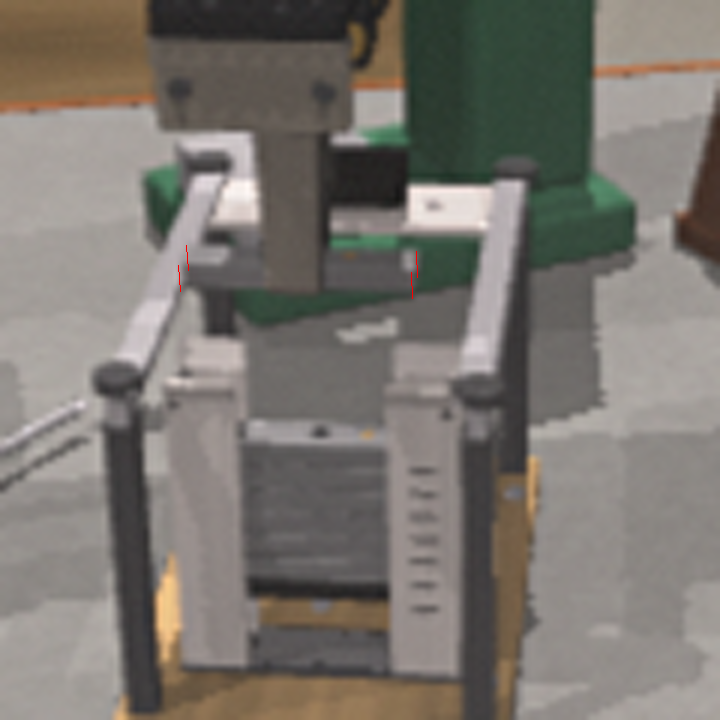

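Emit:
apply_moves(
  commands="0.32 0 0.8 0 0 0.1 1.4; 0 0 0.7 0 0 0 1.4; 0 0 0.6 0 0 0 1.4; 0 0 0 0 0 0 1.4; 0 0 0 0 0 0 1.4",
)

```text
time: 62.22
ee_pos: [0.54, 0.1513, 0.1687]
tool_rot: [-3.119, 0.37, 0.002]
ft_force: [-0.1, -0.0, -1.0]
grip_width: 0.19
```

```bash
python3 hold.py c45 .4893 .144
```

```text
local X,Y [0.4899 0.2728]
t 62.27 tcp [0.5399 0.1513 0.1688] psi -13.53 F [ 0.1 -0.4 -0.8] w 17.4 -> shift [-0.05 -0.18  2.48] turn [-0.   0.1 -0.1] j6 1.86
```

Emit:
apply_moves(
  commands="-0.05 -0.18 0.6 0 0 0 1.4; 0 0 0.6 0 0 0 1.4; 0 0 0.6 0 0 0 1.4; 0 0 0.4 0 0 0 1.4; 0 0 0 0 0 0 1.4",
)

```text
time: 62.9
ee_pos: [0.5397, 0.1535, 0.1451]
tool_rot: [-3.119, 0.37, 0.003]
ft_force: [-0.2, 0.5, -0.1]
grip_width: 0.186
```

```bash
python3 hold.py c45 .4893 .107
```

```text
local X,Y [0.4893 0.2749]
t 62.95 tcp [0.5398 0.1535 0.1454] psi -13.52 F [-0.3 -0.2 -0.5] w 17.4 -> shift [0.   0.03 3.84] turn [-0.   0.1 -0.1] j6 1.87
```

Emit:
apply_moves(
  commands="0 0.03 0.7 0 0 0 1.4; 0 0 0.7 0 0 0 1.4; 0 0 0.7 0 0 0 1.4; -0.1 0.05 0.6 0 0 0 1.4; -0.05 0 0.6 0 0 0 1.4",
)

```text
time: 63.58
ee_pos: [0.5409, 0.1535, 0.1142]
tool_rot: [-3.118, 0.369, -0.009]
ft_force: [0.0, -0.5, 4.5]
grip_width: 0.191
```

Emit:
apply_moves(
  commands="0 0 0.5 0 0 0 1.4; 0 0 0.4 0 0 0 1.4; 0 0 0 0 0 0 1.4",
)

```text
time: 63.95
ee_pos: [0.5409, 0.1535, 0.1043]
tool_rot: [-3.118, 0.37, -0.008]
ft_force: [-0.7, -0.4, 3.6]
grip_width: 0.186
```

```bash
python3 hold.py c46 .4893 .107
```

```text
local X,Y [0.4904 0.2751]
t 64.0 tcp [0.5409 0.1535 0.1045] psi -13.52 F [-1.3 -0.5  4.7] w 17.3 -> shift [-0.11  0.05 -0.25] turn [-0.2 -0.3 -0.1] j6 1.87
```

View pics/c46.png

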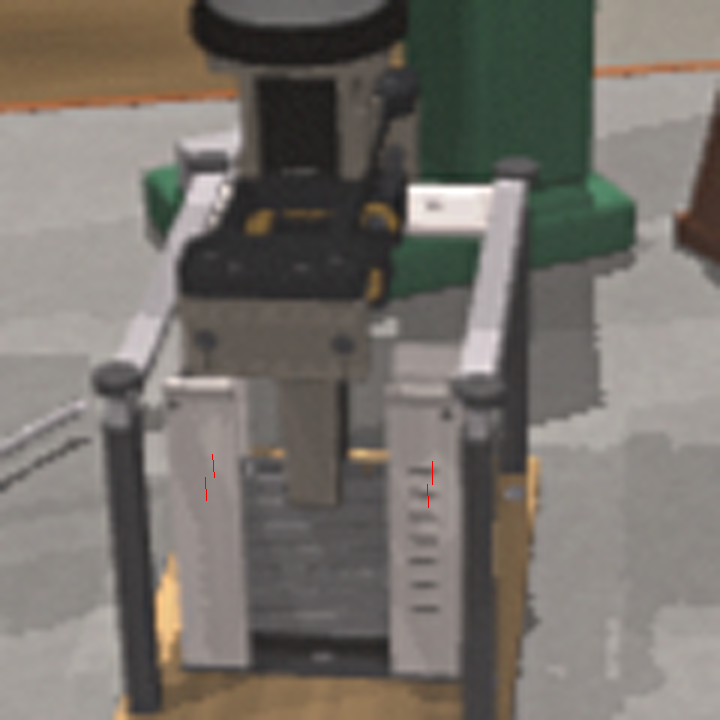

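Seventh bar pressed in; release and check.

Emit:
apply_moves(
  commands="0 0 0 0 0 0 3.2; 0 0 0 0 0 0 3.2; 0 0 -2 0 0 0 3.2; 0 0 -5 0 0 0 3.2; 0 0 -4.5 0 0 0 4",
)

```text
time: 64.62
ee_pos: [0.5355, 0.1527, 0.2149]
tool_rot: [3.118, -0.37, -0.015]
ft_force: [1.1, 0.2, -0.0]
grip_width: 0.427
```

```bash
python3 hold.py c47 .4893 .107; python3 - <<'E'
from h import *
cv2.imwrite("pics/top_l.png",manip.snapshot("top")[:,:,::-1])
go([.5688,.2799,.169],-13.45)
E
```

```text
local X,Y [0.4884 0.2741]
t 64.67 tcp [0.5388 0.153  0.2218] psi -13.51 F [1.9 0.1 4.5] w 39.6 -> shift [ 0.08 -0.04 11.48] turn [-0.  -0.  -0.1] j6 1.87
t 64.72 tcp [0.5389 0.153  0.2196] psi -13.52 F [ 0.  -0.4  0.6] w 40.0 -> shift [ -0.07 -13.03   5.07] turn [-0.  -0.  -0.1] j6 1.87
```

View pics/c47.png

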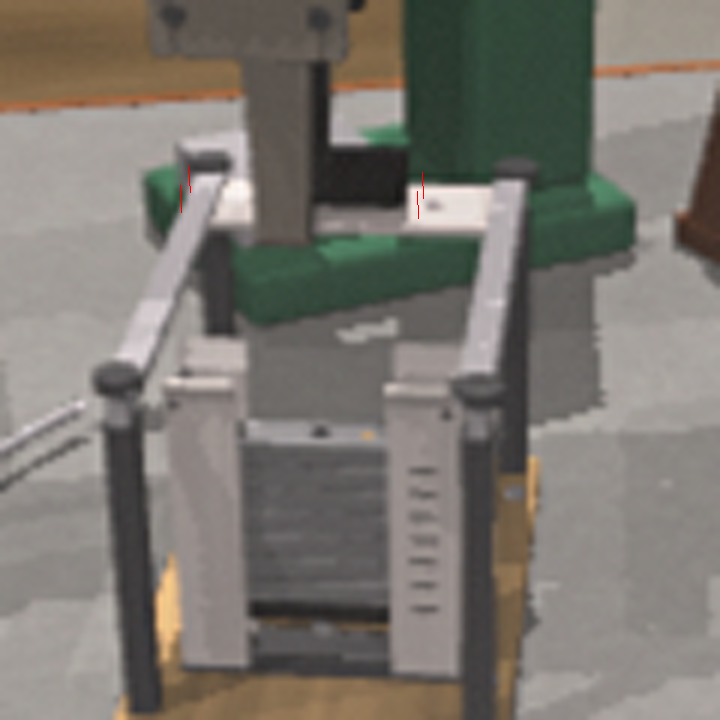

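View pics/top_l.png

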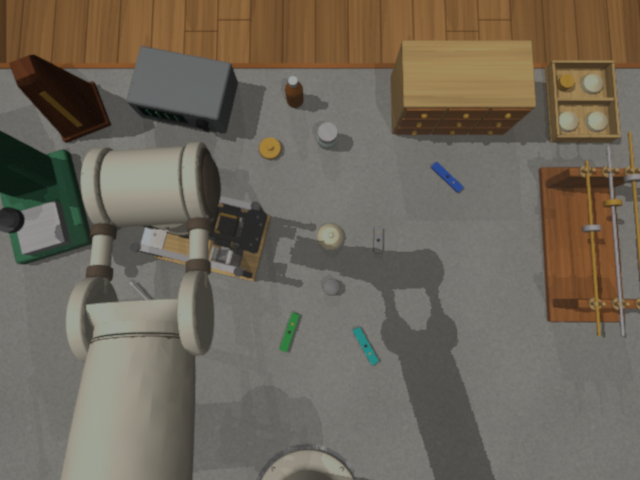

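Emit:
apply_moves(
  commands="0 -4 0 0 0 0 5; 0 -5 0 0 0 0 5; 0 -3.5 0 0 0 0 5; 0 0 0 0 0 0 5; 0 0 0 0 0 0 5",
)

```text
time: 65.35
ee_pos: [0.567, 0.2759, 0.2141]
tool_rot: [3.116, -0.373, -0.008]
ft_force: [-0.7, -0.1, 0.3]
grip_width: 0.546
```

```bash
python3 - <<'E'
from h import *
go([.5688,.2799,.169],-13.45)
crop("side",(250,80,370,200),6,"c48")
E
```

```text
t 65.35 tcp [0.567  0.2759 0.2141] psi -13.64 F [-0.7 -0.1  0.3] w 50.2 -> shift [ 0.1  -0.44  4.51] turn [ 0.2  0.3 -0.2] j6 2.07
```

View pics/c48.png

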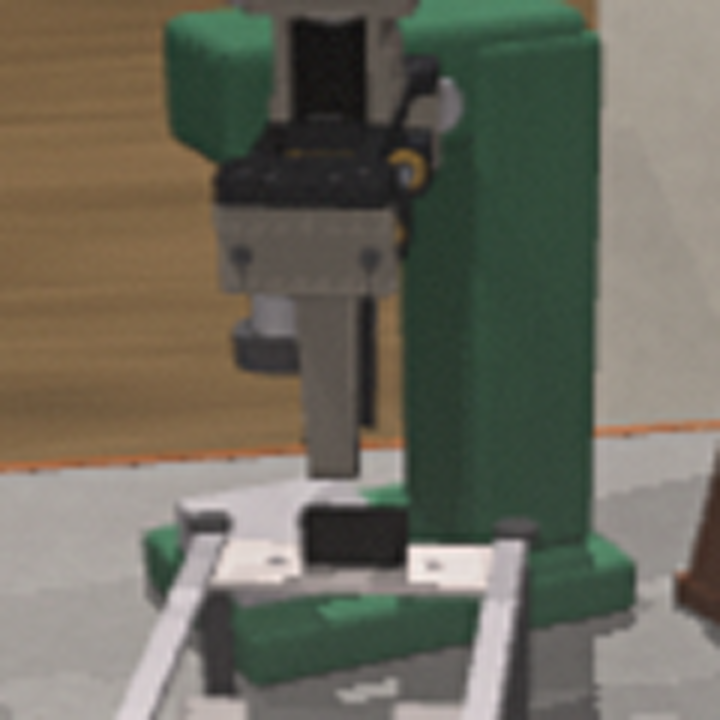

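Emit:
apply_moves(
  commands="0.1 -0.4 1 0.2 0.3 -0.2 5; 0 0 1.2 0 0 0 5; 0 0 1.2 0 0 0 5; 0 0 0.6 0 0 0 5; 0 0 0 0 0 0 5",
)

```text
time: 66.03
ee_pos: [0.5681, 0.2769, 0.1698]
tool_rot: [3.118, -0.372, -0.003]
ft_force: [0.7, 0.3, 0.6]
grip_width: 0.543
```

```bash
python3 - <<'E'
from h import *
go([.5688,.2799,.169],-13.45)
E
```

```text
t 66.03 tcp [0.5681 0.2769 0.1698] psi -13.62 F [0.7 0.3 0.6] w 49.9 -> shift [-0.   -0.31  0.08] turn [ 0.1  0.1 -0.2] j6 2.07
```

Emit:
apply_moves(
  commands="0 -0.28 0 0 0 -0.1 4; 0 0 0 0 0 0 2; 0 0 0 0 0 0 1; 0 0 0 0 0 0 1; 0 0 0 0 0 0 1",
  squeeze=25,
)

```text
time: 66.65
ee_pos: [0.5695, 0.2795, 0.1712]
tool_rot: [3.118, -0.369, 0.0]
ft_force: [0.1, 0.3, -0.9]
grip_width: 0.154
```

```bash
python3 - <<'E'
from h import *
go([.5387,.1534,.169],-13.45)
E
```

```text
t 66.65 tcp [0.5695 0.2795 0.1712] psi -13.51 F [ 0.1  0.3 -0.9] w 14.2 -> shift [-0.05 12.98  0.24] turn [ 0.1 -0.  -0.1] j6 2.07
```

Emit:
apply_moves(
  commands="0 1.5 0 0 0 0 1; 0 2.5 0 0 0 0 1; 0 2.5 0 0 0 0 1; 0 2.5 0 0 0 0 1; 0 2 0 0 0 0 1",
)

```text
time: 67.28
ee_pos: [0.5432, 0.17, 0.1712]
tool_rot: [-3.117, 0.367, -0.005]
ft_force: [1.6, 2.0, -2.0]
grip_width: 0.15
```

```bash
python3 - <<'E'
from h import *
go([.5387,.1534,.169],-13.45)
E
```

```text
t 67.28 tcp [0.5432 0.17   0.1712] psi -13.43 F [ 1.6  2.  -2. ] w 13.8 -> shift [-0.05  1.72  0.21] turn [-0.2 -0.2  0. ] j6 1.89
```

Emit:
apply_moves(
  commands="0 0.8 0 0 0 0 1; 0 0.5 0 0 0 0 1; 0 0.3 0 0 0 0 1; 0 0.3 0 0 0 0 1",
)

```text
time: 67.78
ee_pos: [0.5391, 0.1528, 0.1712]
tool_rot: [-3.109, 0.368, -0.008]
ft_force: [5.6, 15.8, -4.1]
grip_width: 0.149
```

Emit:
apply_moves(
  commands="0 0.3 0 0 0 0 1; 0 0.3 0 0 0 0 1; 0 0.3 0 0 0 0 1",
)

```text
time: 68.15
ee_pos: [0.5391, 0.1527, 0.1712]
tool_rot: [-3.093, 0.362, -0.016]
ft_force: [3.9, 10.1, -3.8]
grip_width: 0.152
```

```bash
python3 - <<'E'
from h import *
go([.5387,.1534,.169],-13.45)
E
```

```text
t 68.15 tcp [0.5391 0.1527 0.1712] psi -13.37 F [ 3.9 10.1 -3.8] w 14.0 -> shift [-0.05 -0.06  0.22] turn [-1.6 -0.4  0.1] j6 1.84
```

Emit:
apply_moves(
  commands="0 0 0 0 0 0 4; 0 0 0 0 0 0 4; 0 0 0 -1.5 0 0 4; 0 0 -2 0 0 0 4; 0 0 -4 0 0 0 4",
)

```text
time: 68.78
ee_pos: [0.5361, 0.1526, 0.2287]
tool_rot: [3.115, -0.363, -0.003]
ft_force: [-0.3, 0.6, -0.2]
grip_width: 0.436
```

Emit:
apply_moves(
  commands="0 0 -4 0 0 0 4; -1 5 -1 0 0 0 4; -1 5 0 0 0 0 4; -1 5 0 0 0 0 4; -1 5 0 0 0 0 4",
)

```text
time: 69.4
ee_pos: [0.4518, -0.0359, 0.287]
tool_rot: [3.109, -0.353, 0.009]
ft_force: [1.3, -0.7, -0.4]
grip_width: 0.436
```

Emit:
apply_moves(
  commands="-1 5 0 0 0 0 4; -1 5 0 0 0 0 4; -1 5 0 0 0 0 4; 0 0 0 0 0 0 4; 0 0 0 0 0 0 4",
)

```text
time: 70.03
ee_pos: [0.3848, -0.1821, 0.2903]
tool_rot: [3.102, -0.363, 0.007]
ft_force: [0.5, 0.7, 0.4]
grip_width: 0.436
```

```bash
python3 - <<'E'
from h import *
go([.5387,.1534,.169],-13.45)
im=manip.snapshot("side");cv2.imwrite("pics/sideF.png",im[:,:,::-1]);crop("side",(250,150,360,280),5,"f1",im)
im=manip.snapshot("top");cv2.imwrite("pics/topF.png",im[:,:,::-1]);crop("top",(140,165,290,290),5,"f2",im)
g=im.max(2)
m=np.zeros_like(g);m[212:255,200:245]=1
for t in ("cover_grip","follower","cover"):
    for n in ("top","side"):
        for d in manip.recognise(n,t)[:1]: print(t,n,round(d["score"],2),np.round(d["at"],4))
E
```

```text
t 70.03 tcp [ 0.3848 -0.1821  0.2903] psi -13.33 F [0.5 0.7 0.4] w 40.1 -> shift [  7.16 -36.4   11.53] turn [ 1.  -0.4  0.1] j6 1.09
cover_grip top 0.78 [0.5391 0.1491 0.1493]
cover_grip side 0.6 [0.5411 0.1469 0.1486]
follower side 0.56 [ 0.5523 -0.0607  0.0168]
cover top 0.9 [0.5353 0.1497 0.1491]
cover side 0.81 [0.5373 0.149  0.1463]
```

View pics/f1.png

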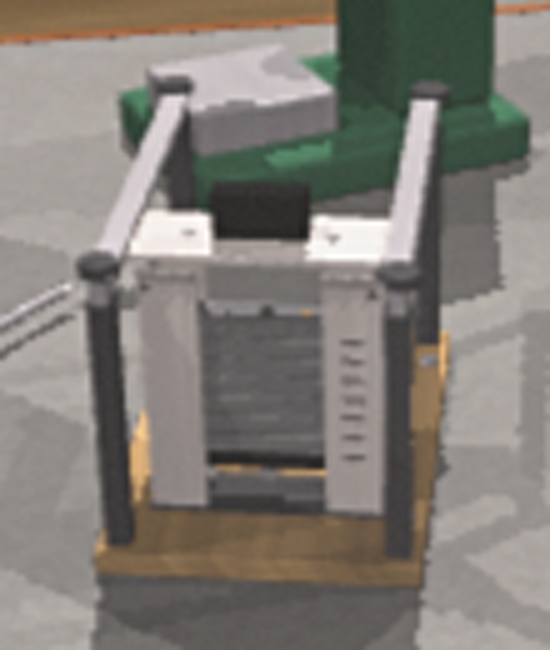

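View pics/topF.png

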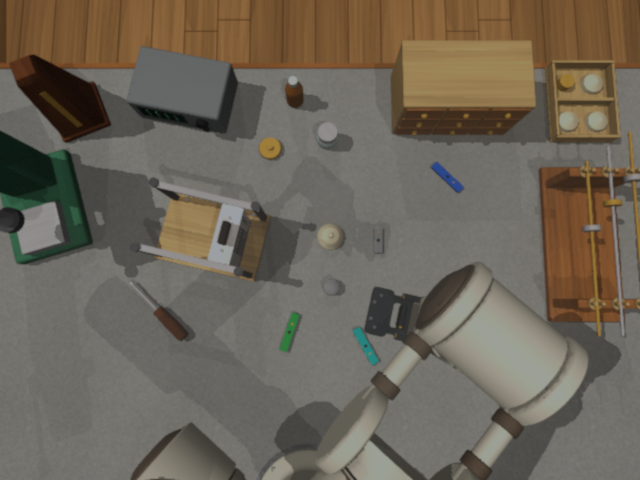

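View pics/f2.png

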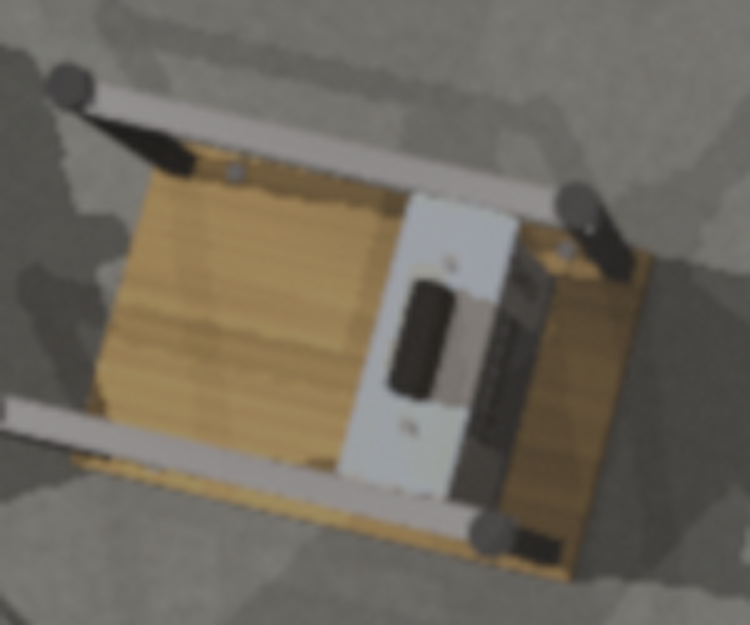

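```bash
python3 - <<'E'
from h import *
a=cv2.imread("pics/top0.png").astype(int);b=cv2.imread("pics/topF.png").astype(int)
for n,(x,y) in dict(short=(378,240),cup=(330,237),round=(332,287),jar=(327,136),bob=(270,148),driver=(165,317),green=(289,332),teal=(365,346),blue=(447,177)).items():
    w=a[y-12:y+13,x-12:x+13].mean(2).astype(np.float32); v=b[y-18:y+19,x-18:x+19].mean(2).astype(np.float32)
    r=cv2.matchTemplate(v,w,cv2.TM_CCOEFF_NORMED); print(n,np.array(np.unravel_index(r.argmax(),r.shape))-6,r.max().round(2))
print(manip.close_job())
E
```

```text
short [0 0] 0.94
cup [0 0] 0.96
round [0 0] 0.95
jar [0 0] 1.0
bob [0 0] 1.0
driver [0 0] 0.99
green [0 0] 0.99
teal [1 0] 0.9
blue [0 0] 1.0
the job is handed in; nothing more can be done
None
```

The cassette is loaded and shut, and the job is handed in at about 70 s of the 210 s allowed. No verdict was reported.

- **Cover opened:** I slid it back until it hit its stop.
- **Bars loaded:** All seven long pewter bars were on the desk. I pushed each one 7–12 mm below the mouth before letting go. Bar 1 had been knocked about 4–5 cm aside during the run, so I located it again before picking it up. I saw no sign of the grip slackening.
- **Cover shut:** It travelled 130.4 mm and met the stop at about 10–16 N. I then backed the arm clear.

**Last checks:**
- The side picture shows seven flat bars held under the lips, with the follower down at about its seventh mark and the cover over the mouth.
- No long pewter bar is left on the desk.
- The short weight, the round weight, the cup, jar, bob and screwdriver, and the blue and green look-alikes all match the first picture with no shift.

**What disagreed:**
- The turquoise look-alike matched 1 pixel off. The arm's shadow probably caused that, as I never touched it.
- The two cameras differed by about 2 mm, so I used the average of the two for picking up the bars.
- During most presses there was a sideways force of 2–5 N, but the bars still went in cleanly.

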